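# Clamp the test tiles in their holder, cover them and set the magnifier over them

### The arm

A 7-joint arm with a two-finger parallel gripper is mounted at the origin on a cart in front of the work surface, level with it; the furniture and walls round the work are solid. World frame = base frame: x ahead of the robot, y to its left, z up, the work surface at z = 0. Lengths are in m, angles in rad, forces in N, time in s.
With the tool pointing down it reaches from about 0.425 to 0.975 m from the base axis. Payload 16.7 kg.
Tool frame: the origin (TCP) lies midway between the tips of the shut fingers; the grasp point (between the pads) lies 19 mm behind it (robot.grip_depth is the distance from the TCP to the grasp point, in m); y points along the fingers, x is the direction in which the jaws open and shut, and the axes are right-handed (so a half turn about y gives the same grasp; the last joint's range is limited). The gripper opens to 85 mm and grips with 20 to 120 N. Pads are 22 mm wide; open, the fingers measure 114 mm over their backs; the gripper's body (76 mm by 85 mm) begins 54 mm behind the grasp point. The pads swing forward as they close: fully open they stand 13 mm farther back than shut.
Start: joints at [1.083, 0.426, 0.074, 1.606, -0.034, 1.111, -0.067], TCP at [0.224, -0.637, 0.231] pointing down, gripper open.
Joint ranges: [-2.85, 2.85], [-0.5, 2.14], [-1.23, 1.37], [0.21, 2.46], [-1.02, 4.16], [0.16, 2.05], [-2.73, 2.73]. Speed limits (rad/s): [1.89, 1.89, 2.39, 2.39, 3.01, 3.01, 3.01].

### API

Orientations are given as [roll, pitch, yaw] about the fixed x, y, z axes, in that order (R = Rz(yaw) Ry(pitch) Rx(roll)).
In Python, from rig import robot gives the robot as it stands.
- The arm moves only by the tool move_arm, never from a script. Its argument "targets" is a list of rows, each an object of numbers: "dx", "dy", "dz": the shift along the tool's x, y, z in cm; "yaw": the turn about the tool's y in rad. A call has 1 to 5 rows; each row shifts and turns the commanded pose from where the row before left it, along the tool's axes as they then stand; what a row does not reach is not made up. A row lasts 1/10 s, in which the tool goes at most 50 mm and 8.59 degrees, less where a joint would pass 70% of its speed; a pose out of reach is approached as far as the arm can. A call is refused whole if a number of a shift passes 5 or a number of a turn 0.15, either way. A call with a gripper value outside its range is refused whole. "fingers" is the finger opening in cm, from 0 to 8.54, set as the call begins (left out, the last holds). The fingers move at their own pace and stop on an object; "grip_force" is the grip in N (left out, the last holds). Time passes only in rows, so rows that do not move let the fingers close. It gives the time, the measured TCP pose, the force and the opening at its end, in the units of the state.
- robot.observe(): the state, without advancing time (a new reading comes with each control period).
- robot.camera(name): name is "scene" or "top" or "wrist"; returns the picture (480x640x3 uint8, red, green, blue); there is no depth.
- robot.camera_info(name): a dict with "camera_matrix" (3x3 intrinsics, pixels), "distortion" ([k1, k2, p1, p2, k3] as OpenCV has them; the pictures are not rectified), "T" (4x4, takes a point from camera to world coordinates). Camera axes: x right, y down, z forward; pixel columns grow to the right and rows downward; lengths in m; the calibration is good to about 2 mm. A picture is of the moment at which its call begins: read the wrist's pose just before it. camera_info takes no time and is no camera call; for the wrist camera it gives the pose at the moment of the call.
- robot.job_done(): hands the job in, once; it reports no verdict.
The state is a dict: "time": time; "q": joint angles; "joint_vel": joint speeds; "effort": joint torques, N m; "tool_pos": TCP position; "tool_rot": TCP orientation; "wrist_force": force on the tool from outside, world axes, zero at the start; "wrist_torque": the same for the moment, N m; "opening": opening from 0.0 (shut) to 1.0 (fully open).
Only numpy, scipy, OpenCV 4.12 (cv2) and the standard library are available. Lean on these libraries where they do the work, as an engineer would, in place of code of your own. Each camera call takes 0.05 s, during which the arm holds its last target.

### The job

Get the white test tiles ready to be read under the bench magnifier. Swing the magnifier well clear of the tile holder, lift off the holder's clear cover and set it aside on the desk, then clamp every tile that is lying on the desk in a station of its own: one end pushed under the lip of the sprung jaw, the other end lowered behind the fixed jaw and let go, so that it lies flat and gripped between the jaws. Then set the cover squarely back down over the holder so the tiles do not dry out, and swing the magnifier back until its lens is centred over the holder and stays there, without disturbing the cups, bottle and timer standing round about.

Things in the scene. Friction and masses are not known exactly. Their poses are not given: they have to be found in the camera images.
- holder: tile holder, fixed: dark flange 186 x 276 mm (top 12 mm above the desk), on it an aluminium deck 160 x 250 mm (top at 24). Origin: centre of its underside, on the desk; +x away from the robot within 0.1 rad, +y left. Three stations at 80 mm pitch in y, each takes one tile lengthwise along x between a sprung jaw (near) and the fixed jaw (far). Behind the sprung jaws a wall, x = -75 to -80, top at 41
- fixed_lip (a point): edge of the fixed jaw's lip, mid row. One bar along all stations: face at holder x = +50 mm, lip overhangs to +46, underside 47 and top 52 mm above the desk. Loading: far end of the tile 0.25 rad up, near end set on the ribs between the lips, pushed toward -x until the jaw is back 11 to 13 mm, far end lowered past this lip, let go: the spring slides the tile to the fixed face
- station_1 (a point): right-hand station: where the centre of a seated tile's underside comes to lie, 32 mm above the desk, holder y = -80 mm. Two 8 mm rubber ribs (x = -32 and +32, 36 mm wide) carry the tile over the deck, so fingertips go down beside it
- station_2 (a point): middle station: where the centre of a seated tile's underside comes to lie, 32 mm above the desk, holder y = 0 mm. Two 8 mm rubber ribs (x = -32 and +32, 36 mm wide) carry the tile over the deck, so fingertips go down beside it
- station_3 (a point): left-hand station: where the centre of a seated tile's underside comes to lie, 32 mm above the desk, holder y = 80 mm. Two 8 mm rubber ribs (x = -32 and +32, 36 mm wide) carry the tile over the deck, so fingertips go down beside it
- jaw_1 (a joint): travel in m of the sprung jaw of station_1: 0 = at rest, empty; grows toward the holder's -x, stop at 0.016; 0.003 with a tile seated; about 3 N plus 0.35 N per mm. Jaw 56 mm wide, face at holder x = -47 mm at rest; its lip overhangs the face 4 mm (to -43), lip underside 49 mm and top 54 mm above the desk
- jaw_2 (a joint): travel in m of the sprung jaw of station_2: 0 = at rest, empty; grows toward the holder's -x, stop at 0.016; 0.003 with a tile seated; about 3 N plus 0.35 N per mm. Jaw 56 mm wide, face at holder x = -47 mm at rest; its lip overhangs the face 4 mm (to -43), lip underside 49 mm and top 54 mm above the desk
- jaw_3 (a joint): travel in m of the sprung jaw of station_3: 0 = at rest, empty; grows toward the holder's -x, stop at 0.016; 0.003 with a tile seated; about 3 N plus 0.35 N per mm. Jaw 56 mm wide, face at holder x = -47 mm at rest; its lip overhangs the face 4 mm (to -43), lip underside 49 mm and top 54 mm above the desk
- tile_1: white test tile, a slab 100 mm long (x) by 50 wide (y) by 12 thick, two rows of six wells on top; origin: centre of its underside, z up; the same either way round; 0.09 to 0.15 kg. Two or three of the three tiles are present (None if absent); they start flat on the desk right of the holder, about 95 mm apart, lengthwise along world x within 0.2 rad
- tile_2: white test tile, a slab 100 mm long (x) by 50 wide (y) by 12 thick, two rows of six wells on top; origin: centre of its underside, z up; the same either way round; 0.09 to 0.15 kg. Two or three of the three tiles are present (None if absent); they start flat on the desk right of the holder, about 95 mm apart, lengthwise along world x within 0.2 rad
- tile_3: white test tile, a slab 100 mm long (x) by 50 wide (y) by 12 thick, two rows of six wells on top; origin: centre of its underside, z up; the same either way round; 0.09 to 0.15 kg. Two or three of the three tiles are present (None if absent); they start flat on the desk right of the holder, about 95 mm apart, lengthwise along world x within 0.2 rad
- cover: clear plastic cover with grey edges, open below: outside 175 (x) x 265 (y) x 54 mm high, walls and top 4 mm, 0.26 kg, black knob on top. Origin: centre of its rim plane (underside), z up; same either way round. Goes over the holder's deck with 3.5 mm play a side and rests on the flange, origin 12 mm above the holder's, axes parallel. It starts in place over the holder
- cover_knob (a point): where to grip the cover's knob: on its axis, 28 mm thick, 74 mm above the rim plane; the knob stands from 60 to 88 mm
- lens (a point): centre of the round lens of the white bench magnifier; lens head 172 mm across, 0.23 to 0.264 m above the desk. Its level arm, 0.2 to 0.28 m up, comes from a post on a round foot at the back right of the desk, out of reach: first link 300 mm from post to elbow, second 300 mm from elbow to lens. Both swivels have upright axes, are stiff (a few N at the handle) and stay where left
- lamp_elbow (a point): axis of the elbow swivel between the two links; over the holder the elbow lies right of the lens, swung clear it goes to the far right
- lamp_head (a joint): angle of the second link with the lens head at the elbow, rad, counter-clockwise from above; at 0 it points along the first link's direction turned 90 degrees clockwise seen from above; range -1.3 to 1.35
- lamp_handle (a point): grip point of the upright black handle of the lens head, a round bar 22 mm thick, free from 0.27 to 0.314 m above the desk; it stands on the rim 74.5 mm from the lens centre, on the robot's side, and turns with the head (which keeps its heading within about 0.4 rad as it is swung)
- sample_cup_1: specimen cup with red lid, 60 mm across, 70 mm high, standing; leave it alone
- sample_cup_3: specimen cup with blue lid, 60 mm across, 70 mm high, standing; leave it alone
- bottle_amber: amber dropper bottle, 48 mm across, 135 mm high, standing; leave it alone
- lab_timer: white timer, 20 x 66 x 64 mm, standing; leave it alone

How it is judged:
By the outcome, as a careful person would: the job done as asked, in the order asked, and still so for the second after the job is handed in, with the robot touching nothing.
Of tile_1, tile_2, tile_3 only 2 to 3 are there at a start; the rules pass over those that are not, and their reading is None.
At some moment in a run one of tile_1, tile_2, tile_3 may be knocked a few centimetres aside while the robot is not near it.
Once in a run the grip may slacken for a moment while it holds something.
It also fails if it takes over 210 s, if anything falls off the work surface, if the arm or the gripper's body presses on something with over 40 N, if the wrist force passes 120 N, or if a joint passes its speed limit or range.

## Working session

There is one attempt and no reset: what is moved stays moved. The work goes in short steps, Python scripts to look and compute and a tool call to move; the robot and the scene stay as the last step left them, time stands still between calls to the robot, and variables do not carry over. Pictures are saved under pics/ and viewed, and the job is handed in when it is done.

Besides the shell and the picture viewer there is one more tool, called after ">>>" as name([rows], argument=value, ...), one row to a line, values as JSON. move_arm: Moves the arm, as the interface text tells. Its arguments: {"type":"object","properties":{"targets":{"type":"array","items":{"type":"object","properties":{"dx":{"type":"number"},"dy":{"type":"number"},"dz":{"type":"number"},"yaw":{"type":"number"}}}},"fingers":{"type":"number"},"grip_force":{"type":"number"}},"required":["targets"]}

```bash
ls -la; mkdir -p pics; cat > h.py <<'E'
import numpy as np, cv2
from rig import robot
def snap(n,f):
    im=robot.camera(n); cv2.imwrite('pics/'+f+'.png',im[:,:,::-1]); return im
def ray(n,uv,info=None):
    c=info or robot.camera_info(n); K=np.array(c['camera_matrix']);d=np.array(c['distortion']);T=np.array(c['T'])
    p=cv2.undistortPoints(np.array(uv,float).reshape(-1,1,2),K,d).reshape(-1,2)
    D=np.c_[p,np.ones(len(p))]@T[:3,:3].T
    return T[:3,3],D
def at_z(n,uv,z,info=None):
    o,D=ray(n,uv,info); s=(z-o[2])/D[:,2]; return o+s[:,None]*D
def proj(n,P,info=None):
    c=info or robot.camera_info(n);T=np.linalg.inv(np.array(c['T']))
    P=np.array(P,float).reshape(-1,3)
    Pc=P@T[:3,:3].T+T[:3,3]
    return cv2.projectPoints(Pc,np.zeros(3),np.zeros(3),np.array(c['camera_matrix']),np.array(c['distortion']))[0].reshape(-1,2)
E
python3 - <<'E'
from h import *
print(robot.observe())
for n in('scene','top','wrist'):
    snap(n,'a_'+n); print(n,robot.camera_info(n))
print(robot.grip_depth)
E
```

```text
total 12
drwxr-xr-x  3 agent agent 4096 Dec  7 03:37 .
drwxr-xr-x 23 root  root  4096 Dec  7 03:36 ..
drwxr-xr-x  2 agent agent 4096 Dec  7 03:37 pics
{'time': 0.0, 'q': array([ 1.08351708,  0.42677293,  0.07384632,  1.60661369, -0.03409484,
        1.11079829, -0.0670856 ]), 'joint_vel': array([-0.00010463,  0.00024859, -0.00142584,  0.00033697,  0.00101835,
       -0.00072054,  0.00067315]), 'effort': array([ 1.08062115e-03, -9.49836516e+01,  3.76163006e+00, -4.63518512e+01,
        1.95021479e-02,  9.96386079e-03, -1.34723882e-04]), 'tool_pos': array([ 0.22352626, -0.6364773 ,  0.23058021]), 'tool_rot': array([-1.57090080e+00,  1.32881194e-03, -1.23302817e+00]), 'wrist_force': array([-0.36833074, -0.02762392,  0.47256092]), 'wrist_torque': array([ 0.01901874, -0.00387391, -0.0154431 ]), 'opening': 1.002364935238846}
scene {'camera_matrix': array([[473.84909277,   0.        , 328.01156232],
       [  0.        , 473.84909277, 236.58611173],
       [  0.        ,   0.        ,   1.        ]]), 'distortion': array([-0.07843193,  0.        ,  0.        ,  0.        ,  0.        ]), 'T
[... 579 characters left out ...]
   [-0.93523933,  0.268615  , -0.23059354,  0.10754619],
       [ 0.00957872, -0.63192549, -0.77496995,  1.1307367 ],
       [ 0.        ,  0.        ,  0.        ,  1.        ]])}
wrist {'camera_matrix': array([[359.42078149,   0.        , 316.84539843],
       [  0.        , 359.42078149, 243.28397195],
       [  0.        ,   0.        ,   1.        ]]), 'distortion': array([0.01013231, 0.        , 0.        , 0.        , 0.        ]), 'T': array([[ 0.33176182, -0.90400523, -0.2696454 ,  0.29195986],
       [-0.94336083, -0.3185584 , -0.09268711, -0.61142791],
       [-0.00210817,  0.28512295, -0.95848863,  0.3733625 ],
       [ 0.        ,  0.        ,  0.        ,  1.        ]])}
0.0187
```

View pics/a_scene.png

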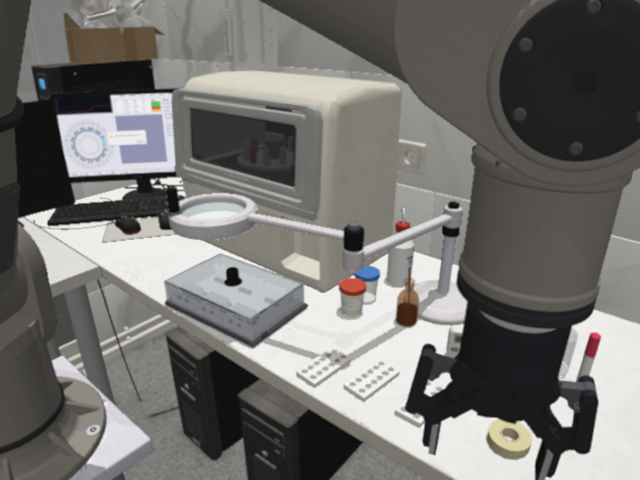

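View pics/a_top.png

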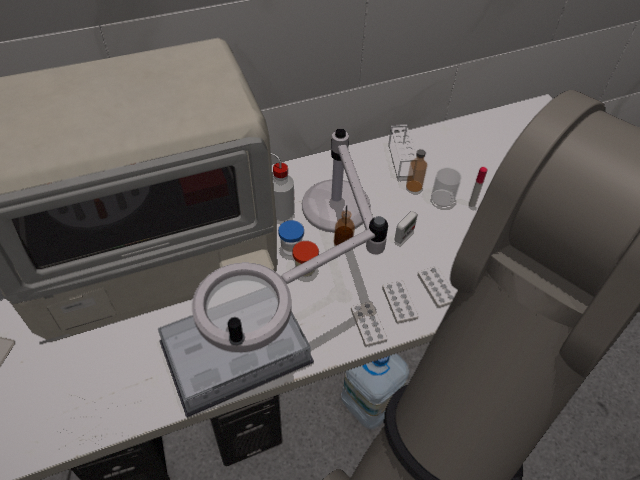

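View pics/a_wrist.png

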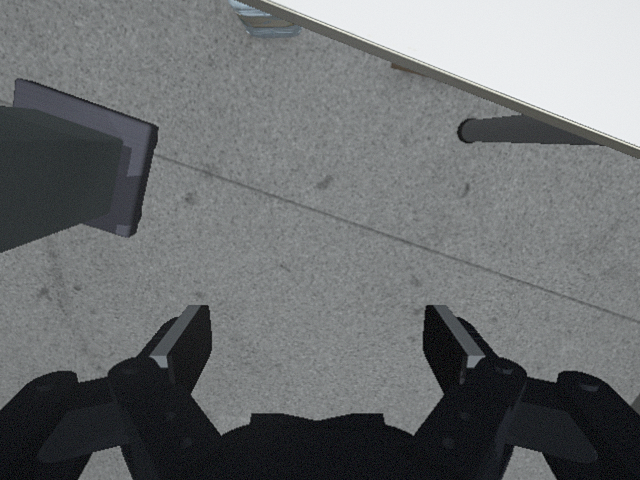

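```bash
cat >> h.py <<'E'
def crop(f,x0,y0,x1,y1,s,out):
    im=cv2.imread('pics/'+f+'.png')[y0:y1,x0:x1]; im=cv2.resize(im,None,fx=s,fy=s,interpolation=cv2.INTER_CUBIC)
    for x in range((x0+19)//20*20,x1,20):
        cv2.line(im,((x-x0)*s,0),((x-x0)*s,4 if x%100 else 12),(0,0,255),1); cv2.putText(im,str(x),((x-x0)*s,18),0,.35,(0,0,255),1)
    for y in range((y0+19)//20*20,y1,20):
        cv2.line(im,(0,(y-y0)*s),(6,(y-y0)*s),(0,0,255),1); cv2.putText(im,str(y),(8,(y-y0)*s+4),0,.35,(0,0,255),1)
    cv2.imwrite('pics/'+out+'.png',im)
E
python3 - <<'E'
from h import *
crop('a_top',150,250,350,410,4,'b1')
crop('a_top',260,120,460,270,4,'b2')
crop('a_scene',150,160,350,340,4,'b3')
crop('a_scene',330,190,480,330,4,'b4')
crop('a_top',340,250,470,350,6,'b5')
E
```

```text
(no output)
```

View pics/b1.png

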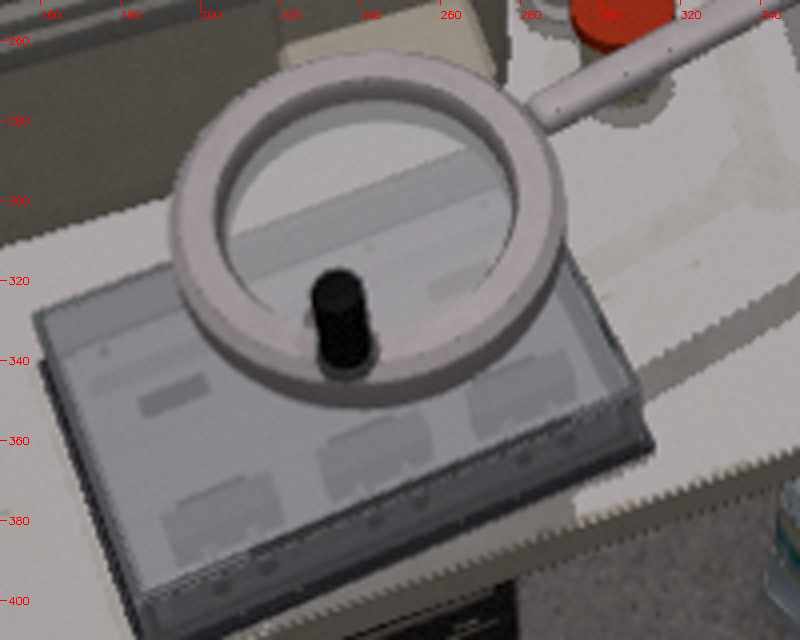

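View pics/b2.png

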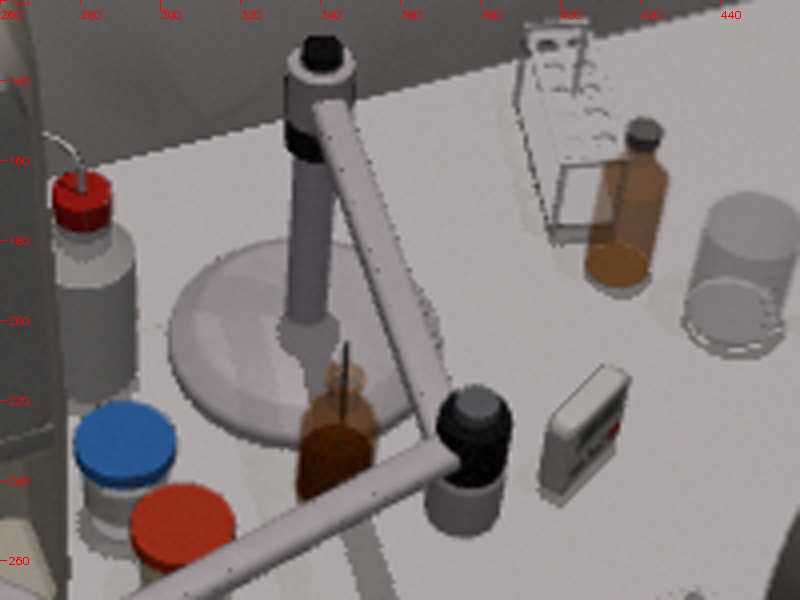

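View pics/b3.png

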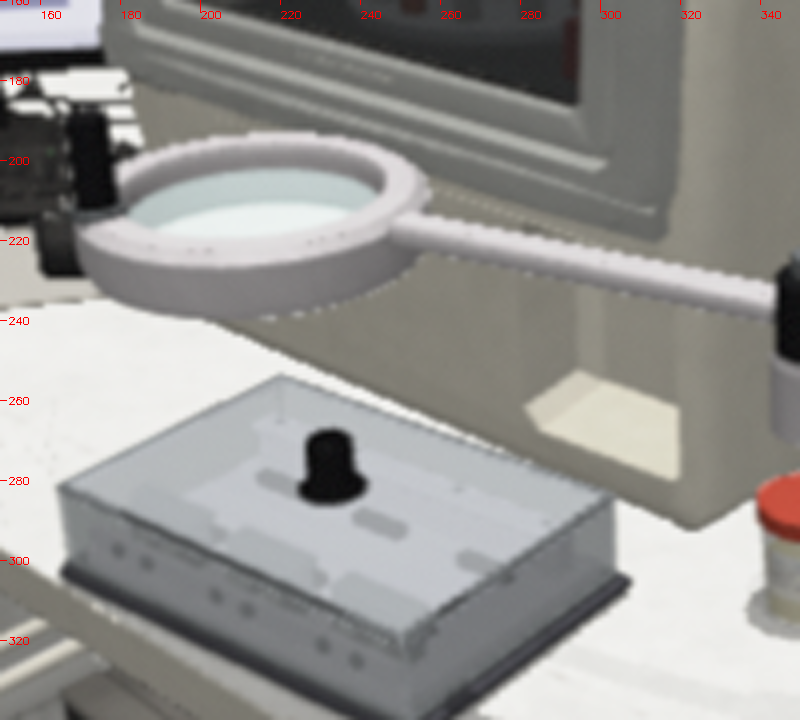

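View pics/b4.png

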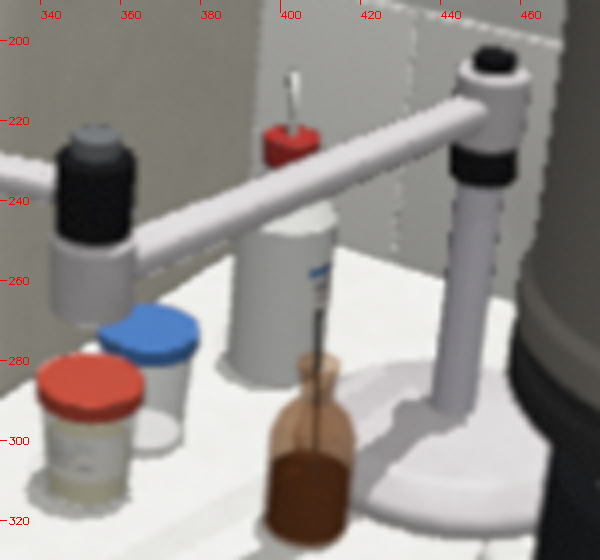

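View pics/b5.png

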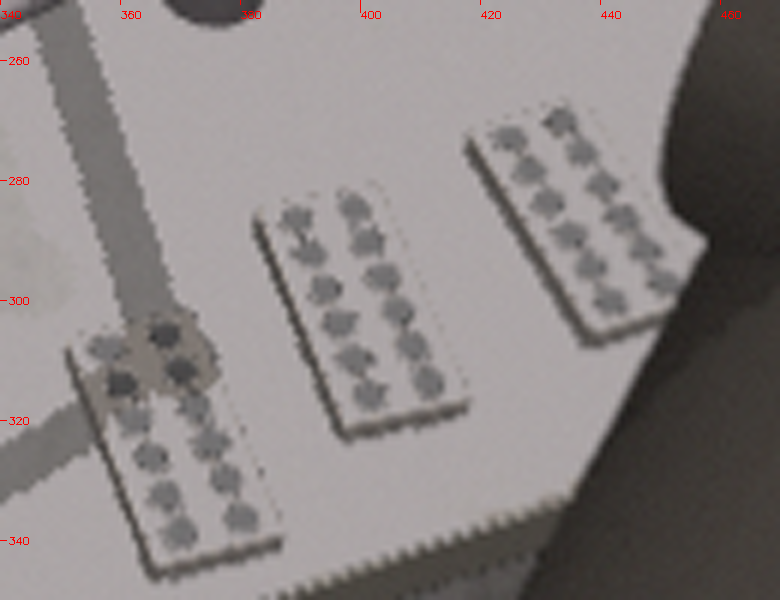

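```bash
python3 - <<'E'
from h import *
np.set_printoptions(precision=4,suppress=True)
print('cover top corners top', at_z('top',[(309.5,346),(185.5,398.5),(159.5,328)],.066))
print('cover top corners scene', at_z('scene',[(165.5,281.5),(252.5,322),(302.5,283),(220.5,254)],.066))
print('knob scene base',at_z('scene',[(232.5,283)],.066),'top',at_z('scene',[(232.5,269)],.1))
print('elbow',at_z('top',[(378.5,219)],.285),at_z('scene',[(354,223)],.285))
print('post',at_z('top',[(340,133)],.285),at_z('scene',[(453,204)],.285))
print('lens',at_z('top',[(242,303)],.264))
print('lens scene',at_z('scene',[(212,208)],.264))
print('handle',at_z('top',[(233.5,319)],.314),at_z('scene',[(173,187)],.314))
print('handle base',at_z('top',[(237,340)],.266),at_z('scene',[(174.5,212)],.266))
for n,c in dict(t1=[(356,308),(371,344.5),(387,340)],t2=[(382,286),(397,321.5),(417.5,317)],t3=[(418,273),(438,306)]).items(): print(n,at_z('top',c,.012))
print('cups',at_z('top',[(291,232),(305.5,253)],.07),'timer',at_z('top',[(396,243)],0.0),'bottle',at_z('top',[(344,244)],0.0))
E
```

```text
cover top corners top [[ 0.4181 -0.1086  0.066 ]
 [ 0.3965  0.1496  0.066 ]
 [ 0.5649  0.1647  0.066 ]]
cover top corners scene [[ 0.3914  0.1435  0.066 ]
 [ 0.4107 -0.1211  0.066 ]
 [ 0.585  -0.0939  0.066 ]
 [ 0.5601  0.1584  0.066 ]]
knob scene base [[0.4847 0.0243 0.066 ]] top [[0.4877 0.0239 0.1   ]]
elbow [[ 0.5127 -0.2821  0.285 ]] [[ 0.5092 -0.2824  0.285 ]]
post [[ 0.7649 -0.3077  0.285 ]] [[ 0.7056 -0.3693  0.285 ]]
lens [[0.4351 0.0115 0.264 ]]
lens scene [[0.4328 0.0016 0.264 ]]
handle [[0.3782 0.0383 0.314 ]] [[0.375  0.0366 0.314 ]]
handle base [[0.3674 0.0399 0.266 ]] [[0.3703 0.0348 0.266 ]]
t1 [[ 0.4985 -0.25    0.012 ]
 [ 0.4037 -0.2434  0.012 ]
 [ 0.4017 -0.28    0.012 ]]
t2 [[ 0.5322 -0.3295  0.012 ]
 [ 0.4356 -0.3202  0.012 ]
 [ 0.4303 -0.3675  0.012 ]]
t3 [[ 0.5365 -0.4237  0.012 ]
 [ 0.4401 -0.4235  0.012 ]]
cups [[ 0.7101 -0.1727  0.07  ]
 [ 0.6404 -0.1828  0.07  ]] timer [[ 0.6434 -0.4207  0.    ]] bottle [[ 0.6846 -0.3     0.    ]]
```

```bash
cat >> h.py <<'E'
def tri(a,b):
    o1,d1=ray('top',[a]);o2,d2=ray('scene',[b]);d1=d1[0]/np.linalg.norm(d1);d2=d2[0]/np.linalg.norm(d2)
    A=np.c_[d1,-d2]; s=np.linalg.lstsq(A,o2-o1,rcond=None)[0]
    p,q=o1+s[0]*d1,o2+s[1]*d2
    return (p+q)/2,np.linalg.norm(p-q)
E
python3 - <<'E'
from h import *
np.set_printoptions(precision=4,suppress=True)
for n,a,b in [('post',(340,133),(453,204)),('elbow',(378.5,219),(354,223)),('handletop',(233.5,319),(173,186)),('knob-no',(233.5,319),(173,187)),('lens',(242,303),(212,208))]: print(n,tri(a,b))
E
```

```text
post (array([ 0.8054, -0.3265,  0.2466]), np.float64(0.00010938752141315864))
elbow (array([ 0.5117, -0.2815,  0.2847]), np.float64(0.0021247999050543927))
handletop (array([0.3769, 0.0386, 0.3153]), np.float64(0.0009007525291269525))
knob-no (array([0.3773, 0.0387, 0.3137]), np.float64(0.0020961601519053365))
lens (array([0.4388, 0.0107, 0.2595]), np.float64(0.001371385622498722))
```

>>> move_arm([
  {"dy": -5,"yaw": 0.15},
  {"dy": -5,"yaw": 0.15},
  {"dy": -5,"yaw": 0.0377},
  {"dz": 2.5,"dx": -3.7},
  {"dz": 2.5,"dx": -3.7},
], fingers=6)

```text
$.targets[0]: bad value
```

>>> move_arm([
  {"dz": 2.5,"dx": -3.7},
  {"dz": 2.5,"dx": -3.7},
  {"dz": 2.5,"dx": -3.7},
  {"dz": 2.5,"dx": -3.7},
  {"dz": 2.5,"dx": -3.7},
])

```text
$.targets[0]: bad value
```

>>> move_arm([
  {"dx": 0,"dy": -5,"dz": 0,"yaw": 0.149},
  {"dx": 0,"dy": -5,"dz": 0,"yaw": 0.149},
  {"dx": 0,"dy": -5,"dz": 0,"yaw": 0.04},
  {"dx": -3.7,"dy": 0,"dz": 2.5,"yaw": 0},
  {"dx": -3.7,"dy": 0,"dz": 2.5,"yaw": 0},
], fingers=6)

```text
time: 0.65
tool_pos: [0.2736, -0.5628, 0.3824]
tool_rot: [-1.57, -0.002, -1.574]
wrist_force: [1.3, 0.7, -0.6]
opening: 0.701
```

>>> move_arm([
  {"dx": -3.7,"dy": 0,"dz": 2.5,"yaw": 0},
  {"dx": -3.7,"dy": 0,"dz": 2.5,"yaw": 0},
  {"dx": -3.7,"dy": 0,"dz": 2.5,"yaw": 0},
  {"dx": -3.7,"dy": 0,"dz": 2.5,"yaw": 0},
  {"dx": -3.7,"dy": 0,"dz": 2.5,"yaw": 0},
])

```text
time: 1.15
tool_pos: [0.3994, -0.3761, 0.3813]
tool_rot: [-1.571, -0.0, -1.571]
wrist_force: [0.8, -1.2, -0.1]
opening: 0.699
```

>>> move_arm([
  {"dx": -3.7,"dy": 0,"dz": 1,"yaw": 0},
  {"dx": -4,"dy": 0,"dz": 1,"yaw": 0},
  {"dx": -4,"dy": 0,"dz": 0,"yaw": 0},
  {"dx": -4,"dy": 0,"dz": 0,"yaw": 0},
  {"dx": -4,"dy": 0,"dz": 0,"yaw": 0},
])

```text
time: 1.65
tool_pos: [0.4184, -0.1792, 0.3812]
tool_rot: [-1.571, -0.0, -1.571]
wrist_force: [0.7, -0.1, -0.8]
opening: 0.706
```

>>> move_arm([
  {"dx": -4,"dy": 0,"dz": 0,"yaw": 0},
  {"dx": -4,"dy": 0,"dz": 0,"yaw": 0},
  {"dx": -4,"dy": 0,"dz": 0,"yaw": 0},
  {"dx": -4,"dy": 0,"dz": 0,"yaw": 0},
  {"dx": 0,"dy": 0,"dz": 0,"yaw": 0},
])

```text
time: 2.15
tool_pos: [0.4186, -0.0162, 0.3816]
tool_rot: [-1.57, 0.0, -1.565]
wrist_force: [0.3, -2.1, 1.1]
opening: 0.705
```

>>> move_arm([
  {"dx": -2.7,"dy": 0,"dz": -1.4,"yaw": 0},
  {"dx": -2.7,"dy": 0,"dz": -1.4,"yaw": 0},
  {"dx": 0,"dy": 0,"dz": -1.4,"yaw": 0},
  {"dx": 0,"dy": 0,"dz": 0,"yaw": 0},
])

```text
time: 2.55
tool_pos: [0.3757, 0.0331, 0.3815]
tool_rot: [-1.57, -0.001, -1.57]
wrist_force: [-0.3, -0.1, 0.4]
opening: 0.701
```

```bash
python3 - <<'E'
from h import *
print(robot.observe()['q']); snap('top','c1');snap('wrist','c2')
crop('c1',150,220,350,370,4,'c1b')
E
```

```text
[ 0.28813442 -0.18611533 -0.4528131   1.96557865 -0.08230944  1.3441762
 -1.70954045]
```

View pics/c2.png

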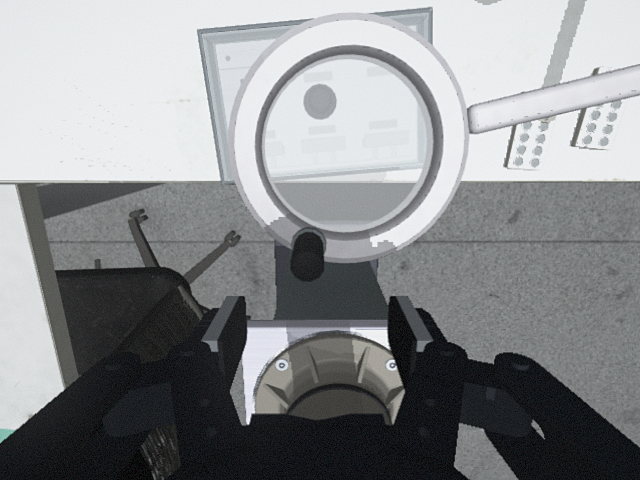

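```bash
python3 - <<'E'
from h import *
np.set_printoptions(precision=4,suppress=True)
print('handle top',at_z('wrist',[(307,266)],.314),'lens outer c',at_z('wrist',[(352,139)],.264))
print('knob', at_z('wrist',[(320,101)],.1))
print(proj('wrist',[[.3757,.0331,.279]]))
E
```

```text
handle top [[0.3722 0.0399 0.314 ]] lens outer c [[0.4476 0.0094 0.264 ]]
knob [[0.4866 0.0305 0.1   ]]
[[317.8713 244.3611]]
```

>>> move_arm([
  {"dx": -0.6,"dy": 3,"dz": 0,"yaw": 0},
  {"dx": 0,"dy": 3,"dz": 0,"yaw": 0},
  {"dx": 0,"dy": 2.7,"dz": 0,"yaw": 0},
  {"dx": 0,"dy": 1.5,"dz": 0,"yaw": 0},
  {"dx": 0,"dy": 0,"dz": 0,"yaw": 0},
])

```text
time: 3.15
tool_pos: [0.3763, 0.0383, 0.2776]
tool_rot: [-1.574, 0.0, -1.572]
wrist_force: [-0.6, 0.1, 0.1]
opening: 0.702
```

```bash
python3 - <<'E'
from h import *
snap('wrist','c3')
E
```

```text
(no output)
```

View pics/c3.png

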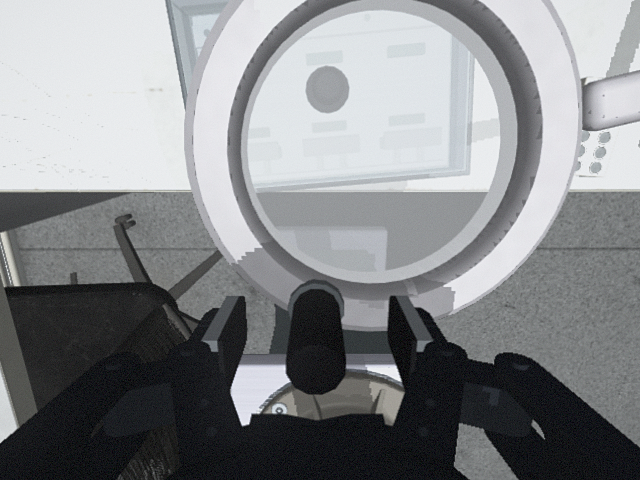

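>>> move_arm([
  {"dx": 0,"dy": 0,"dz": 0,"yaw": 0},
  {"dx": 0,"dy": 0,"dz": 0,"yaw": 0},
  {"dx": 0,"dy": 0,"dz": 0,"yaw": 0},
  {"dx": 0,"dy": 0,"dz": 0,"yaw": 0},
  {"dx": 0,"dy": 0,"dz": 0,"yaw": 0},
], fingers=1, grip_force=50)

```text
time: 3.7
tool_pos: [0.3775, 0.0392, 0.2802]
tool_rot: [-1.569, -0.0, -1.571]
wrist_force: [-0.6, -0.5, 5.5]
opening: 0.248
```

```bash
python3 - <<'E'
import numpy as np
P=np.array([.8054,-.3265]);L1,L2=.3,.353
def ik(h):
    v=h-P;d=np.hypot(*v);a=np.arctan2(v[1],v[0]);c=np.arccos((L1**2+d*d-L2**2)/(2*L1*d)); 
    t1=a+c; e=P+L1*np.array([np.cos(t1),np.sin(t1)]); w=h-e; t2=np.arctan2(w[1],w[0])-np.deg2rad(9.2); return np.rad2deg(t1)%360,np.rad2deg(t2),t2-t1+np.pi/2,e,e+.3*np.array([np.cos(t2),np.sin(t2)])
for s in np.linspace(0,1,6):
    h=np.array([.3775,.0392])*(1-s)+s*np.array([.609,-.252]); r=ik(h); print(s,h,r[0],r[1],(r[2]+np.pi)%(2*np.pi)-np.pi,r[3],r[4])
E
```

```text
0.0 [0.3775 0.0392] 172.7969874935589 102.45580328375452 0.34311106258196444 [ 0.50776757 -0.28888438] [0.44306163 0.00405442]
0.2 [ 0.4238  -0.01904] 186.7905939979321 94.51681638308442 -0.03968490583723572 [ 0.50750452 -0.36197229] [ 0.48387901 -0.06290401]
0.4 [ 0.4701  -0.07728] 199.44439850844577 89.33836889295077 -0.3509164162938774 [ 0.52251051 -0.42636758] [ 0.52597472 -0.12638758]
0.6000000000000001 [ 0.5164  -0.13552] 212.28569123128355 86.55245321809072 -0.6236626557290119 [ 0.55178142 -0.48674237] [ 0.56982185 -0.18728529]
0.8 [ 0.5627  -0.19376] 226.6971235695032 86.80734197444319 -0.8707409519346654 [ 0.59964353 -0.5448215 ] [ 0.6163516  -0.24528713]
1.0 [ 0.609 -0.252] 244.89750374375816 92.09327141784003 -1.0961406382747279 [ 0.67812834 -0.5981651 ] [ 0.66717043 -0.29836529]
```

>>> move_arm([
  {"dx": 0,"dy": -0.2,"dz": 0,"yaw": 0},
  {"dx": 0.8,"dy": 0,"dz": 0.65,"yaw": 0},
  {"dx": 1.6,"dy": 0,"dz": 1.3,"yaw": 0},
  {"dx": 1.6,"dy": 0,"dz": 1.3,"yaw": 0},
  {"dx": 1.6,"dy": 0,"dz": 1.3,"yaw": 0},
])

```text
time: 4.2
tool_pos: [0.4217, -0.0172, 0.2806]
tool_rot: [-1.573, 0.001, -1.571]
wrist_force: [-2.8, 3.5, -10.0]
opening: 0.245
```

>>> move_arm([
  {"dx": 1.6,"dy": 0.15,"dz": 1.3,"yaw": 0},
  {"dx": 1.6,"dy": 0,"dz": 1.3,"yaw": 0},
  {"dx": 1.6,"dy": 0,"dz": 1.3,"yaw": 0},
  {"dx": 1.6,"dy": 0,"dz": 1.3,"yaw": 0},
  {"dx": 1.6,"dy": 0,"dz": 1.3,"yaw": 0},
])

```text
time: 4.7
tool_pos: [0.4883, -0.0978, 0.2803]
tool_rot: [-1.57, 0.0, -1.571]
wrist_force: [-3.1, 3.6, 7.0]
opening: 0.244
```

>>> move_arm([
  {"dx": 1.6,"dy": 0,"dz": 1.3,"yaw": 0},
  {"dx": 1.6,"dy": 0,"dz": 1.3,"yaw": 0},
  {"dx": 1.6,"dy": 0,"dz": 1.3,"yaw": 0},
  {"dx": 1.6,"dy": 0,"dz": 1.3,"yaw": 0},
  {"dx": 1.6,"dy": 0,"dz": 1.3,"yaw": 0},
])

```text
time: 5.2
tool_pos: [0.5533, -0.178, 0.2803]
tool_rot: [-1.57, 0.0, -1.571]
wrist_force: [-2.1, 3.5, 7.7]
opening: 0.241
```

>>> move_arm([
  {"dx": 1.6,"dy": 0,"dz": 1.3,"yaw": 0},
  {"dx": 1.6,"dy": 0,"dz": 1.3,"yaw": 0},
  {"dx": 1.6,"dy": 0,"dz": 1.3,"yaw": 0},
  {"dx": 1.6,"dy": 0,"dz": 1.3,"yaw": 0},
  {"dx": 0,"dy": 0,"dz": 0,"yaw": 0},
])

```text
time: 5.7
tool_pos: [0.6063, -0.2437, 0.2804]
tool_rot: [-1.568, -0.001, -1.572]
wrist_force: [0.8, -0.1, 9.0]
opening: 0.245
```

Now at the clear spot; release, lift and look.

>>> move_arm([
  {"dx": 0,"dy": 0,"dz": 0,"yaw": 0},
  {"dx": 0,"dy": 0,"dz": 0,"yaw": 0},
  {"dx": 0,"dy": 0,"dz": 0,"yaw": 0},
], fingers=6)

```text
time: 6.0
tool_pos: [0.6041, -0.2411, 0.2796]
tool_rot: [-1.571, 0.0, -1.571]
wrist_force: [-0.6, 0.3, -0.7]
opening: 0.701
```

>>> move_arm([
  {"dx": 0,"dy": -3,"dz": 0,"yaw": 0},
  {"dx": 0,"dy": -5,"dz": 0,"yaw": 0},
  {"dx": -3,"dy": -4,"dz": -2,"yaw": 0},
  {"dx": -4,"dy": 0,"dz": -2,"yaw": 0},
  {"dx": -4,"dy": 0,"dz": -2,"yaw": 0},
])

```text
time: 6.5
tool_pos: [0.5451, -0.1321, 0.398]
tool_rot: [-1.569, -0.0, -1.572]
wrist_force: [0.8, 1.5, -0.4]
opening: 0.702
```

>>> move_arm([
  {"dx": -4,"dy": 0,"dz": -2,"yaw": 0},
  {"dx": -4,"dy": 0,"dz": -2,"yaw": 0},
  {"dx": -4,"dy": 0,"dz": -2,"yaw": 0},
  {"dx": -4,"dy": 0,"dz": -1,"yaw": 0},
  {"dx": 0,"dy": 0,"dz": 0,"yaw": 0},
])

```text
time: 7.0
tool_pos: [0.4742, 0.0321, 0.3978]
tool_rot: [-1.569, 0.0, -1.564]
wrist_force: [0.1, -0.4, 0.7]
opening: 0.702
```

```bash
python3 - <<'E'
from h import *
print(robot.observe()['tool_pos']);snap('wrist','d_w');snap('top','d_t');snap('scene','d_s')
E
```

```text
[0.47419739 0.03211409 0.39777686]
```

View pics/d_w.png

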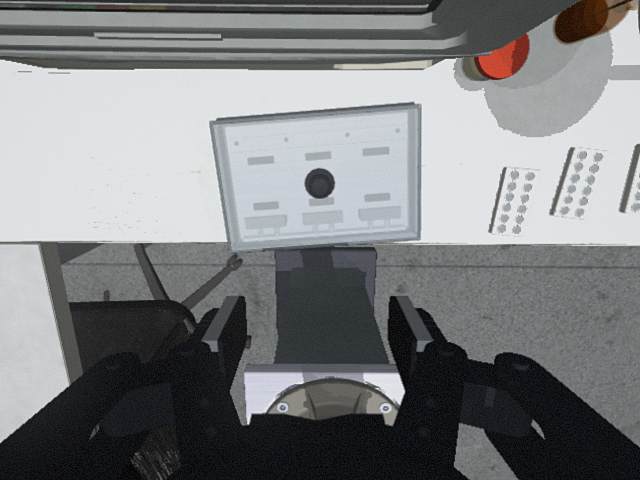

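View pics/d_t.png

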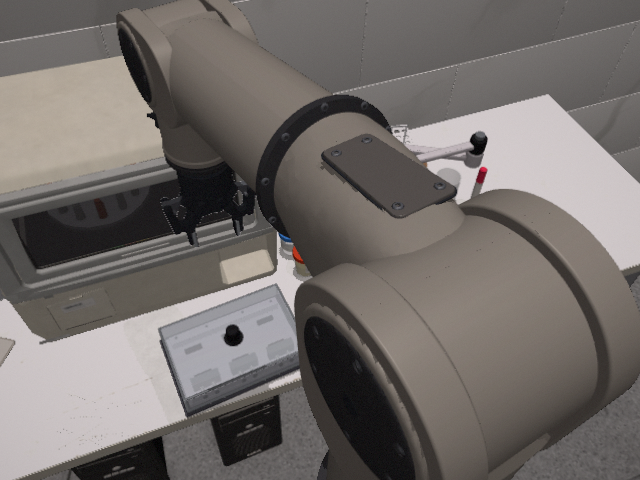

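View pics/d_s.png

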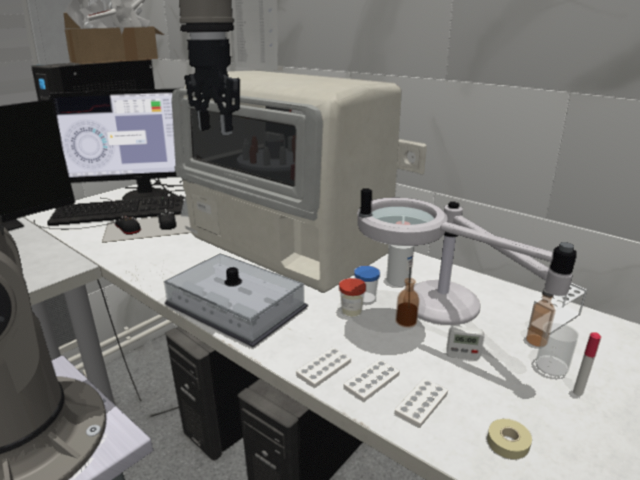

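```bash
python3 - <<'E'
from h import *
crop('d_w',190,80,450,270,3,'d_wc')
crop('d_w',460,20,640,260,3,'d_wc2')
np.set_printoptions(precision=4,suppress=True)
print(at_z('wrist',[(319.5,183.5)],.1), 'desk edge',at_z('wrist',[(20,241.5),(180,242.5),(600,243)],0),'box',at_z('wrist',[(100,70),(300,68),(430,66)],0), at_z('wrist',[(0,64),(440,55)],.0))
E
```

```text
[[0.4932 0.0249 0.1   ]] desk edge [[ 0.3903  0.4897  0.    ]
 [ 0.3888  0.2422  0.    ]
 [ 0.3883 -0.4123  0.    ]] box [[ 0.634   0.3239  0.    ]
 [ 0.6372  0.0512  0.    ]
 [ 0.6395 -0.1258  0.    ]] [[ 0.6405  0.457   0.    ]
 [ 0.6529 -0.1381  0.    ]]
```

View pics/d_wc.png

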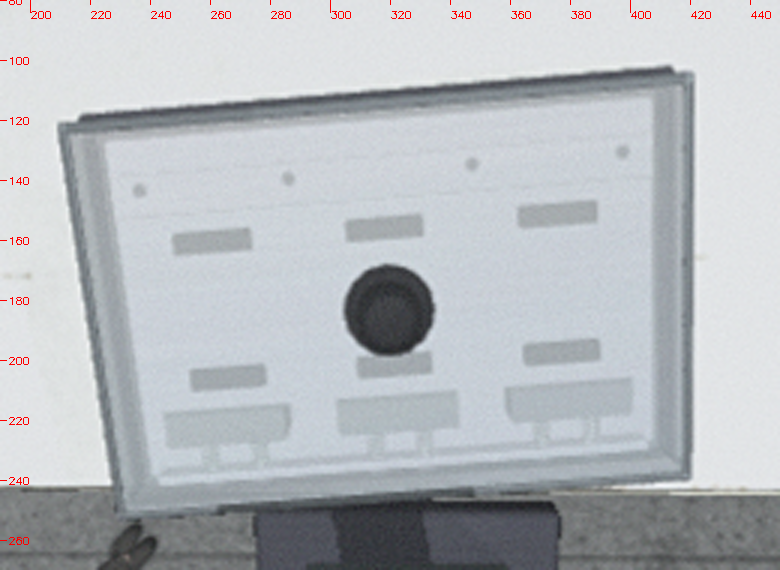

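View pics/d_wc2.png

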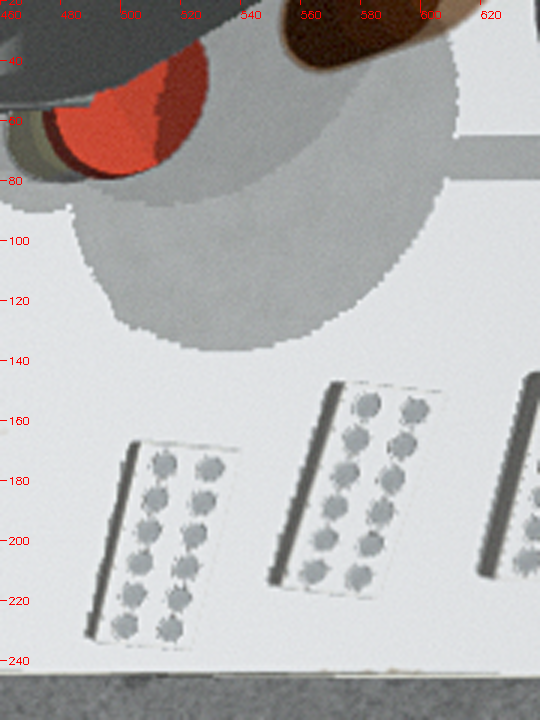

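```bash
cat >> h.py <<'E'
def fit2(L,W):
    L=np.array(L);W=np.array(W)[:,:2];lc=L.mean(0);wc=W.mean(0);a=L-lc;b=W-wc
    th=np.arctan2((a[:,0]*b[:,1]-a[:,1]*b[:,0]).sum(),(a*b).sum())
    R=np.array([[np.cos(th),-np.sin(th)],[np.sin(th),np.cos(th)]]);t=wc-R@lc
    return t,th,W-(L@R.T+t)
E
python3 - <<'E'
from h import *
np.set_printoptions(precision=4,suppress=True)
px=[(260.7,160.5),(318,156),(376,151.3),(266.2,205.8),(321.5,201.3),(377.2,197.3)]
W=at_z('wrist',px,.032);L=[(.032,.08),(.032,0),(.032,-.08),(-.032,.08),(-.032,0),(-.032,-.08)]
print(fit2(L,W))
c=[(62,123),(692,73),(690,478),(120,516)]
W=at_z('wrist',[(x/3+190,y/3+80) for x,y in c],.066);print(fit2([(.0875,.1325),(.0875,-.1325),(-.0875,-.1325),(-.0875,.1325)],W))
# tiles wrist: bottom-left edge etc
o=lambda l:[(x/3+460,y/3+20) for x,y in l]
for t in ([(138,443),(237,450),(96,640),(190,649)],[(343,382),(440,391),(282,586),(370,598)]): print(at_z('wrist',o(t),.012))
E
```

```text
(array([0.4907, 0.024 ]), np.float64(0.0776616103668266), array([[-0.0003, -0.0007],
       [-0.0004,  0.0001],
       [-0.0004,  0.0005],
       [ 0.0003, -0.0007],
       [ 0.0007,  0.    ],
       [ 0.0002,  0.0008]]))
(array([0.4898, 0.0241]), np.float64(0.07300911747430543), array([[-0.0012, -0.0021],
       [-0.0011,  0.0021],
       [ 0.0007,  0.0014],
       [ 0.0017, -0.0015]]))
[[ 0.5046 -0.2435  0.012 ]
 [ 0.5012 -0.2912  0.012 ]
 [ 0.407  -0.2372  0.012 ]
 [ 0.4023 -0.2851  0.012 ]]
[[ 0.5325 -0.335   0.012 ]
 [ 0.5283 -0.381   0.012 ]
 [ 0.4348 -0.3251  0.012 ]
 [ 0.4286 -0.3697  0.012 ]]
```

>>> move_arm([
  {"dx": 0.8,"dy": 4,"dz": 1.65,"yaw": 0},
  {"dx": 0,"dy": 5,"dz": 0,"yaw": -0.077},
  {"dx": 0,"dy": 5,"dz": 0,"yaw": 0},
  {"dx": 0,"dy": 5,"dz": 0,"yaw": 0},
  {"dx": 0,"dy": 4,"dz": 0,"yaw": 0},
], fingers=6)

```text
time: 7.65
tool_pos: [0.4915, 0.0175, 0.1642]
tool_rot: [-1.573, 0.0, -1.496]
wrist_force: [1.0, -0.2, -0.0]
opening: 0.703
```

```bash
python3 - <<'E'
from h import *
np.set_printoptions(precision=4,suppress=True)
o=robot.observe();print(o['tool_pos'],o['tool_rot']);snap('wrist','e_w')
E
```

```text
[0.4915 0.0175 0.1642] [-1.5726  0.     -1.496 ]
```

View pics/e_w.png

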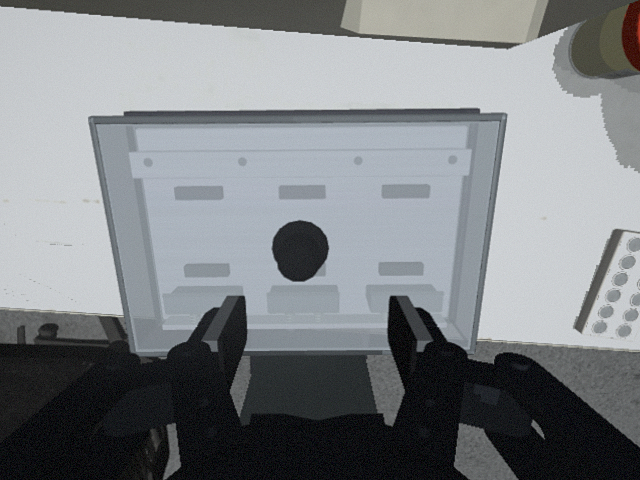

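```bash
python3 - <<'E'
from h import *
np.set_printoptions(precision=4,suppress=True)
o=robot.observe();print(o['tool_pos'],o['tool_rot'],at_z('wrist',[(300,246)],.1))
px=[(198.5,192.5),(302.5,191.5),(406,191),(207,269.5),(401,268.5)]
W=at_z('wrist',px,.032);L=[(.032,.08),(.032,0),(.032,-.08),(-.032,.08),(-.032,-.08)]
print(fit2(L,W))
E
```

```text
[0.4889 0.0172 0.1591] [-1.5792  0.0005 -1.4959] [[0.4983 0.0293 0.1   ]]
(array([0.4884, 0.0294]), np.float64(0.08270593170043448), array([[-0.0007, -0.0022],
       [-0.0006, -0.0002],
       [-0.001 ,  0.0023],
       [ 0.0015, -0.0024],
       [ 0.0009,  0.0024]]))
```

>>> move_arm([
  {"dx": -0.6,"dy": 0,"dz": 0,"yaw": 0},
  {"dx": 0,"dy": 0,"dz": 0,"yaw": 0},
  {"dx": 0,"dy": 0,"dz": 0,"yaw": 0},
])

```text
time: 8.0
tool_pos: [0.4932, 0.0251, 0.1692]
tool_rot: [-1.568, -0.0, -1.494]
wrist_force: [-0.2, -0.8, -0.4]
opening: 0.703
```

```bash
python3 - <<'E'
from h import *
np.set_printoptions(precision=4,suppress=True)
o=robot.observe();print(o['tool_pos'],o['tool_rot']);ci=robot.camera_info('wrist');snap('wrist','e_w2'); o=robot.observe();print(o['tool_pos'],o['tool_rot'],ci['T'])
crop('e_w2',80,90,520,360,1,'x');
im=cv2.imread('pics/e_w2.png')[170:300,140:460];cv2.imwrite('pics/e_w2c.png',cv2.resize(im,None,fx=2.5,fy=2.5,interpolation=2))
E
```

```text
[0.4932 0.0251 0.1692] [-1.5675 -0.0002 -1.4941]
[0.4931 0.025  0.1691] [-1.5675 -0.0003 -1.4943] [[ 0.077  -0.9565 -0.2814  0.565 ]
 [-0.997  -0.0741 -0.0208  0.0318]
 [-0.001   0.2822 -0.9594  0.312 ]
 [ 0.      0.      0.      1.    ]]
```

View pics/e_w2c.png

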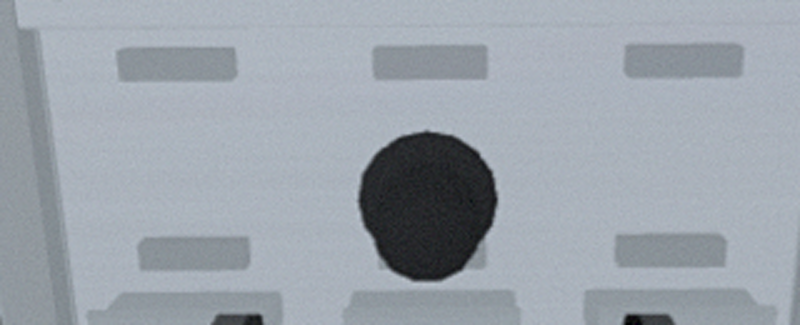

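```bash
python3 - <<'E'
from h import *
np.set_printoptions(precision=4,suppress=True)
px=[(210.8,195.6),(312,194.8),(413.6,194.2),(217.4,271.4),(408.4,270.2)]
W=at_z('wrist',px,.032);L=[(.032,.08),(.032,0),(.032,-.08),(-.032,.08),(-.032,-.08)]
print(fit2(L,W)); print(at_z('wrist',[(311.2,250)],.069), at_z('wrist',[(311.2,260)],.1))
print(proj('wrist',[[.4905,.024,.1],[.4905,.024,.066]]))
E
```

```text
(array([0.4901, 0.0297]), np.float64(0.08383761358188684), array([[-0.0003, -0.001 ],
       [-0.0003,  0.    ],
       [-0.0004,  0.0008],
       [ 0.0005, -0.0007],
       [ 0.0004,  0.0008]]))
[[0.4883 0.03   0.069 ]] [[0.4916 0.0298 0.1   ]]
[[320.2936 262.2925]
 [319.898  246.4548]]
```

>>> move_arm([
  {"dx": -0.48,"dy": 2,"dz": -0.23,"yaw": -0.007},
  {"dx": 0,"dy": 3,"dz": 0,"yaw": 0},
  {"dx": 0,"dy": 3,"dz": 0,"yaw": 0},
  {"dx": 0,"dy": 1.8,"dz": 0,"yaw": 0},
  {"dx": 0,"dy": 0,"dz": 0,"yaw": 0},
])

```text
time: 8.55
tool_pos: [0.4887, 0.0293, 0.0682]
tool_rot: [-1.572, -0.0, -1.487]
wrist_force: [-0.6, -1.3, 1.2]
opening: 0.702
```

```bash
python3 - <<'E'
from h import *
np.set_printoptions(precision=4,suppress=True)
o=robot.observe();print(o['tool_pos'],o['tool_rot'],o['wrist_force']);snap('wrist','e_w3')
E
```

```text
[0.4887 0.0293 0.0682] [-1.5725 -0.0001 -1.4872] [-0.5707 -1.2998  1.2338]
```

View pics/e_w3.png

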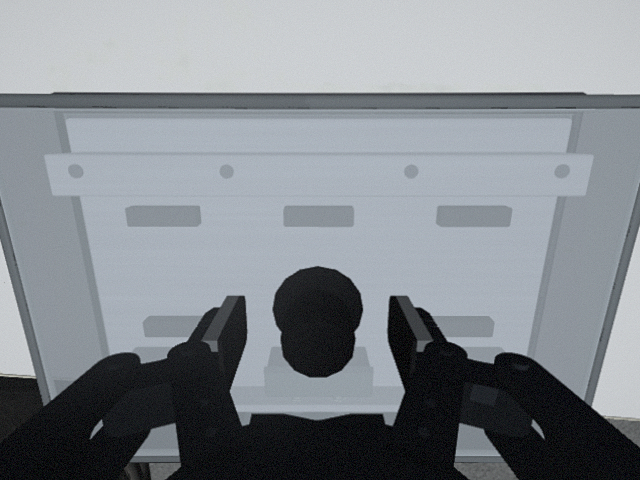

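>>> move_arm([
  {"dx": 0,"dy": 0,"dz": 0.1,"yaw": 0},
  {"dx": 0,"dy": 0,"dz": 0,"yaw": 0},
  {"dx": 0,"dy": 0,"dz": 0,"yaw": 0},
  {"dx": 0,"dy": 0,"dz": 0,"yaw": 0},
  {"dx": 0,"dy": 0,"dz": 0,"yaw": 0},
], fingers=1, grip_force=60)

```text
time: 9.1
tool_pos: [0.4912, 0.0296, 0.0706]
tool_rot: [-1.568, -0.0, -1.487]
wrist_force: [-3.0, -0.6, 13.5]
opening: 0.312
```

>>> move_arm([
  {"dx": 0,"dy": -0.5,"dz": 0,"yaw": 0},
  {"dx": 0,"dy": -1,"dz": 0,"yaw": 0},
  {"dx": 0,"dy": -2,"dz": 0,"yaw": 0},
  {"dx": 0,"dy": -2,"dz": 0,"yaw": 0},
  {"dx": 0,"dy": -1,"dz": 0,"yaw": 0},
])

```text
time: 9.6
tool_pos: [0.4908, 0.0297, 0.1362]
tool_rot: [-1.569, -0.0, -1.487]
wrist_force: [0.9, -0.5, -2.5]
opening: 0.312
```

```bash
python3 - <<'E'
from h import *
np.set_printoptions(precision=4,suppress=True)
o=robot.observe();print(o['tool_pos'],o['tool_rot'],o['wrist_force'],o['opening']);snap('wrist','e_w4');snap('scene','e_s4')
E
```

```text
[0.4908 0.0297 0.1362] [-1.5686 -0.0001 -1.4871] [ 0.8916 -0.499  -2.4741] 0.31201078791209524
```

View pics/e_w4.png

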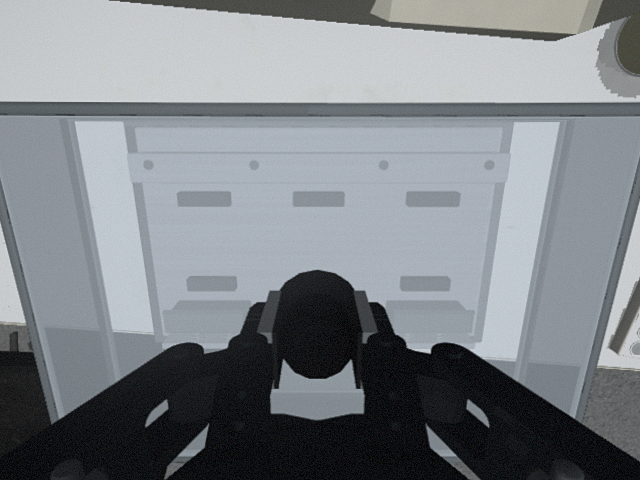

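View pics/e_s4.png

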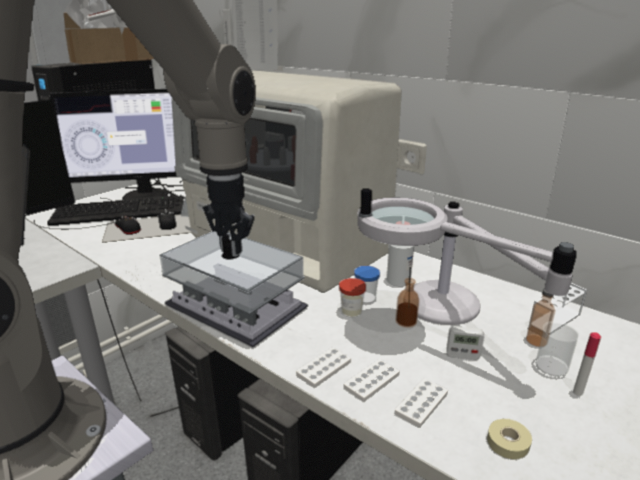

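>>> move_arm([
  {"dx": -1.5,"dy": 0,"dz": 0.2,"yaw": 0},
  {"dx": -2.9,"dy": 0,"dz": 0.4,"yaw": 0},
  {"dx": -2.9,"dy": 0,"dz": 0.4,"yaw": 0},
  {"dx": -2.9,"dy": 0,"dz": 0.4,"yaw": 0},
  {"dx": -2.9,"dy": 0,"dz": 0.4,"yaw": 0},
])

```text
time: 10.2
tool_pos: [0.4967, 0.1626, 0.1331]
tool_rot: [-1.572, -0.0, -1.487]
wrist_force: [0.6, -0.9, -1.5]
opening: 0.308
```

>>> move_arm([
  {"dx": -2.9,"dy": 0,"dz": 0.4,"yaw": 0},
  {"dx": -2.9,"dy": 0,"dz": 0.4,"yaw": 0},
  {"dx": -2.9,"dy": 0,"dz": 0.4,"yaw": 0},
  {"dx": -2.9,"dy": 0,"dz": 0.4,"yaw": 0},
  {"dx": -2.9,"dy": 0,"dz": 0.4,"yaw": 0},
])

```text
time: 10.7
tool_pos: [0.5045, 0.3087, 0.1329]
tool_rot: [-1.572, -0.001, -1.487]
wrist_force: [0.3, -0.3, -3.0]
opening: 0.31
```

>>> move_arm([
  {"dx": -2.9,"dy": 0,"dz": 0.4,"yaw": 0},
  {"dx": -1.2,"dy": 2,"dz": 0.2,"yaw": 0},
  {"dx": 0,"dy": 2,"dz": 0,"yaw": 0},
  {"dx": 0,"dy": 2,"dz": 0,"yaw": 0},
  {"dx": 0,"dy": 0,"dz": 0,"yaw": 0},
])

```text
time: 11.2
tool_pos: [0.5057, 0.3479, 0.0705]
tool_rot: [-1.576, -0.003, -1.487]
wrist_force: [-0.7, -0.5, -2.3]
opening: 0.313
```

```bash
python3 - <<'E'
from h import *
np.set_printoptions(precision=4,suppress=True)
o=robot.observe();print(o['tool_pos'],o['tool_rot'],o['wrist_force'],o['opening']);snap('wrist','f_w');snap('scene','f_s')
E
```

```text
[0.5057 0.3479 0.0705] [-1.5755 -0.0026 -1.4866] [-0.6841 -0.5106 -2.2611] 0.31255531940489995
```

View pics/f_s.png

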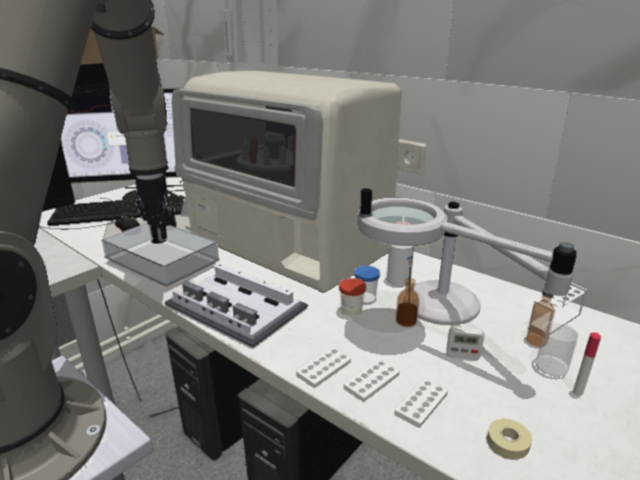

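View pics/f_w.png

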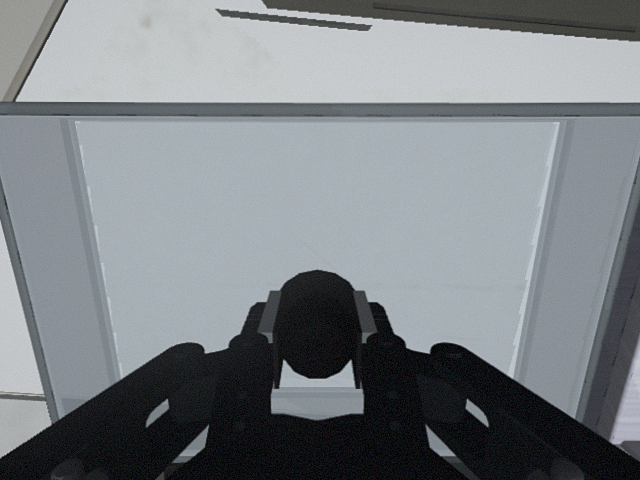

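```bash
python3 - <<'E'
from h import *
np.set_printoptions(precision=4,suppress=True)
print(at_z('wrist',[(10,100),(60,5),(20,394)],0), at_z('wrist',[(0,103),(7,200),(50,415)],.066))
print(robot.observe()['tool_pos'])
E
```

```text
[[0.5836 0.5283 0.    ]
 [0.6326 0.4951 0.    ]
 [0.3858 0.552  0.    ]] [[0.5809 0.4798 0.066 ]
 [0.5426 0.4834 0.066 ]
 [0.4333 0.4792 0.066 ]]
[0.5071 0.349  0.0736]
```

>>> move_arm([
  {"dx": 0,"dy": 0.5,"dz": 0,"yaw": 0},
  {"dx": 0,"dy": 0.4,"dz": 0,"yaw": 0},
  {"dx": 0,"dy": 0.2,"dz": 0,"yaw": 0},
  {"dx": 0,"dy": 0,"dz": 0,"yaw": 0},
])

```text
time: 11.7
tool_pos: [0.5075, 0.3491, 0.0629]
tool_rot: [-1.571, -0.0, -1.487]
wrist_force: [-0.3, -0.7, -3.2]
opening: 0.309
```

>>> move_arm([
  {"dx": 0,"dy": 0.2,"dz": 0,"yaw": 0},
  {"dx": 0,"dy": 0.2,"dz": 0,"yaw": 0},
  {"dx": 0,"dy": 0,"dz": 0,"yaw": 0},
  {"dx": 0,"dy": 0,"dz": 0,"yaw": 0},
])

```text
time: 12.1
tool_pos: [0.5075, 0.3492, 0.059]
tool_rot: [-1.571, 0.0, -1.487]
wrist_force: [-0.9, -0.2, -2.3]
opening: 0.311
```

>>> move_arm([
  {"dx": 0,"dy": 0.15,"dz": 0,"yaw": 0},
  {"dx": 0,"dy": 0,"dz": 0,"yaw": 0},
  {"dx": 0,"dy": 0,"dz": 0,"yaw": 0},
])

```text
time: 12.4
tool_pos: [0.5076, 0.3493, 0.0587]
tool_rot: [-1.57, -0.0, -1.487]
wrist_force: [-6.1, -4.6, 17.2]
opening: 0.311
```

>>> move_arm([
  {"dx": 0,"dy": 0,"dz": 0,"yaw": 0},
  {"dx": 0,"dy": 0,"dz": 0,"yaw": 0},
  {"dx": 0,"dy": 0,"dz": 0,"yaw": 0},
], fingers=6)

```text
time: 12.7
tool_pos: [0.5076, 0.3493, 0.0575]
tool_rot: [-1.571, 0.0, -1.487]
wrist_force: [-0.6, -0.1, 0.1]
opening: 0.703
```

>>> move_arm([
  {"dx": 0,"dy": -3,"dz": 0,"yaw": 0},
  {"dx": 0,"dy": -5,"dz": 0,"yaw": 0},
  {"dx": 0,"dy": -5,"dz": 0,"yaw": 0},
  {"dx": 0,"dy": -5,"dz": 0,"yaw": 0},
  {"dx": 4,"dy": -5,"dz": 0,"yaw": 0},
])

```text
time: 13.2
tool_pos: [0.509, 0.3216, 0.2798]
tool_rot: [-1.569, 0.003, -1.482]
wrist_force: [1.6, -0.1, 0.2]
opening: 0.7
```

>>> move_arm([
  {"dx": 5,"dy": 0,"dz": -0.4,"yaw": 0},
  {"dx": 5,"dy": 0,"dz": -0.4,"yaw": 0},
  {"dx": 5,"dy": 0,"dz": -0.4,"yaw": 0},
  {"dx": 5,"dy": 0,"dz": -0.4,"yaw": 0},
  {"dx": 5,"dy": 0,"dz": -0.4,"yaw": 0},
])

```text
time: 13.7
tool_pos: [0.5107, 0.0661, 0.2767]
tool_rot: [-1.57, -0.0, -1.487]
wrist_force: [1.1, 0.8, 0.3]
opening: 0.703
```

>>> move_arm([
  {"dx": 3,"dy": 0,"dz": -2,"yaw": 0},
  {"dx": 0,"dy": 0,"dz": -2,"yaw": 0},
  {"dx": 0,"dy": 0,"dz": 0,"yaw": 0},
  {"dx": 0,"dy": 0,"dz": 0,"yaw": 0},
])

```text
time: 14.1
tool_pos: [0.4739, 0.035, 0.2768]
tool_rot: [-1.57, -0.0, -1.487]
wrist_force: [0.4, -0.0, 0.3]
opening: 0.705
```

```bash
python3 - <<'E'
from h import *
np.set_printoptions(precision=4,suppress=True)
o=robot.observe();print(o['tool_pos'],o['tool_rot'],o['wrist_force'],o['opening']);snap('wrist','g_w');print(robot.observe()['tool_pos']);snap('scene','g_s')
E
```

```text
[0.4739 0.035  0.2768] [-1.5699 -0.0001 -1.487 ] [ 0.3848 -0.0417  0.2915] 0.7049607211177238
[0.4742 0.0353 0.2767]
```

View pics/g_w.png

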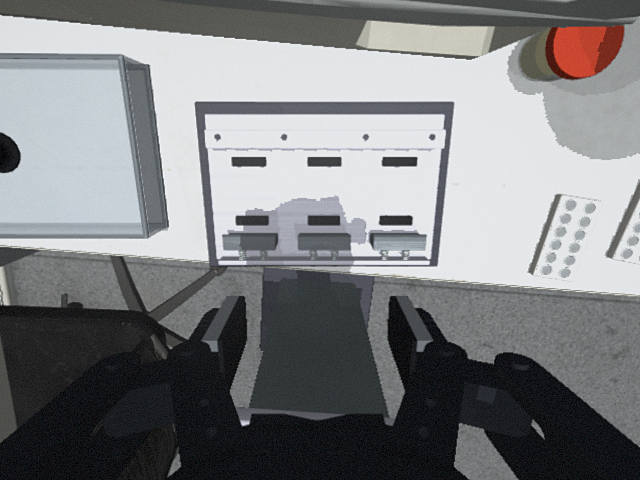

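View pics/g_s.png

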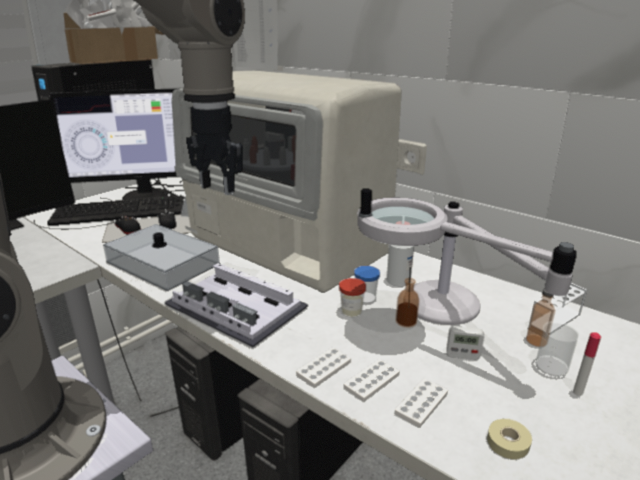

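```bash
python3 - <<'E'
from h import *
crop('g_w',190,90,460,275,3,'g_wc')
E
```

```text
(no output)
```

View pics/g_wc.png

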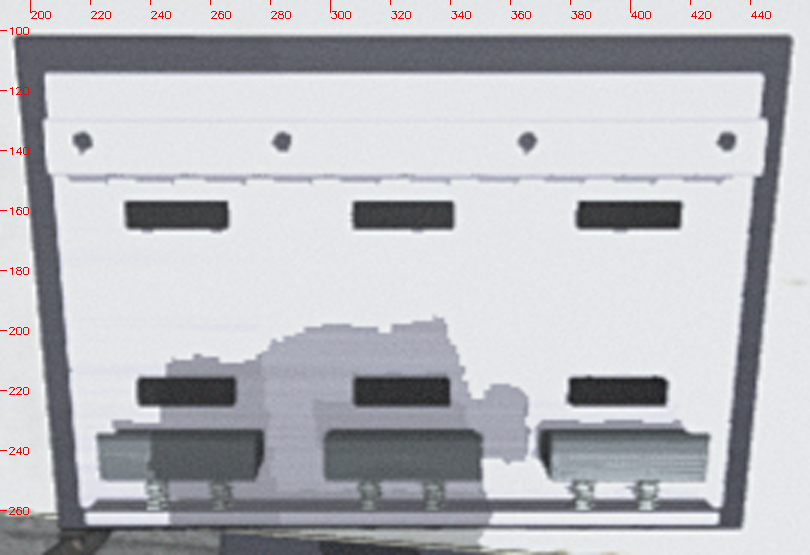

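```bash
python3 - <<'E'
from h import *
np.set_printoptions(precision=4,suppress=True)
o=lambda l:[(x/3+190-.0,y/3+90) for x,y in l]
L=[(.032,.08),(.032,0),(.032,-.08),(-.032,.08),(-.032,0),(-.032,-.08)]
W=at_z('wrist',o([(177,215),(403.5,215),(629,215.5),(187,391),(402,391),(618,391)]),.032)
t,th,r=fit2(L,W);print(t,th,r)
W=at_z('wrist',o([(17,38),(790,38),(742,527),(62,527)]),.012)
print(fit2([(.093,.138),(.093,-.138),(-.093,-.138),(-.093,.138)],W))
R=np.array([[np.cos(th),-np.sin(th)],[np.sin(th),np.cos(th)]])
def loc(p,z): return (at_z('wrist',o(p),z)[:,:2]-t)@R
print('bar',loc([(404,120),(404,175)],.052),'jaw lip', loc([(390,431),(390,480),(325,440),(480,440)],.054))
E
```

```text
[0.4901 0.0305] 0.08494286084950795 [[-0.0003 -0.0007]
 [-0.0003 -0.0001]
 [-0.0006  0.0008]
 [ 0.0005 -0.0009]
 [ 0.0004  0.0001]
 [ 0.0004  0.0007]]
(array([0.4896, 0.0302]), np.float64(0.08602372007833452), array([[-0.0012, -0.0019],
       [-0.0018,  0.002 ],
       [ 0.0013,  0.0016],
       [ 0.0017, -0.0017]]))
bar [[0.0631 0.0003]
 [0.0458 0.0002]] jaw lip [[-0.0409  0.0046]
 [-0.0589  0.0046]
 [-0.0442  0.0274]
 [-0.0441 -0.027 ]]
```

>>> move_arm([
  {"dx": 4.7,"dy": 0,"dz": -1,"yaw": 0},
  {"dx": 4.7,"dy": 0,"dz": -1,"yaw": 0},
  {"dx": 4.7,"dy": 0,"dz": -1,"yaw": 0},
  {"dx": 4.7,"dy": 0,"dz": -1,"yaw": 0},
  {"dx": 4.7,"dy": 0,"dz": -1,"yaw": 0},
])

```text
time: 14.7
tool_pos: [0.4438, -0.2051, 0.2765]
tool_rot: [-1.571, -0.0, -1.486]
wrist_force: [1.3, -1.1, -0.1]
opening: 0.702
```

>>> move_arm([
  {"dx": 4.7,"dy": 0,"dz": -1,"yaw": 0.08},
  {"dx": 4.7,"dy": 0,"dz": -1,"yaw": 0.08},
  {"dx": 0,"dy": 0,"dz": 0,"yaw": 0},
  {"dx": 0,"dy": 0,"dz": 0,"yaw": 0},
  {"dx": 0,"dy": 0,"dz": 0,"yaw": 0},
])

```text
time: 15.2
tool_pos: [0.4285, -0.2972, 0.2762]
tool_rot: [-1.571, 0.001, -1.645]
wrist_force: [0.2, -0.0, -0.2]
opening: 0.702
```

```bash
python3 - <<'E'
from h import *
np.set_printoptions(precision=4,suppress=True)
o=robot.observe();print(o['tool_pos'],o['tool_rot'],o['wrist_force'],o['opening']);snap('wrist','i_w');print(robot.observe()['tool_pos'])
E
```

```text
[ 0.4285 -0.2972  0.2762] [-1.5712  0.0006 -1.6449] [ 0.1564 -0.0185 -0.1596] 0.7018878674882708
[ 0.4285 -0.2971  0.2764]
```

View pics/i_w.png

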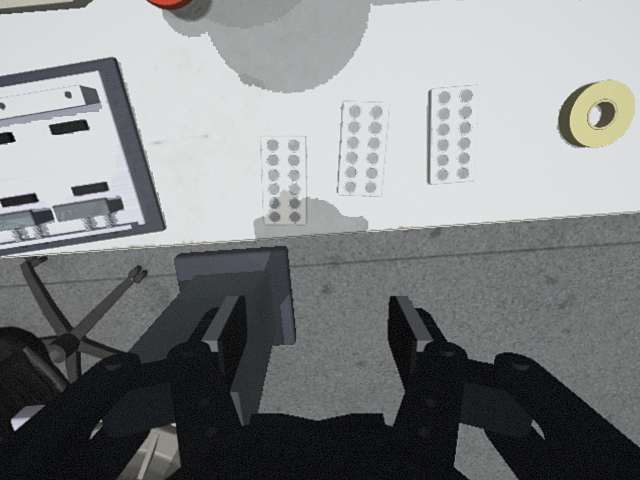

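```bash
python3 - <<'E'
from h import *
crop('i_w',250,70,490,240,3,'i_wc')
E
```

```text
(no output)
```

View pics/i_wc.png

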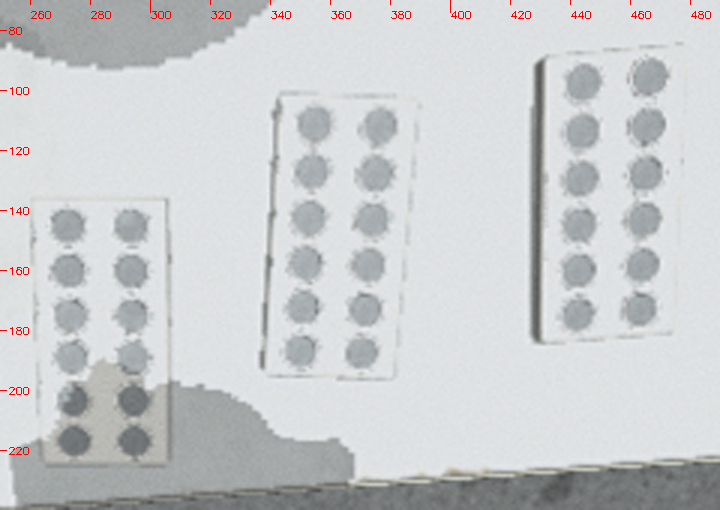

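```bash
python3 - <<'E'
from h import *
np.set_printoptions(precision=4,suppress=True)
o=lambda l:[(x/3+250,y/3+70) for x,y in l]
for t in ([(68,225),(131,225),(75,440),(135,440)],[(314,124),(381,125),(301,352),(362,353)],[(583,83),(650,76),(576,314),(640,309)]):
    W=at_z('wrist',o(t),.012)[:,:2]; d=(W[0]+W[1]-W[2]-W[3])/2; e=W[0]+W[2]-W[1]-W[3]
    print(W.mean(0),'len',np.hypot(*d),np.hypot(*e)/2,'yaw',np.arctan2(d[1],d[0]), np.arctan2(-e[0],e[1]))
E
```

```text
[ 0.4543 -0.2603] len 0.07985575614602357 0.023021782914207877 yaw -0.07388718471634716 -0.072820506819412
[ 0.4818 -0.35  ] len 0.08058091132571099 0.02335142977407604 yaw -0.10838449667415735 -0.08909436931485754
[ 0.4894 -0.4486] len 0.08020963755779076 0.023388838659613782 yaw -0.0004820125351286368 0.012285578947766666
```

>>> move_arm([
  {"dx": -1.9,"dy": 2,"dz": 2,"yaw": 0},
  {"dx": -1.96,"dy": 4,"dz": 2.1,"yaw": 0},
  {"dx": 0,"dy": 5,"dz": 0,"yaw": 0},
  {"dx": 0,"dy": 5,"dz": 0,"yaw": 0},
  {"dx": 0,"dy": 5,"dz": 0,"yaw": 0},
], fingers=6.8)

```text
time: 15.75
tool_pos: [0.4723, -0.2614, 0.0652]
tool_rot: [-1.569, 0.0, -1.644]
wrist_force: [1.0, -1.0, 0.7]
opening: 0.792
```

>>> move_arm([
  {"dx": 0,"dy": 3,"dz": 0,"yaw": 0},
  {"dx": 0,"dy": 0,"dz": 0,"yaw": 0},
  {"dx": 0,"dy": 0,"dz": 0,"yaw": 0},
])

```text
time: 16.05
tool_pos: [0.4722, -0.2621, 0.0372]
tool_rot: [-1.571, 0.0, -1.646]
wrist_force: [0.3, 0.3, 0.6]
opening: 0.795
```

```bash
python3 - <<'E'
from h import *
np.set_printoptions(precision=4,suppress=True)
o=robot.observe();print(o['tool_pos'],o['tool_rot'],o['wrist_force'],o['opening']);snap('wrist','j_w');print(robot.observe()['tool_pos'])
print(proj('wrist',[[.4723,-.2616,.012]]))
E
```

```text
[ 0.4722 -0.2621  0.0372] [-1.571   0.0005 -1.6455] [0.3468 0.3113 0.6381] 0.7947860112666133
[ 0.4727 -0.2627  0.0381]
[[317.4336 286.0349]]
```

View pics/j_w.png

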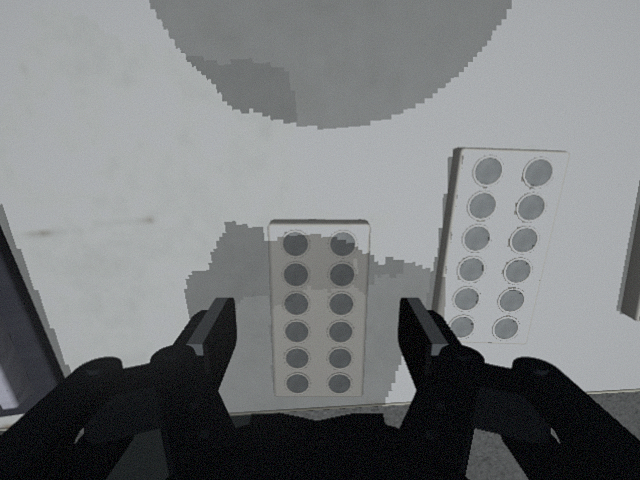

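>>> move_arm([
  {"dx": 0,"dy": 2,"dz": 0,"yaw": 0},
  {"dx": 0,"dy": 1.5,"dz": 0,"yaw": 0},
  {"dx": 0,"dy": 0,"dz": 0,"yaw": 0},
  {"dx": 0,"dy": 0,"dz": 0,"yaw": 0},
])

```text
time: 16.5
tool_pos: [0.4718, -0.263, 0.0023]
tool_rot: [-1.57, -0.0, -1.647]
wrist_force: [-0.7, -0.9, 0.4]
opening: 0.798
```

>>> move_arm([
  {"dx": 0,"dy": 0,"dz": 0,"yaw": 0},
  {"dx": 0,"dy": 0,"dz": 0,"yaw": 0},
  {"dx": 0,"dy": 0,"dz": 0,"yaw": 0},
  {"dx": 0,"dy": 0,"dz": 0,"yaw": 0},
], fingers=4, grip_force=40)

```text
time: 16.9
tool_pos: [0.472, -0.2631, 0.0027]
tool_rot: [-1.57, -0.0, -1.647]
wrist_force: [-1.7, 0.8, 10.7]
opening: 0.57
```

>>> move_arm([
  {"dx": 0,"dy": -1,"dz": 0,"yaw": 0},
  {"dx": 0,"dy": -3,"dz": 0,"yaw": 0},
  {"dx": 0,"dy": -4,"dz": 0,"yaw": 0},
  {"dx": 0,"dy": -4,"dz": 0,"yaw": -0.08},
  {"dx": 0,"dy": 0,"dz": 0,"yaw": -0.08},
])

```text
time: 17.4
tool_pos: [0.474, -0.2641, 0.1275]
tool_rot: [-1.564, -0.004, -1.484]
wrist_force: [0.1, -0.5, -2.2]
opening: 0.564
```

```bash
python3 - <<'E'
from h import *
np.set_printoptions(precision=4,suppress=True)
o=robot.observe();print(o['tool_pos'],o['tool_rot'],o['wrist_force'],o['opening']);snap('wrist','j_w2');print(robot.observe()['tool_pos'])
E
```

```text
[ 0.474  -0.2641  0.1275] [-1.5639 -0.0043 -1.4841] [ 0.1107 -0.5177 -2.1666] 0.5643628831716239
[ 0.473  -0.2636  0.1252]
```

View pics/j_w2.png

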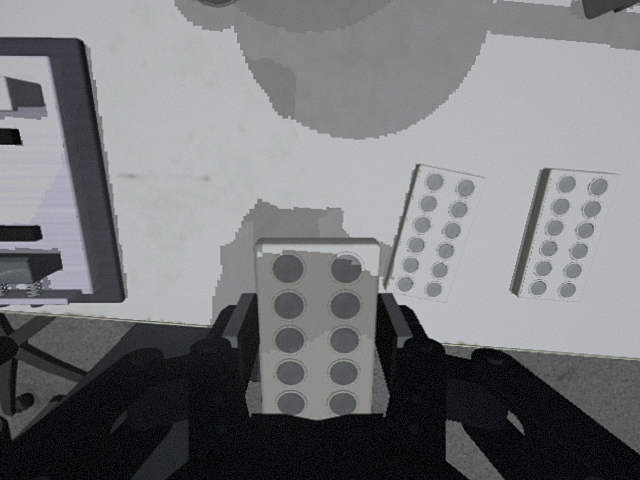

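>>> move_arm([
  {"dx": -2.5,"dy": 0,"dz": 0.8,"yaw": 0},
  {"dx": -4.2,"dy": 0,"dz": 0.8,"yaw": 0},
  {"dx": -4.2,"dy": 0,"dz": 0.8,"yaw": 0},
  {"dx": -4.2,"dy": 0,"dz": 0.8,"yaw": 0},
  {"dx": -4.2,"dy": 0,"dz": 0.8,"yaw": 0},
])

```text
time: 17.95
tool_pos: [0.4947, -0.0656, 0.1216]
tool_rot: [-1.571, 0.0, -1.489]
wrist_force: [1.5, -0.1, -1.6]
opening: 0.574
```

>>> move_arm([
  {"dx": -4.2,"dy": 0,"dz": 0.8,"yaw": 0},
  {"dx": -4.2,"dy": 0,"dz": 0.8,"yaw": 0},
  {"dx": -4.2,"dy": 0,"dz": 0.8,"yaw": 0},
  {"dx": -4.2,"dy": 0,"dz": 0.7,"yaw": 0},
  {"dx": -1,"dy": 0,"dz": 0,"yaw": 0},
])

```text
time: 18.45
tool_pos: [0.5109, 0.1178, 0.1218]
tool_rot: [-1.57, 0.002, -1.483]
wrist_force: [0.1, -0.0, -0.7]
opening: 0.569
```

>>> move_arm([
  {"dx": 0,"dy": 0,"dz": 0,"yaw": 0},
  {"dx": 0,"dy": 0,"dz": 0,"yaw": 0},
  {"dx": 0,"dy": 0,"dz": 0,"yaw": 0},
])

```text
time: 18.75
tool_pos: [0.5112, 0.1111, 0.1215]
tool_rot: [-1.571, -0.001, -1.489]
wrist_force: [-0.1, -0.1, -1.7]
opening: 0.567
```

```bash
python3 - <<'E'
from h import *
np.set_printoptions(precision=4,suppress=True)
o=robot.observe();print(o['tool_pos'],o['tool_rot'],o['wrist_force'],o['opening']);snap('wrist','k_w');print(robot.observe()['tool_pos'])
E
```

```text
[0.5112 0.1111 0.1215] [-1.5712 -0.0006 -1.4894] [-0.1017 -0.0803 -1.6608] 0.5670054570794401
[0.5112 0.1112 0.1215]
```

View pics/k_w.png

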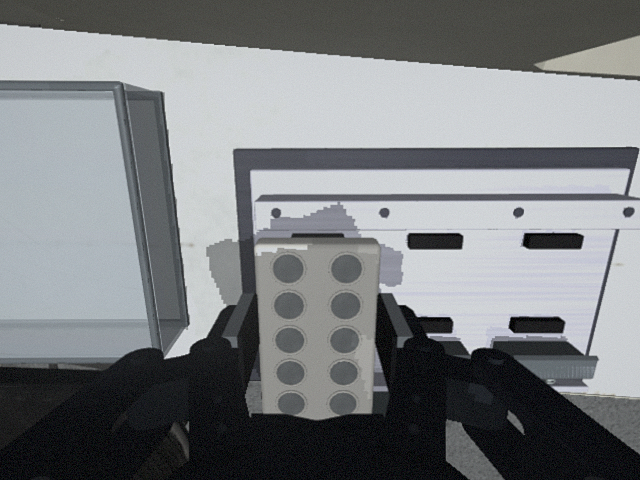

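```bash
cat >> h.py <<'E'
HT=np.array([.4900,.0302]);HY=.0853
HR=np.array([[np.cos(HY),-np.sin(HY)],[np.sin(HY),np.cos(HY)]])
def loc(P): return (np.atleast_2d(P)[:,:2]-HT)@HR
def wor(l): return HT+HR@np.array(l)
def st():
    o=robot.observe(); print('t %.2f'%o['time'],'pos',o['tool_pos'].round(4),'loc',loc(o['tool_pos'])[0].round(4),'yawrel %.4f'%(o['tool_rot'][2]+np.pi/2-HY),'F',o['wrist_force'].round(1),'op',round(o['opening']*85.4,1))
E
python3 - <<'E'
from h import *
np.set_printoptions(precision=4,suppress=True)
st()
W=at_z('wrist',[(257,239),(378,239),(288.5,268),(347.5,268)],.1308);print(W,loc(W))
px=[(435,241),(552.5,241),(436,325),(537,325)]
print(loc(at_z('wrist',px,.032)))
E
```

```text
t 18.80 pos [0.5112 0.1112 0.1215] loc [0.028  0.0789] yawrel -0.0040 F [ 1.   0.1 -1.2] op 48.2
[[0.5437 0.1384 0.1308]
 [0.5475 0.0919 0.1308]
 [0.5328 0.1256 0.1308]
 [0.5347 0.1024 0.1308]] [[0.0627 0.1032]
 [0.0626 0.0566]
 [0.0508 0.0914]
 [0.0507 0.0681]]
[[ 0.0328  0.001 ]
 [ 0.0325 -0.0774]
 [-0.0303 -0.0054]
 [-0.0304 -0.0778]]
```

>>> move_arm([
  {"dx": 0,"dy": 2,"dz": 0,"yaw": -0.004},
  {"dx": 0,"dy": 3,"dz": 0,"yaw": 0},
  {"dx": 0,"dy": 1.2,"dz": 0,"yaw": 0},
  {"dx": 0,"dy": 0,"dz": 0,"yaw": 0},
  {"dx": 0,"dy": 0,"dz": 0,"yaw": 0},
], grip_force=25)

```text
time: 19.3
tool_pos: [0.5116, 0.1125, 0.0601]
tool_rot: [-1.571, 0.0, -1.484]
wrist_force: [0.3, 0.0, -0.9]
opening: 0.569
```

```bash
python3 - <<'E'
from h import *
st();snap('wrist','k_w2')
E
```

```text
t 19.30 pos [0.5116 0.1125 0.0601] loc [0.0285 0.0802] yawrel 0.0018 F [ 0.3  0.  -0.9] op 48.6
```

View pics/k_w2.png

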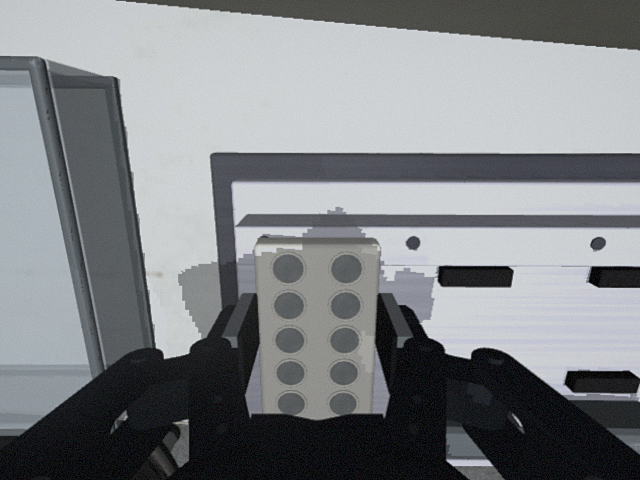

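>>> move_arm([
  {"dx": 0,"dy": 0.3,"dz": 0,"yaw": 0},
  {"dx": 0,"dy": 0.3,"dz": 0,"yaw": 0},
  {"dx": 0,"dy": 0.1,"dz": 0,"yaw": 0},
  {"dx": 0,"dy": 0.1,"dz": 0,"yaw": 0},
  {"dx": 0,"dy": 0,"dz": 0,"yaw": 0},
])

```text
time: 19.85
tool_pos: [0.5113, 0.1128, 0.0525]
tool_rot: [-1.57, -0.0, -1.483]
wrist_force: [-8.1, -1.9, 19.8]
opening: 0.566
```

>>> move_arm([
  {"dx": 0,"dy": 0.1,"dz": 0,"yaw": 0},
  {"dx": 0,"dy": 0.1,"dz": 0,"yaw": 0},
  {"dx": 0,"dy": 0,"dz": 0,"yaw": 0},
])

```text
time: 20.15
tool_pos: [0.5112, 0.1128, 0.0505]
tool_rot: [-1.57, -0.0, -1.483]
wrist_force: [-10.2, -1.7, 21.1]
opening: 0.563
```

```bash
python3 - <<'E'
from h import *
st();snap('wrist','k_w3');snap('scene','k_s3');crop('k_s3',150,240,320,350,4,'k_s3c')
E
```

```text
t 20.15 pos [0.5112 0.1128 0.0505] loc [0.0281 0.0805] yawrel 0.0024 F [-10.2  -1.7  21.1] op 48.1
```

View pics/k_w3.png

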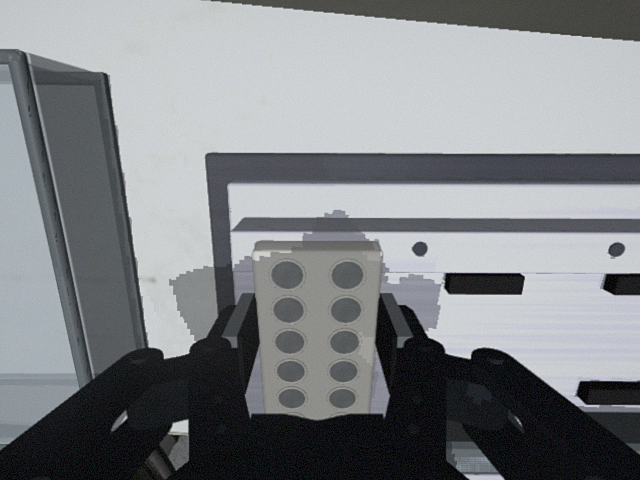

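View pics/k_s3c.png

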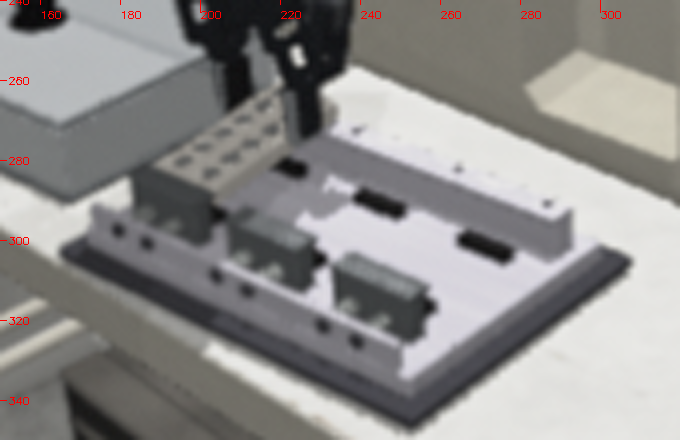

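```bash
cat >> h.py <<'E'
def tilepose(rows, info=None):
    """rows: list of ((uL,vL),(uR,vR)) from far row down; returns tile underside centre local, tilt(far up +), yaw rel"""
    c=info or robot.camera_info('wrist'); obj=[];img=[]
    for i,(a,b) in enumerate(rows):
        obj+=[(.040-.016*i,.0117,.012),(.040-.016*i,-.0117,.012)];img+=[a,b]
    obj=np.array(obj,float);img=np.array(img,float)
    K=np.array(c['camera_matrix']);d=np.array(c['distortion'])
    ok,r,t=cv2.solvePnP(obj,img,K,d,flags=cv2.SOLVEPNP_IPPE)
    ok,r,t=cv2.solvePnP(obj,img,K,d,r,t,True,flags=cv2.SOLVEPNP_ITERATIVE)
    e=cv2.projectPoints(obj,r,t,K,d)[0].reshape(-1,2)-img
    T=np.array(c['T']);R=T[:3,:3]@cv2.Rodrigues(r)[0];p=T[:3,:3]@t.ravel()+T[:3,3]
    return loc(p)[0].round(4),p[2].round(4),'tilt %.3f'%np.arcsin(R[2,0]),'roll %.3f'%np.arcsin(R[2,1]),'yawrel %.3f'%(np.arctan2(R[1,0],R[0,0])-HY),'rms %.2f'%np.sqrt((e**2).mean())
E
python3 - <<'E'
from h import *
im=cv2.imread('pics/k_w3.png')[225:425,235:400];cv2.imwrite('pics/k_c3.png',cv2.resize(im,None,fx=4,fy=4,interpolation=2)[:600*4//3])
im=cv2.imread('pics/k_w2.png')[225:425,235:400];cv2.imwrite('pics/k_c2.png',cv2.resize(im,None,fx=3,fy=3,interpolation=2))
E
```

```text
(no output)
```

View pics/k_c3.png

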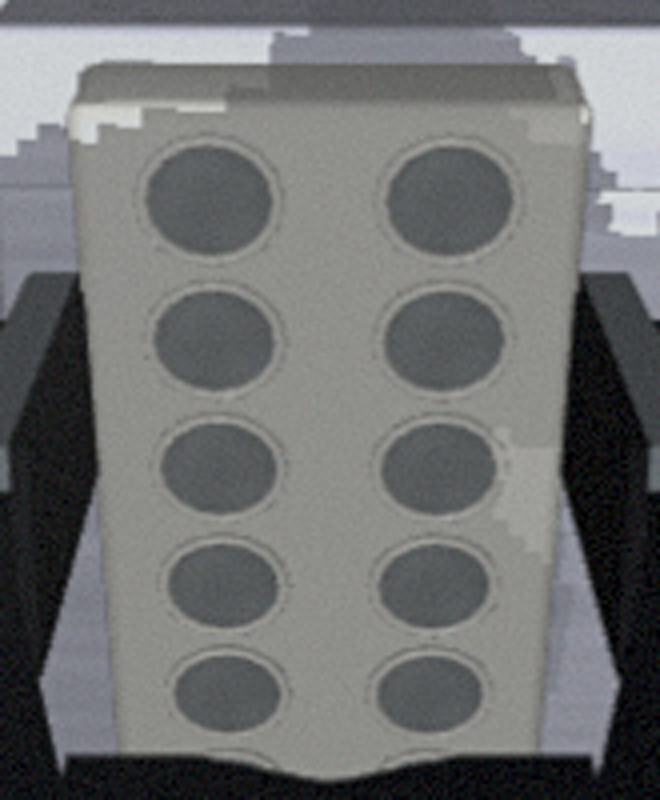

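```bash
python3 - <<'E'
from h import *
f=lambda x,y:(x/4+235,y/4+225)
rows=[(f(209,200),f(449,200)),(f(214,340),f(444,340)),(f(219,468),f(438,468)),(f(223,585),f(433,585)),(f(228,693),f(430,693))]
print(tilepose(rows))
E
```

```text
(array([0.0103, 0.0817]), np.float64(0.0456), 'tilt 0.115', 'roll 0.001', 'yawrel 0.002', 'rms 0.16')
```

>>> move_arm([
  {"dx": 0,"dy": 0.1,"dz": 0,"yaw": 0},
  {"dx": 0,"dy": 0.1,"dz": 0,"yaw": 0},
  {"dx": 0,"dy": 0.1,"dz": 0,"yaw": 0},
  {"dx": 0,"dy": 0,"dz": 0,"yaw": 0},
])

```text
time: 20.65
tool_pos: [0.5111, 0.1128, 0.0476]
tool_rot: [-1.571, -0.0, -1.483]
wrist_force: [-11.3, -2.3, 23.3]
opening: 0.568
```

```bash
python3 - <<'E'
from h import *
st();snap('wrist','k_w4')
im=cv2.imread('pics/k_w4.png')[225:425,235:400];cv2.imwrite('pics/k_c4.png',cv2.resize(im,None,fx=4,fy=4,interpolation=2))
E
```

```text
t 20.65 pos [0.5111 0.1128 0.0476] loc [0.028  0.0805] yawrel 0.0025 F [-11.3  -2.3  23.3] op 48.5
```

View pics/k_c4.png

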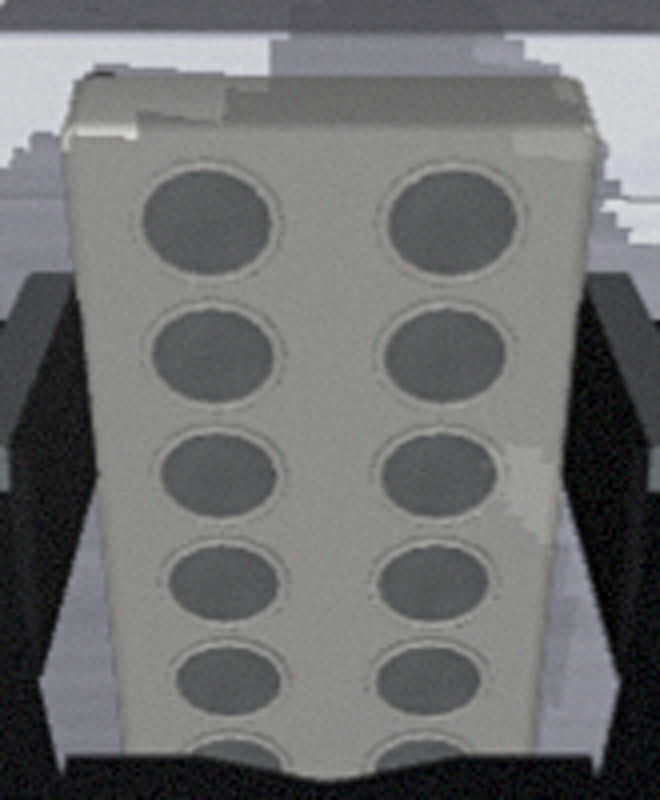

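```bash
cat >> h.py <<'E'
def wells(f,box=(255,238,380,412),amin=150,thr=None,show=False):
    x0,y0,x1,y1=box;im=cv2.imread('pics/'+f+'.png')[y0:y1,x0:x1];g=cv2.GaussianBlur(cv2.cvtColor(im,6),(3,3),0)
    m=cv2.adaptiveThreshold(g,255,cv2.ADAPTIVE_THRESH_MEAN_C,cv2.THRESH_BINARY_INV,41,12)
    cs,_=cv2.findContours(m,cv2.RETR_EXTERNAL,cv2.CHAIN_APPROX_NONE);P=[]
    for c in cs:
        a=cv2.contourArea(c);x,y,w,h=cv2.boundingRect(c)
        if amin<a<1600 and x>0 and y>0 and x+w<x1-x0 and y+h<y1-y0 and len(c)>=5 and a/(np.pi/4*w*h)>.85:
            M=cv2.moments(c);P.append((M['m10']/M['m00']+x0,M['m01']/M['m00']+y0,w,h))
    P.sort(key=lambda p:p[1]);rows=[]
    i=0
    while i+1<len(P):
        if abs(P[i][1]-P[i+1][1])<6:
            a,b=sorted(P[i:i+2]);rows.append((a[:2],b[:2]));i+=2
        else: i+=1
    return rows
E
python3 - <<'E'
from h import *
for f in('k_w3','k_w4'):
    r=wells(f);print(f,len(r),[tuple(np.round(a+b,1)) for a,b in r]); 
    if len(r)>2: print(tilepose(r))
E
```

```text
k_w3 5 [(np.float64(286.8), np.float64(274.5), np.float64(346.9), np.float64(274.8)), (np.float64(288.2), np.float64(309.6), np.float64(345.4), np.float64(309.8)), (np.float64(289.5), np.float64(341.6), np.float64(344.2), np.float64(341.7)), (np.float64(290.4), np.float64(371.0), np.float64(343.1), np.float64(371.2)), (np.float64(291.4), np.float64(398.2), np.float64(341.9), np.float64(398.4))]
(array([0.0102, 0.0818]), np.float64(0.0426), 'tilt 0.111', 'roll -0.003', 'yawrel 0.002', 'rms 0.13')
k_w4 5 [(np.float64(286.2), np.float64(280.1), np.float64(347.6), np.float64(280.1)), (np.float64(288.0), np.float64(313.5), np.float64(345.8), np.float64(313.5)), (np.float64(289.4), np.float64(343.4), np.float64(344.1), np.float64(343.4)), (np.float64(290.6), np.float64(370.3), np.float64(343.0), np.float64(370.4)), (np.float64(291.7), np.float64(395.0), np.float64(341.6), np.float64(394.9))]
(array([0.0108, 0.0818]), np.float64(0.0426), 'tilt 0.199', 'roll 0.002', 'yawrel 0.001', 'rms 0.13')
```

>>> move_arm([
  {"dx": 0,"dy": 0.1,"dz": 0,"yaw": 0},
  {"dx": 0,"dy": 0.1,"dz": 0,"yaw": 0},
  {"dx": 0,"dy": 0,"dz": 0,"yaw": 0},
])

```text
time: 21.0
tool_pos: [0.5112, 0.1128, 0.0467]
tool_rot: [-1.57, -0.001, -1.483]
wrist_force: [-19.2, -5.5, 49.4]
opening: 0.569
```

```bash
cat >> h.py <<'E'
def tp(f,**k):
    st();snap('wrist',f);r=wells(f,**k);print(len(r),tilepose(r) if len(r)>2 else r)
E
python3 - <<'E'
from h import *
tp('k_w5')
E
```

```text
t 21.00 pos [0.5112 0.1128 0.0467] loc [0.0281 0.0805] yawrel 0.0023 F [-19.2  -5.5  49.4] op 48.6
5 (array([0.011 , 0.0818]), np.float64(0.0418), 'tilt 0.218', 'roll 0.002', 'yawrel 0.002', 'rms 0.14')
```

>>> move_arm([
  {"dx": 0,"dy": -0.1,"dz": -0.3,"yaw": 0},
  {"dx": 0,"dy": 0,"dz": -0.4,"yaw": 0},
  {"dx": 0,"dy": 0,"dz": -0.4,"yaw": 0},
  {"dx": 0,"dy": 0,"dz": 0,"yaw": 0},
  {"dx": 0,"dy": 0,"dz": 0,"yaw": 0},
], grip_force=40)

```text
time: 21.55
tool_pos: [0.5006, 0.1119, 0.0456]
tool_rot: [-1.57, 0.0, -1.483]
wrist_force: [2.7, 0.2, 3.2]
opening: 0.568
```

```bash
python3 - <<'E'
from h import *
tp('k_w6')
E
```

```text
t 21.55 pos [0.5006 0.1119 0.0456] loc [0.0175 0.0805] yawrel 0.0024 F [2.7 0.2 3.2] op 48.5
5 (array([0.0002, 0.0819]), np.float64(0.0411), 'tilt 0.186', 'roll 0.005', 'yawrel 0.002', 'rms 0.13')
```

View pics/k_w6.png

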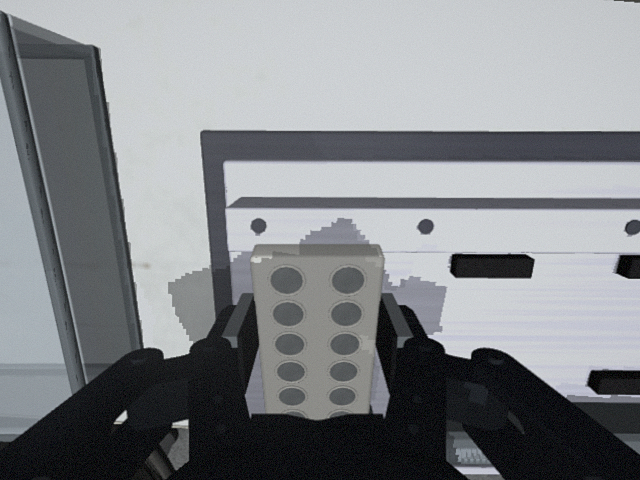

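>>> move_arm([
  {"dx": 0,"dy": 0,"dz": -0.4,"yaw": 0},
  {"dx": 0,"dy": 0,"dz": -0.4,"yaw": 0},
  {"dx": 0,"dy": 0,"dz": -0.2,"yaw": 0},
  {"dx": 0,"dy": 0,"dz": 0,"yaw": 0},
  {"dx": 0,"dy": 0,"dz": 0,"yaw": 0},
])

```text
time: 22.1
tool_pos: [0.4913, 0.1112, 0.0458]
tool_rot: [-1.569, 0.001, -1.483]
wrist_force: [6.6, 0.8, 0.5]
opening: 0.571
```

```bash
python3 - <<'E'
from h import *
tp('k_w7');snap('scene','k_s7');crop('k_s7',150,240,320,350,4,'k_s7c')
E
```

```text
t 22.10 pos [0.4913 0.1112 0.0458] loc [0.0082 0.0805] yawrel 0.0023 F [6.6 0.8 0.5] op 48.8
5 (array([-0.0091,  0.0819]), np.float64(0.0413), 'tilt 0.189', 'roll 0.005', 'yawrel 0.001', 'rms 0.13')
```

View pics/k_w7.png

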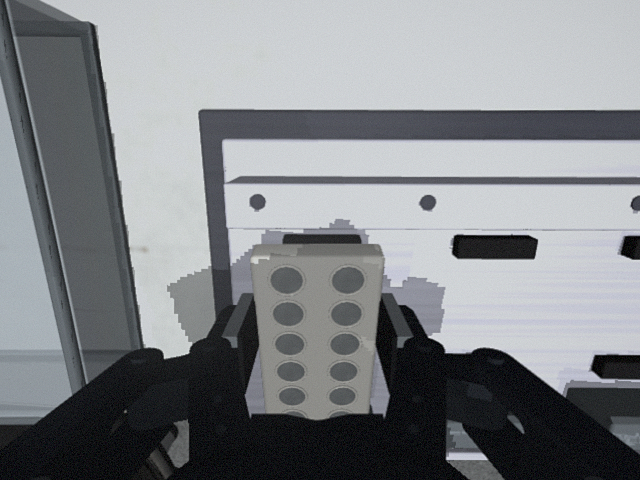

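View pics/k_s7c.png

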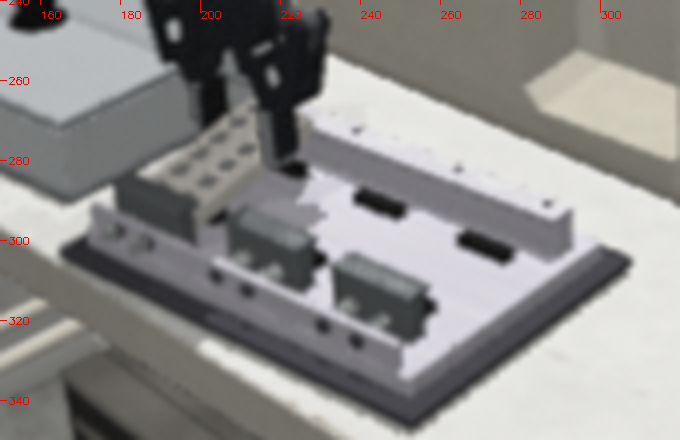

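>>> move_arm([
  {"dx": 0,"dy": 0.2,"dz": 0,"yaw": 0},
  {"dx": 0,"dy": 0.2,"dz": 0,"yaw": 0},
  {"dx": 0,"dy": 0.2,"dz": 0,"yaw": 0},
  {"dx": 0,"dy": 0.2,"dz": 0,"yaw": 0},
  {"dx": 0,"dy": 0,"dz": 0,"yaw": 0},
], grip_force=30)

```text
time: 22.7
tool_pos: [0.4922, 0.1113, 0.0383]
tool_rot: [-1.568, 0.001, -1.483]
wrist_force: [8.0, 0.0, 11.8]
opening: 0.574
```

```bash
python3 - <<'E'
from h import *
tp('k_w8')
E
```

```text
t 22.70 pos [0.4922 0.1113 0.0383] loc [0.0091 0.0807] yawrel 0.0022 F [ 8.   0.  11.8] op 49.0
5 (array([-0.0089,  0.082 ]), np.float64(0.0348), 'tilt 0.133', 'roll 0.003', 'yawrel 0.002', 'rms 0.15')
```

>>> move_arm([
  {"dx": 0,"dy": 0.2,"dz": -0.05,"yaw": 0},
  {"dx": 0,"dy": 0.2,"dz": -0.05,"yaw": 0},
  {"dx": 0,"dy": 0.1,"dz": 0,"yaw": 0},
  {"dx": 0,"dy": 0,"dz": 0,"yaw": 0},
])

```text
time: 23.15
tool_pos: [0.4927, 0.1115, 0.0339]
tool_rot: [-1.565, 0.001, -1.484]
wrist_force: [14.0, -1.7, 12.8]
opening: 0.569
```

```bash
python3 - <<'E'
from h import *
tp('k_w9')
E
```

```text
t 23.15 pos [0.4927 0.1115 0.0339] loc [0.0097 0.0807] yawrel 0.0020 F [14.  -1.7 12.8] op 48.6
4 (array([-0.0085,  0.082 ]), np.float64(0.0328), 'tilt 0.049', 'roll -0.001', 'yawrel 0.003', 'rms 0.15')
```

View pics/k_w9.png

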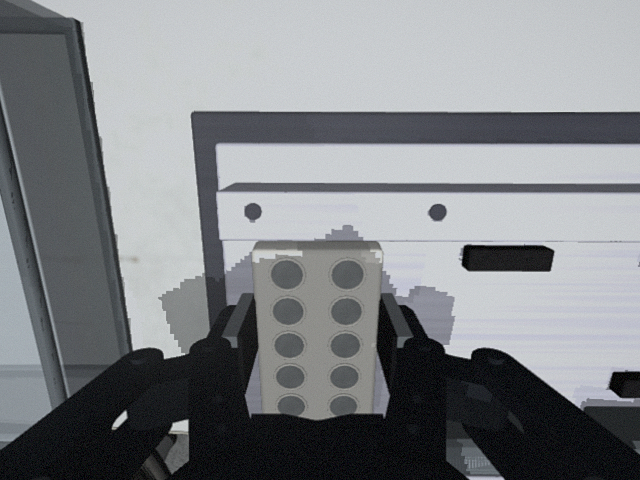

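>>> move_arm([
  {"dx": 0,"dy": 0.15,"dz": 0,"yaw": 0},
  {"dx": 0,"dy": 0.1,"dz": 0,"yaw": 0},
  {"dx": 0,"dy": 0,"dz": 0,"yaw": 0},
  {"dx": 0,"dy": 0,"dz": 0,"yaw": 0},
])

```text
time: 23.6
tool_pos: [0.4929, 0.1115, 0.0315]
tool_rot: [-1.564, 0.001, -1.484]
wrist_force: [15.7, -0.8, 11.0]
opening: 0.57
```

```bash
python3 - <<'E'
from h import *
tp('k_w10')
E
```

```text
t 23.60 pos [0.4929 0.1115 0.0315] loc [0.0098 0.0807] yawrel 0.0018 F [15.7 -0.8 11. ] op 48.7
4 (array([-0.0083,  0.082 ]), np.float64(0.0316), 'tilt 0.001', 'roll -0.004', 'yawrel 0.002', 'rms 0.17')
```

>>> move_arm([
  {"dx": 0,"dy": 0.1,"dz": 0,"yaw": 0},
  {"dx": 0,"dy": 0,"dz": 0,"yaw": 0},
])

```text
time: 23.85
tool_pos: [0.493, 0.1115, 0.0305]
tool_rot: [-1.564, 0.001, -1.484]
wrist_force: [16.2, -1.2, 11.8]
opening: 0.567
```

>>> move_arm([
  {"dx": 0,"dy": 0,"dz": 0,"yaw": 0},
  {"dx": 0,"dy": 0,"dz": 0,"yaw": 0},
  {"dx": 0,"dy": 0,"dz": 0,"yaw": 0},
  {"dx": 0,"dy": 0,"dz": 0,"yaw": 0},
], fingers=6)

```text
time: 24.25
tool_pos: [0.4887, 0.1107, 0.0287]
tool_rot: [-1.572, -0.0, -1.483]
wrist_force: [-0.6, 1.5, -0.2]
opening: 0.705
```

```bash
python3 - <<'E'
from h import *
tp('k_w11')
E
```

```text
t 24.25 pos [0.4887 0.1107 0.0287] loc [0.0056 0.0804] yawrel 0.0026 F [-0.6  1.5 -0.2] op 60.2
4 (array([-0.0174,  0.0818]), np.float64(0.031), 'tilt -0.026', 'roll 0.000', 'yawrel -0.001', 'rms 0.15')
```

View pics/k_w11.png

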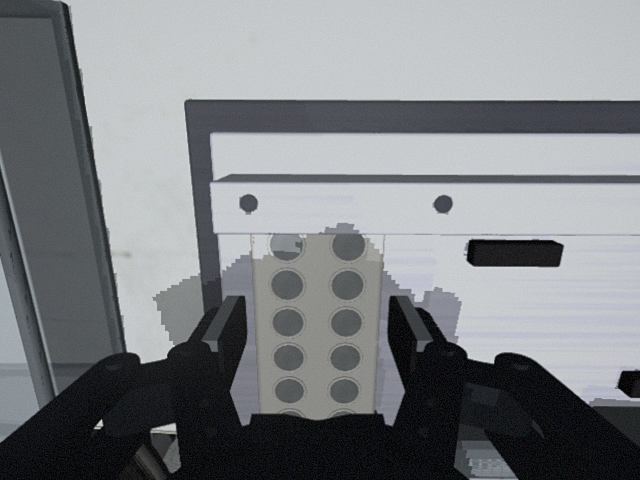

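>>> move_arm([
  {"dx": 0,"dy": -4,"dz": 0,"yaw": 0},
  {"dx": 0,"dy": -5,"dz": 0,"yaw": 0},
  {"dx": 2,"dy": -4,"dz": -0.3,"yaw": 0},
  {"dx": 4.5,"dy": -2,"dz": -0.8,"yaw": 0},
  {"dx": 4.7,"dy": -1,"dz": -0.9,"yaw": 0},
])

```text
time: 24.8
tool_pos: [0.4797, -0.003, 0.1913]
tool_rot: [-1.568, 0.0, -1.481]
wrist_force: [1.7, -1.1, 0.8]
opening: 0.706
```

>>> move_arm([
  {"dx": 4.8,"dy": 0,"dz": -0.9,"yaw": 0},
  {"dx": 4.8,"dy": 0,"dz": -0.9,"yaw": 0},
  {"dx": 4.8,"dy": 0,"dz": -0.9,"yaw": 0},
  {"dx": 4.8,"dy": 0,"dz": -0.9,"yaw": 0},
  {"dx": 4.8,"dy": 0,"dz": -0.9,"yaw": 0},
])

```text
time: 25.3
tool_pos: [0.4547, -0.2473, 0.1891]
tool_rot: [-1.571, 0.0, -1.483]
wrist_force: [1.2, 0.8, 0.6]
opening: 0.703
```

>>> move_arm([
  {"dx": 4.8,"dy": 0,"dz": -0.9,"yaw": 0},
  {"dx": 4.8,"dy": 0,"dz": -0.9,"yaw": 0},
  {"dx": 0,"dy": 0,"dz": 0,"yaw": 0.145},
  {"dx": 0,"dy": 0,"dz": 0,"yaw": 0.04},
  {"dx": 0,"dy": 0,"dz": 0,"yaw": 0},
], fingers=6.8)

```text
time: 25.8
tool_pos: [0.4456, -0.3428, 0.1887]
tool_rot: [-1.572, 0.0, -1.669]
wrist_force: [0.1, -0.0, -0.1]
opening: 0.796
```

>>> move_arm([
  {"dx": 0,"dy": 0,"dz": 0,"yaw": 0},
  {"dx": 0,"dy": 0,"dz": 0,"yaw": 0},
])

```text
time: 26.0
tool_pos: [0.4459, -0.3423, 0.189]
tool_rot: [-1.571, 0.0, -1.666]
wrist_force: [1.0, -0.6, -0.1]
opening: 0.791
```

```bash
python3 - <<'E'
from h import *
st();print(robot.observe()['tool_rot']);snap('wrist','l_w')
E
```

```text
t 26.00 pos [ 0.4459 -0.3423  0.189 ] loc [-0.0756 -0.3674] yawrel -0.1807 F [ 1.  -0.6 -0.1] op 67.6
[-1.57086120e+00  1.15817427e-04 -1.66617228e+00]
```

View pics/l_w.png

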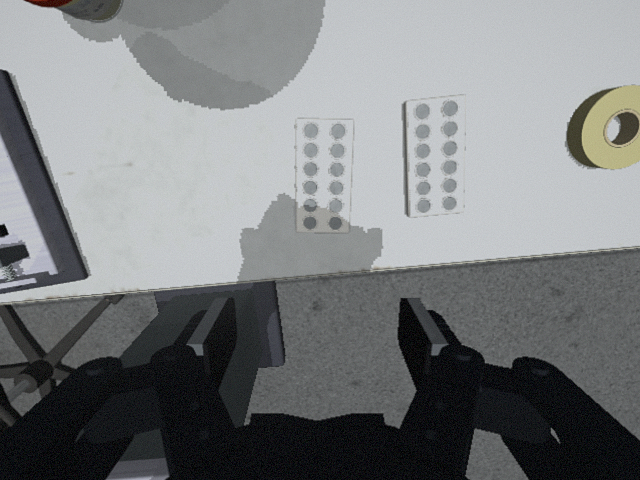

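```bash
cat >> h.py <<'E'
def tileflat(f,box,amin=40):
    r=wells(f,box,amin);W=at_z('wrist',[p for ab in r for p in ab],.012)[:,:2]
    n=len(r);L=[((n-1)/2*.016-.016*i,s*.0117) for i in range(n) for s in(1,-1)]
    t,th,res=fit2(L,W);print(n,'centre',t.round(4),'yaw %.4f'%th,'res',abs(res).max().round(4));return t,th
def toolmove(target,yaw=None):
    o=robot.observe();ps=o['tool_rot'][2];d=np.array(target)[:2]-o['tool_pos'][:2]
    print('dx %.2f dz %.2f cm'%((d@[np.cos(ps),np.sin(ps)])*100,(d@[-np.sin(ps),np.cos(ps)])*100), 'yaw turn %.4f'%(ps-yaw) if yaw is not None else '','dy %.2f'%((o['tool_pos'][2]-target[2])*100) if len(target)>2 else '')
E
python3 - <<'E'
from h import *
t,th=tileflat('l_w',(288,114,360,240)); tileflat('l_w',(402,90,470,222))
g=t+.017*np.array([np.cos(th),np.sin(th)]);print(g);toolmove([*g,.0023],th-np.pi/2)
E
```

```text
1 centre [ 0.5222 -0.3543] yaw -0.1183 res 0.0001
1 centre [ 0.4976 -0.4489] yaw 0.0006 res 0.0003
[ 0.53909511 -0.35630336]
dx 0.50 dz 9.40 cm yaw turn 0.0227 dy 18.68
```

```bash
sed -i 's/def wells(f,box=(255,238,380,412),amin=150,thr=None,show=False):/def wells(f,box=(255,238,380,412),amin=150,bs=41,C=12,fill=.85):/; s/,41,12)/,bs,C)/; s/>.85:/>fill:/; s/r=wells(f,box,amin)/r=wells(f,box,amin,bs=25,C=8,fill=.7)/' h.py
python3 - <<'E'
from h import *
t,th=tileflat('l_w',(288,114,360,240)); tileflat('l_w',(402,90,470,222))
g=t+.017*np.array([np.cos(th),np.sin(th)]);print(g);toolmove([*g,.0023],th-np.pi/2)
E
```

```text
6 centre [ 0.4823 -0.3499] yaw -0.1082 res 0.0006
6 centre [ 0.4896 -0.4487] yaw 0.0061 res 0.0006
[ 0.49922217 -0.35174068]
dx 0.42 dz 5.39 cm yaw turn 0.0125 dy 18.68
```

>>> move_arm([
  {"dx": 0.42,"dy": 1.5,"dz": 2.7,"yaw": 0},
  {"dx": 0,"dy": 3.5,"dz": 2.69,"yaw": 0.0125},
  {"dx": 0,"dy": 5,"dz": 0,"yaw": 0},
  {"dx": 0,"dy": 4.7,"dz": 0,"yaw": 0},
  {"dx": 0,"dy": 0,"dz": 0,"yaw": 0},
])

```text
time: 26.55
tool_pos: [0.496, -0.3496, 0.0364]
tool_rot: [-1.579, 0.004, -1.679]
wrist_force: [-0.8, 0.7, -1.5]
opening: 0.797
```

>>> move_arm([
  {"dx": 0,"dy": 0,"dz": 0,"yaw": 0},
  {"dx": 0,"dy": 0,"dz": 0,"yaw": 0},
])

```text
time: 26.75
tool_pos: [0.5004, -0.353, 0.0448]
tool_rot: [-1.568, -0.001, -1.681]
wrist_force: [-0.3, 0.3, -0.1]
opening: 0.796
```

```bash
python3 - <<'E'
from h import *
snap('wrist','l_w2');st();toolmove([.4992,-.3517,.0023],-.1082-np.pi/2)
E
```

```text
t 26.80 pos [ 0.5005 -0.3531  0.0449] loc [-0.0222 -0.3828] yawrel -0.1951 F [ 1.  -0.1  0.3] op 68.0
dx -0.12 dz -0.14 cm yaw turn -0.0016 dy 4.26
```

View pics/l_w2.png

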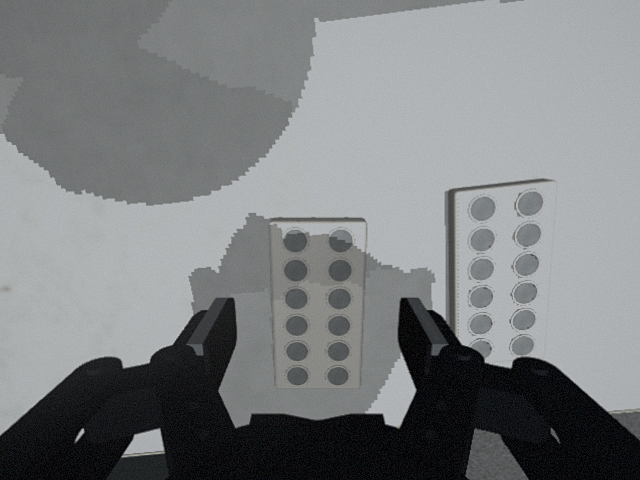

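Centred. Descend and grip.

>>> move_arm([
  {"dx": -0.1,"dy": 2,"dz": -0.1,"yaw": 0},
  {"dx": 0,"dy": 1.8,"dz": 0,"yaw": 0},
  {"dx": 0,"dy": 0.4,"dz": 0,"yaw": 0},
  {"dx": 0,"dy": 0,"dz": 0,"yaw": 0},
])

```text
time: 27.2
tool_pos: [0.4987, -0.3514, 0.0012]
tool_rot: [-1.57, -0.0, -1.681]
wrist_force: [-0.1, 0.8, -0.5]
opening: 0.797
```

>>> move_arm([
  {"dx": 0,"dy": 0,"dz": 0,"yaw": 0},
  {"dx": 0,"dy": 0,"dz": 0,"yaw": 0},
  {"dx": 0,"dy": 0,"dz": 0,"yaw": 0},
  {"dx": 0,"dy": 0,"dz": 0,"yaw": 0},
], fingers=4, grip_force=40)

```text
time: 27.6
tool_pos: [0.4991, -0.3516, 0.0018]
tool_rot: [-1.569, -0.001, -1.681]
wrist_force: [-2.0, 1.4, 9.2]
opening: 0.571
```

>>> move_arm([
  {"dx": 0,"dy": -1,"dz": 0,"yaw": 0},
  {"dx": 0,"dy": -3,"dz": 0,"yaw": 0},
  {"dx": 0,"dy": -4,"dz": 0,"yaw": 0},
  {"dx": 0,"dy": -4,"dz": 0,"yaw": -0.098},
  {"dx": 0,"dy": 0,"dz": 0,"yaw": -0.098},
])

```text
time: 28.1
tool_pos: [0.5008, -0.3527, 0.1268]
tool_rot: [-1.564, -0.005, -1.481]
wrist_force: [0.4, -0.4, -1.6]
opening: 0.568
```

```bash
python3 - <<'E'
from h import *
st();g=wor([.029,0.]);toolmove([*g,.12],HY-np.pi/2)
E
```

```text
t 28.10 pos [ 0.5008 -0.3527  0.1268] loc [-0.0219 -0.3824] yawrel 0.0045 F [ 0.4 -0.4 -1.6] op 48.5
dx -38.22 dz 5.26 cm yaw turn 0.0045 dy 0.68
```

>>> move_arm([
  {"dx": -2.2,"dy": 0,"dz": 0.3,"yaw": 0},
  {"dx": -4.3,"dy": 0,"dz": 0.6,"yaw": 0},
  {"dx": -4.3,"dy": 0,"dz": 0.6,"yaw": 0},
  {"dx": -4.3,"dy": 0,"dz": 0.6,"yaw": 0},
  {"dx": -4.3,"dy": 0,"dz": 0.6,"yaw": 0},
])

```text
time: 28.6
tool_pos: [0.5084, -0.1539, 0.1213]
tool_rot: [-1.57, -0.001, -1.485]
wrist_force: [1.1, -0.0, -0.3]
opening: 0.572
```

>>> move_arm([
  {"dx": -4.3,"dy": 0,"dz": 0.6,"yaw": 0},
  {"dx": -4.3,"dy": 0,"dz": 0.6,"yaw": 0},
  {"dx": -4.3,"dy": 0,"dz": 0.6,"yaw": 0},
  {"dx": -4.3,"dy": 0,"dz": 0.6,"yaw": 0},
  {"dx": -1.6,"dy": 0,"dz": 0.2,"yaw": 0},
])

```text
time: 29.1
tool_pos: [0.5184, 0.0387, 0.1214]
tool_rot: [-1.569, 0.001, -1.48]
wrist_force: [-0.1, -0.3, -0.3]
opening: 0.568
```

>>> move_arm([
  {"dx": 0,"dy": 0,"dz": 0,"yaw": 0},
  {"dx": 0,"dy": 0,"dz": 0,"yaw": 0},
  {"dx": 0,"dy": 0,"dz": 0,"yaw": 0},
])

```text
time: 29.4
tool_pos: [0.5182, 0.0328, 0.1205]
tool_rot: [-1.57, -0.001, -1.486]
wrist_force: [0.8, 0.2, -0.4]
opening: 0.567
```

```bash
python3 - <<'E'
from h import *
tp('m_w1');toolmove([*wor([.029,0.]),.06],HY-np.pi/2)
E
```

```text
t 29.40 pos [0.5182 0.0328 0.1205] loc [0.0284 0.0002] yawrel -0.0006 F [ 0.8  0.2 -0.4] op 48.4
4 (array([0.0102, 0.0014]), np.float64(0.1172), 'tilt -0.033', 'roll -0.001', 'yawrel 0.011', 'rms 0.17')
dx 0.02 dz 0.07 cm yaw turn -0.0009 dy 6.04
```

View pics/m_w1.png

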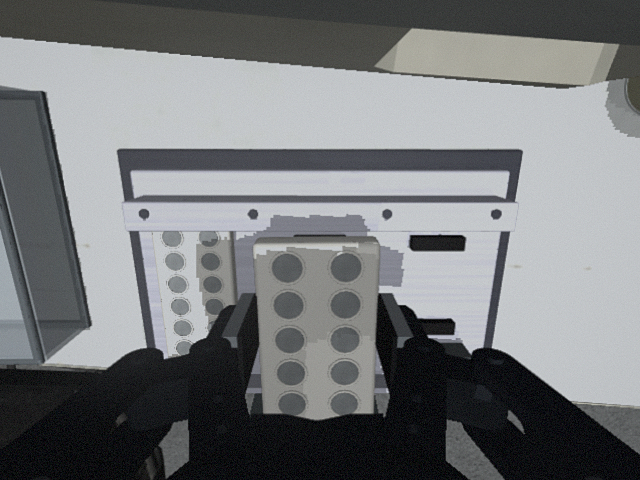

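>>> move_arm([
  {"dx": 0,"dy": 2,"dz": 0.05,"yaw": 0},
  {"dx": 0,"dy": 3,"dz": 0,"yaw": 0},
  {"dx": 0,"dy": 1.2,"dz": 0,"yaw": 0},
  {"dx": 0,"dy": 0.2,"dz": 0,"yaw": 0},
  {"dx": 0,"dy": 0.2,"dz": 0,"yaw": 0},
], grip_force=25)

```text
time: 29.95
tool_pos: [0.5189, 0.0339, 0.0545]
tool_rot: [-1.571, 0.0, -1.485]
wrist_force: [-0.2, 0.8, -1.2]
opening: 0.573
```

>>> move_arm([
  {"dx": 0,"dy": 0.1,"dz": 0,"yaw": 0},
  {"dx": 0,"dy": 0.1,"dz": 0,"yaw": 0},
  {"dx": 0,"dy": 0.1,"dz": 0,"yaw": 0},
  {"dx": 0,"dy": 0.1,"dz": 0,"yaw": 0},
  {"dx": 0,"dy": 0,"dz": 0,"yaw": 0},
])

```text
time: 30.45
tool_pos: [0.519, 0.0341, 0.0516]
tool_rot: [-1.57, -0.0, -1.485]
wrist_force: [-9.1, -1.8, 20.4]
opening: 0.567
```

```bash
python3 - <<'E'
from h import *
tp('m_w2')
E
```

```text
t 30.45 pos [0.519  0.0341 0.0516] loc [0.0293 0.0014] yawrel 0.0009 F [-9.1 -1.8 20.4] op 48.4
4 (array([0.0114, 0.0026]), np.float64(0.0481), 'tilt 0.041', 'roll -0.005', 'yawrel 0.009', 'rms 0.16')
```

>>> move_arm([
  {"dx": 0,"dy": 0.1,"dz": 0,"yaw": 0},
  {"dx": 0,"dy": 0.1,"dz": 0,"yaw": 0},
  {"dx": 0,"dy": 0.1,"dz": 0,"yaw": 0},
  {"dx": 0,"dy": 0.1,"dz": 0,"yaw": 0},
  {"dx": 0,"dy": 0,"dz": 0,"yaw": 0},
])

```text
time: 31.0
tool_pos: [0.5189, 0.0342, 0.0478]
tool_rot: [-1.57, -0.0, -1.485]
wrist_force: [-11.3, -0.7, 26.1]
opening: 0.574
```

```bash
python3 - <<'E'
from h import *
tp('m_w3')
E
```

```text
t 31.00 pos [0.5189 0.0342 0.0478] loc [0.0291 0.0015] yawrel 0.0010 F [-11.3  -0.7  26.1] op 49.0
5 (array([0.012 , 0.0027]), np.float64(0.0445), 'tilt 0.155', 'roll -0.003', 'yawrel 0.007', 'rms 0.14')
```

>>> move_arm([
  {"dx": 0,"dy": 0.1,"dz": 0,"yaw": 0},
  {"dx": 0,"dy": 0.1,"dz": 0,"yaw": 0},
  {"dx": 0,"dy": 0,"dz": 0,"yaw": 0},
])

```text
time: 31.35
tool_pos: [0.5189, 0.0342, 0.0458]
tool_rot: [-1.57, -0.0, -1.484]
wrist_force: [-12.1, -1.8, 28.1]
opening: 0.568
```

```bash
python3 - <<'E'
from h import *
tp('m_w4')
E
```

```text
t 31.35 pos [0.5189 0.0342 0.0458] loc [0.0291 0.0015] yawrel 0.0010 F [-12.1  -1.8  28.1] op 48.5
5 (array([0.0122, 0.0027]), np.float64(0.0424), 'tilt 0.210', 'roll -0.004', 'yawrel 0.006', 'rms 0.11')
```

>>> move_arm([
  {"dx": 0,"dy": -0.1,"dz": -0.3,"yaw": 0},
  {"dx": 0.05,"dy": 0,"dz": -0.4,"yaw": 0},
  {"dx": 0.05,"dy": 0,"dz": -0.4,"yaw": 0},
  {"dx": 0,"dy": 0,"dz": 0,"yaw": 0},
], grip_force=40)

```text
time: 31.8
tool_pos: [0.5079, 0.0323, 0.0454]
tool_rot: [-1.57, 0.0, -1.485]
wrist_force: [3.5, 2.3, -0.1]
opening: 0.574
```

```bash
python3 - <<'E'
from h import *
tp('m_w5')
E
```

```text
t 31.80 pos [0.5079 0.0323 0.0454] loc [0.018  0.0006] yawrel 0.0009 F [ 3.5  2.3 -0.1] op 49.0
5 (array([0.0013, 0.0019]), np.float64(0.0424), 'tilt 0.185', 'roll -0.003', 'yawrel 0.005', 'rms 0.13')
```

>>> move_arm([
  {"dx": 0,"dy": 0,"dz": -0.4,"yaw": 0},
  {"dx": 0,"dy": 0,"dz": -0.4,"yaw": 0},
  {"dx": 0,"dy": 0,"dz": -0.25,"yaw": 0},
  {"dx": 0,"dy": 0,"dz": 0,"yaw": 0},
])

```text
time: 32.25
tool_pos: [0.4982, 0.0315, 0.0454]
tool_rot: [-1.569, 0.0, -1.485]
wrist_force: [6.4, 1.3, 0.8]
opening: 0.571
```

```bash
python3 - <<'E'
from h import *
tp('m_w6')
E
```

```text
t 32.25 pos [0.4982 0.0315 0.0454] loc [0.0083 0.0006] yawrel 0.0010 F [6.4 1.3 0.8] op 48.7
5 (array([-0.0085,  0.0019]), np.float64(0.0425), 'tilt 0.185', 'roll -0.003', 'yawrel 0.006', 'rms 0.14')
```

>>> move_arm([
  {"dx": 0,"dy": 0.2,"dz": -0.1,"yaw": 0},
  {"dx": 0,"dy": 0.2,"dz": -0.05,"yaw": 0},
  {"dx": 0,"dy": 0.2,"dz": 0,"yaw": 0},
  {"dx": 0,"dy": 0.2,"dz": 0,"yaw": 0},
  {"dx": 0,"dy": 0.2,"dz": 0,"yaw": 0},
], grip_force=30)

```text
time: 32.8
tool_pos: [0.4982, 0.0314, 0.0361]
tool_rot: [-1.566, 0.0, -1.485]
wrist_force: [10.1, -0.1, 15.1]
opening: 0.566
```

```bash
python3 - <<'E'
from h import *
tp('m_w7')
E
```

```text
t 32.80 pos [0.4982 0.0314 0.0361] loc [0.0083 0.0005] yawrel 0.0008 F [10.1 -0.1 15.1] op 48.3
4 (array([-0.0093,  0.0018]), np.float64(0.0344), 'tilt 0.120', 'roll -0.004', 'yawrel 0.003', 'rms 0.13')
```

>>> move_arm([
  {"dx": 0,"dy": 0.2,"dz": 0,"yaw": 0},
  {"dx": 0,"dy": 0.2,"dz": 0,"yaw": 0},
  {"dx": 0,"dy": 0.1,"dz": 0,"yaw": 0},
  {"dx": 0,"dy": 0,"dz": 0,"yaw": 0},
])

```text
time: 33.25
tool_pos: [0.4993, 0.0315, 0.0314]
tool_rot: [-1.565, 0.0, -1.485]
wrist_force: [12.8, -0.4, 12.2]
opening: 0.576
```

```bash
python3 - <<'E'
from h import *
tp('m_w8')
E
```

```text
t 33.25 pos [0.4993 0.0315 0.0314] loc [0.0093 0.0005] yawrel 0.0008 F [12.8 -0.4 12.2] op 49.2
4 (array([-0.0091,  0.0017]), np.float64(0.0323), 'tilt 0.026', 'roll -0.005', 'yawrel 0.004', 'rms 0.14')
```

>>> move_arm([
  {"dx": 0,"dy": 0.15,"dz": 0,"yaw": 0},
  {"dx": 0,"dy": 0.1,"dz": 0,"yaw": 0},
  {"dx": 0,"dy": 0,"dz": 0,"yaw": 0},
  {"dx": 0,"dy": 0,"dz": 0,"yaw": 0},
])

```text
time: 33.7
tool_pos: [0.4994, 0.0315, 0.0291]
tool_rot: [-1.564, 0.0, -1.485]
wrist_force: [12.8, -0.9, 12.3]
opening: 0.568
```

```bash
python3 - <<'E'
from h import *
tp('m_w9')
E
```

```text
t 33.70 pos [0.4994 0.0315 0.0291] loc [0.0095 0.0005] yawrel 0.0007 F [12.8 -0.9 12.3] op 48.5
4 (array([-0.0091,  0.0018]), np.float64(0.0311), 'tilt -0.024', 'roll -0.002', 'yawrel 0.003', 'rms 0.19')
```

Flat. Release.

>>> move_arm([
  {"dx": 0,"dy": 0,"dz": 0,"yaw": 0},
  {"dx": 0,"dy": 0,"dz": 0,"yaw": 0},
  {"dx": 0,"dy": 0,"dz": 0,"yaw": 0},
  {"dx": 0,"dy": 0,"dz": 0,"yaw": 0},
], fingers=6)

```text
time: 34.15
tool_pos: [0.4953, 0.0311, 0.0272]
tool_rot: [-1.572, -0.0, -1.484]
wrist_force: [-0.1, 0.1, -0.0]
opening: 0.701
```

```bash
python3 - <<'E'
from h import *
tp('m_w10')
E
```

```text
t 34.15 pos [0.4953 0.0311 0.0272] loc [0.0054 0.0005] yawrel 0.0010 F [-0.1  0.1 -0. ] op 59.9
4 (array([-0.0176,  0.0016]), np.float64(0.031), 'tilt -0.026', 'roll -0.003', 'yawrel -0.001', 'rms 0.14')
```

View pics/m_w10.png

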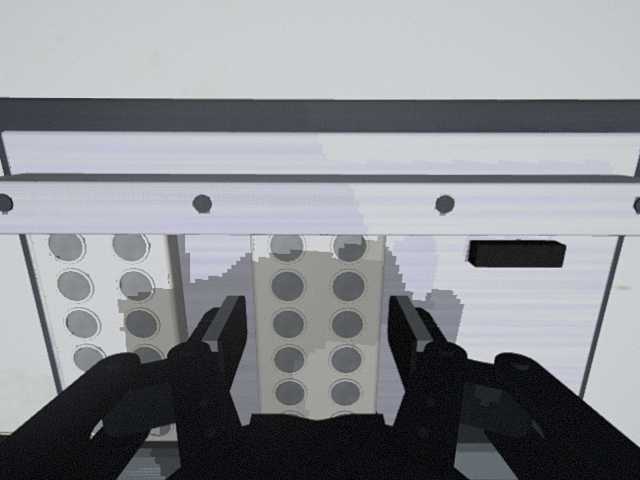

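>>> move_arm([
  {"dx": 0,"dy": -4,"dz": 0,"yaw": 0},
  {"dx": 0,"dy": -5,"dz": 0,"yaw": 0},
  {"dx": 2,"dy": -4,"dz": -0.3,"yaw": 0},
  {"dx": 4.5,"dy": -2,"dz": -0.8,"yaw": 0},
  {"dx": 4.7,"dy": -1,"dz": -0.9,"yaw": 0},
])

```text
time: 34.7
tool_pos: [0.4862, -0.0828, 0.19]
tool_rot: [-1.567, -0.0, -1.482]
wrist_force: [0.5, -1.3, -0.1]
opening: 0.7
```

>>> move_arm([
  {"dx": 4.8,"dy": 0,"dz": -0.9,"yaw": 0},
  {"dx": 4.8,"dy": 0,"dz": -0.9,"yaw": 0},
  {"dx": 4.8,"dy": 0,"dz": -0.9,"yaw": 0},
  {"dx": 4.8,"dy": 0,"dz": -0.9,"yaw": 0},
  {"dx": 4.8,"dy": 0,"dz": -0.9,"yaw": 0},
])

```text
time: 35.2
tool_pos: [0.4606, -0.3269, 0.1875]
tool_rot: [-1.571, 0.0, -1.484]
wrist_force: [1.3, -0.1, 1.4]
opening: 0.701
```

>>> move_arm([
  {"dx": 4.8,"dy": 0,"dz": -0.9,"yaw": 0},
  {"dx": 4.8,"dy": 0,"dz": -0.9,"yaw": 0},
  {"dx": 1.5,"dy": 0,"dz": 0,"yaw": 0.08},
  {"dx": 0,"dy": 0,"dz": 0,"yaw": 0},
  {"dx": 0,"dy": 0,"dz": 0,"yaw": 0},
], fingers=6.8)

```text
time: 35.7
tool_pos: [0.4529, -0.4366, 0.1869]
tool_rot: [-1.572, 0.001, -1.563]
wrist_force: [0.7, -0.4, -0.7]
opening: 0.798
```

>>> move_arm([
  {"dx": 0,"dy": 0,"dz": 0,"yaw": 0},
  {"dx": 0,"dy": 0,"dz": 0,"yaw": 0},
])

```text
time: 35.9
tool_pos: [0.4534, -0.4361, 0.1876]
tool_rot: [-1.571, 0.0, -1.562]
wrist_force: [0.7, 0.0, -0.2]
opening: 0.796
```

```bash
python3 - <<'E'
from h import *
st();snap('wrist','n_w')
E
```

```text
t 35.90 pos [ 0.4534 -0.4361  0.1876] loc [-0.0761 -0.4615] yawrel -0.0768 F [ 0.7  0.  -0.2] op 68.0
```

View pics/n_w.png

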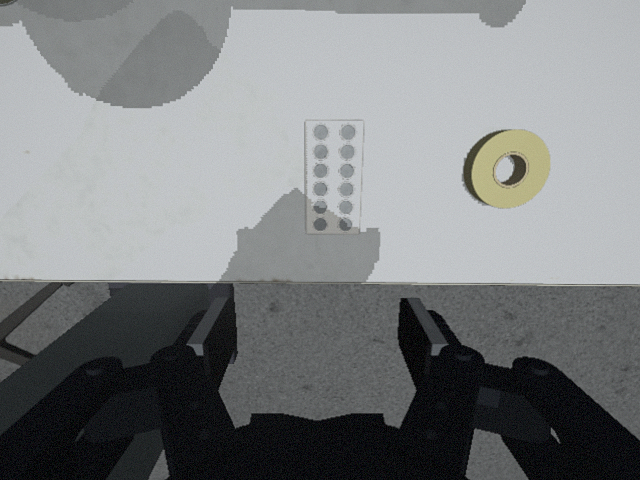

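```bash
python3 - <<'E'
from h import *
t,th=tileflat('n_w',(298,114,370,240))
g=t+.017*np.array([np.cos(th),np.sin(th)]);print(g);toolmove([*g,.002],th-np.pi/2)
E
```

```text
6 centre [ 0.4895 -0.4487] yaw 0.0040 res 0.0007
[ 0.50646668 -0.44868044]
dx 1.28 dz 5.30 cm yaw turn 0.0041 dy 18.57
```

>>> move_arm([
  {"dx": 1.28,"dy": 1.5,"dz": 2.6,"yaw": 0},
  {"dx": 0,"dy": 3.5,"dz": 2.7,"yaw": 0.004},
  {"dx": 0,"dy": 5,"dz": 0,"yaw": 0},
  {"dx": 0,"dy": 4,"dz": 0,"yaw": 0},
  {"dx": 0,"dy": 0,"dz": 0,"yaw": 0},
])

```text
time: 36.45
tool_pos: [0.5037, -0.4467, 0.0423]
tool_rot: [-1.577, 0.005, -1.567]
wrist_force: [-0.7, 0.1, -0.4]
opening: 0.796
```

>>> move_arm([
  {"dx": 0,"dy": 0,"dz": 0,"yaw": 0},
  {"dx": 0,"dy": 0,"dz": 0,"yaw": 0},
])

```text
time: 36.65
tool_pos: [0.5073, -0.4506, 0.0503]
tool_rot: [-1.568, -0.002, -1.569]
wrist_force: [0.1, -0.0, 2.7]
opening: 0.795
```

```bash
python3 - <<'E'
from h import *
snap('wrist','n_w2');st();toolmove([.5065,-.4487,.0018],.004-np.pi/2)
E
```

```text
t 36.70 pos [ 0.5073 -0.4507  0.0504] loc [-0.0237 -0.4806] yawrel -0.0831 F [ 0.2 -0.   0.6] op 67.9
dx -0.20 dz -0.08 cm yaw turn -0.0018 dy 4.86
```

View pics/n_w2.png

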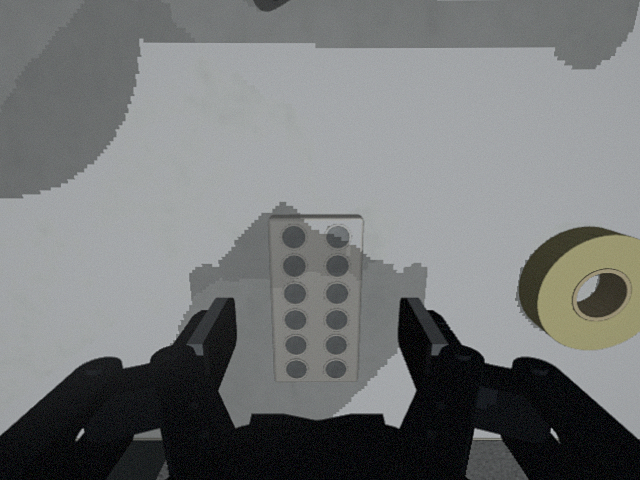

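>>> move_arm([
  {"dx": -0.2,"dy": 2.4,"dz": -0.05,"yaw": 0},
  {"dx": 0,"dy": 2,"dz": 0,"yaw": 0},
  {"dx": 0,"dy": 0.4,"dz": 0,"yaw": 0},
  {"dx": 0,"dy": 0,"dz": 0,"yaw": 0},
])

```text
time: 37.1
tool_pos: [0.5059, -0.4481, 0.0006]
tool_rot: [-1.57, -0.001, -1.569]
wrist_force: [-0.2, 0.7, 0.1]
opening: 0.797
```

>>> move_arm([
  {"dx": 0,"dy": 0,"dz": 0,"yaw": 0},
  {"dx": 0,"dy": 0,"dz": 0,"yaw": 0},
  {"dx": 0,"dy": 0,"dz": 0,"yaw": 0},
  {"dx": 0,"dy": 0,"dz": 0,"yaw": 0},
], fingers=4, grip_force=40)

```text
time: 37.5
tool_pos: [0.5064, -0.4485, 0.0015]
tool_rot: [-1.569, -0.001, -1.569]
wrist_force: [-1.5, 0.3, 7.2]
opening: 0.569
```

>>> move_arm([
  {"dx": 0,"dy": -1,"dz": 0,"yaw": 0},
  {"dx": 0,"dy": -3,"dz": 0,"yaw": 0},
  {"dx": 0,"dy": -4,"dz": 0,"yaw": 0},
  {"dx": 0,"dy": -4,"dz": 0,"yaw": -0.082},
  {"dx": 0,"dy": 0,"dz": 0,"yaw": 0},
])

```text
time: 38.0
tool_pos: [0.508, -0.4499, 0.1268]
tool_rot: [-1.564, -0.006, -1.484]
wrist_force: [0.4, -1.6, -0.3]
opening: 0.574
```

```bash
python3 - <<'E'
from h import *
st();g=wor([.029,-.08]);toolmove([*g,.12],HY-np.pi/2)
E
```

```text
t 38.00 pos [ 0.508  -0.4499  0.1268] loc [-0.0229 -0.4799] yawrel 0.0013 F [ 0.4 -1.6 -0.3] op 49.0
dx -39.99 dz 5.25 cm yaw turn 0.0013 dy 0.68
```

>>> move_arm([
  {"dx": -2,"dy": 0,"dz": -2.5,"yaw": 0},
  {"dx": -4,"dy": 0,"dz": -1,"yaw": 0},
  {"dx": -4.3,"dy": 0,"dz": 0,"yaw": 0},
  {"dx": -4.3,"dy": 0,"dz": 0.5,"yaw": 0},
  {"dx": -4.3,"dy": 0,"dz": 0.6,"yaw": 0},
])

```text
time: 38.5
tool_pos: [0.4654, -0.2601, 0.1205]
tool_rot: [-1.57, -0.001, -1.488]
wrist_force: [1.7, 0.2, -0.4]
opening: 0.57
```

>>> move_arm([
  {"dx": -4.3,"dy": 0,"dz": 0.6,"yaw": 0},
  {"dx": -4.3,"dy": 0,"dz": 1,"yaw": 0},
  {"dx": -4.3,"dy": 0,"dz": 1.8,"yaw": 0},
  {"dx": -4.2,"dy": 0,"dz": 2.2,"yaw": 0},
  {"dx": -4,"dy": 0,"dz": 2.1,"yaw": 0},
])

```text
time: 39.0
tool_pos: [0.5254, -0.0427, 0.1207]
tool_rot: [-1.569, -0.0, -1.487]
wrist_force: [0.6, -1.1, -1.2]
opening: 0.568
```

>>> move_arm([
  {"dx": 0,"dy": 0,"dz": 0,"yaw": 0},
  {"dx": 0,"dy": 0,"dz": 0,"yaw": 0},
  {"dx": 0,"dy": 0,"dz": 0,"yaw": 0},
  {"dx": 0,"dy": 0,"dz": 0,"yaw": 0},
])

```text
time: 39.4
tool_pos: [0.5244, -0.0459, 0.1198]
tool_rot: [-1.571, -0.0, -1.489]
wrist_force: [-1.0, -0.3, -1.1]
opening: 0.574
```

```bash
python3 - <<'E'
from h import *
tp('o_w1');toolmove([*wor([.029,-.08]),.06],HY-np.pi/2)
E
```

```text
t 39.40 pos [ 0.5244 -0.0459  0.1198] loc [ 0.0278 -0.0788] yawrel -0.0030 F [-1.  -0.3 -1.1] op 49.0
4 (array([ 0.0095, -0.0775]), np.float64(0.1167), 'tilt -0.031', 'roll -0.004', 'yawrel 0.009', 'rms 0.18')
dx 0.13 dz 0.11 cm yaw turn -0.0030 dy 5.97
```

View pics/o_w1.png

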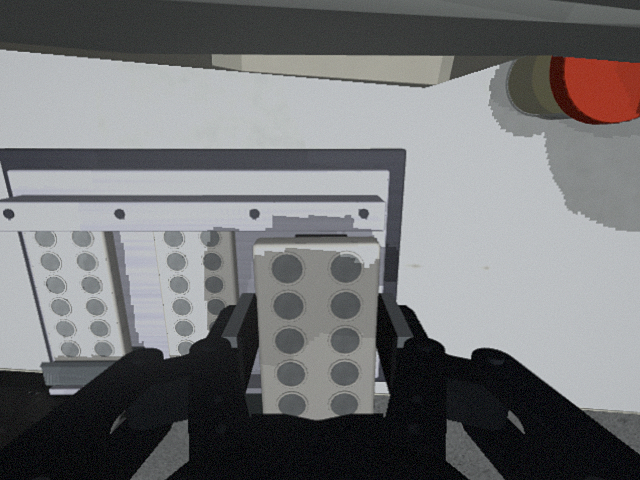

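>>> move_arm([
  {"dx": 0.1,"dy": 2,"dz": 0.15,"yaw": 0},
  {"dx": 0,"dy": 3,"dz": 0,"yaw": 0},
  {"dx": 0,"dy": 1.2,"dz": 0,"yaw": 0},
  {"dx": 0,"dy": 0.2,"dz": 0,"yaw": 0},
  {"dx": 0,"dy": 0.2,"dz": 0,"yaw": 0},
], grip_force=25)

```text
time: 39.95
tool_pos: [0.5265, -0.0458, 0.054]
tool_rot: [-1.571, -0.0, -1.487]
wrist_force: [-0.4, 0.1, -1.6]
opening: 0.571
```

>>> move_arm([
  {"dx": 0,"dy": 0.1,"dz": 0,"yaw": 0},
  {"dx": 0,"dy": 0.1,"dz": 0,"yaw": 0},
  {"dx": 0,"dy": 0.1,"dz": 0,"yaw": 0},
  {"dx": 0,"dy": 0.1,"dz": 0,"yaw": 0},
  {"dx": 0,"dy": 0.1,"dz": 0,"yaw": 0},
])

```text
time: 40.45
tool_pos: [0.5267, -0.0456, 0.0504]
tool_rot: [-1.569, -0.0, -1.487]
wrist_force: [-9.9, 0.8, 24.3]
opening: 0.569
```

>>> move_arm([
  {"dx": 0,"dy": 0.1,"dz": 0,"yaw": 0},
  {"dx": 0,"dy": 0.1,"dz": 0,"yaw": 0},
  {"dx": 0,"dy": 0.1,"dz": 0,"yaw": 0},
  {"dx": 0,"dy": 0,"dz": 0,"yaw": 0},
])

```text
time: 40.85
tool_pos: [0.5267, -0.0456, 0.0475]
tool_rot: [-1.569, -0.0, -1.487]
wrist_force: [-11.1, -0.0, 27.4]
opening: 0.567
```

```bash
python3 - <<'E'
from h import *
tp('o_w2')
E
```

```text
t 40.85 pos [ 0.5267 -0.0456  0.0475] loc [ 0.0301 -0.0787] yawrel -0.0011 F [-11.1  -0.   27.4] op 48.5
5 (array([ 0.0127, -0.0774]), np.float64(0.0449), 'tilt 0.149', 'roll -0.002', 'yawrel 0.006', 'rms 0.16')
```

>>> move_arm([
  {"dx": 0,"dy": 0.1,"dz": 0,"yaw": 0},
  {"dx": 0,"dy": 0.1,"dz": 0,"yaw": 0},
  {"dx": 0,"dy": 0,"dz": 0,"yaw": 0},
])

```text
time: 41.2
tool_pos: [0.5268, -0.0456, 0.0456]
tool_rot: [-1.569, -0.0, -1.487]
wrist_force: [-11.5, 0.1, 28.9]
opening: 0.57
```

```bash
python3 - <<'E'
from h import *
tp('o_w3')
E
```

```text
t 41.20 pos [ 0.5268 -0.0456  0.0456] loc [ 0.0302 -0.0786] yawrel -0.0011 F [-11.5   0.1  28.9] op 48.7
5 (array([ 0.013 , -0.0773]), np.float64(0.0432), 'tilt 0.205', 'roll -0.000', 'yawrel 0.005', 'rms 0.16')
```

>>> move_arm([
  {"dx": 0,"dy": -0.1,"dz": -0.3,"yaw": 0},
  {"dx": 0.05,"dy": 0,"dz": -0.4,"yaw": 0},
  {"dx": 0,"dy": 0,"dz": -0.4,"yaw": 0},
  {"dx": 0,"dy": 0,"dz": -0.1,"yaw": 0},
  {"dx": 0,"dy": 0,"dz": 0,"yaw": 0},
], grip_force=40)

```text
time: 41.75
tool_pos: [0.5149, -0.0471, 0.0448]
tool_rot: [-1.57, -0.0, -1.487]
wrist_force: [4.4, 0.1, 0.5]
opening: 0.57
```

```bash
python3 - <<'E'
from h import *
tp('o_w4')
E
```

```text
t 41.75 pos [ 0.5149 -0.0471  0.0448] loc [ 0.0182 -0.0791] yawrel -0.0011 F [4.4 0.1 0.5] op 48.7
5 (array([ 0.0009, -0.0778]), np.float64(0.0426), 'tilt 0.177', 'roll -0.002', 'yawrel 0.004', 'rms 0.18')
```

>>> move_arm([
  {"dx": 0,"dy": 0,"dz": -0.4,"yaw": 0},
  {"dx": 0,"dy": 0,"dz": -0.4,"yaw": 0},
  {"dx": 0,"dy": 0,"dz": -0.25,"yaw": 0},
  {"dx": 0,"dy": 0,"dz": 0,"yaw": 0},
])

```text
time: 42.2
tool_pos: [0.505, -0.0479, 0.0449]
tool_rot: [-1.569, -0.0, -1.487]
wrist_force: [7.9, 0.2, 0.8]
opening: 0.571
```

```bash
python3 - <<'E'
from h import *
tp('o_w5')
E
```

```text
t 42.20 pos [ 0.505  -0.0479  0.0449] loc [ 0.0083 -0.0791] yawrel -0.0011 F [7.9 0.2 0.8] op 48.8
5 (array([-0.0088, -0.0778]), np.float64(0.0429), 'tilt 0.180', 'roll -0.002', 'yawrel 0.005', 'rms 0.16')
```

>>> move_arm([
  {"dx": 0,"dy": 0.2,"dz": -0.1,"yaw": 0},
  {"dx": 0,"dy": 0.2,"dz": -0.05,"yaw": 0},
  {"dx": 0,"dy": 0.2,"dz": 0,"yaw": 0},
  {"dx": 0,"dy": 0.2,"dz": 0,"yaw": 0},
  {"dx": 0,"dy": 0.2,"dz": 0,"yaw": 0},
], grip_force=30)

```text
time: 42.75
tool_pos: [0.5049, -0.0478, 0.0355]
tool_rot: [-1.566, -0.0, -1.486]
wrist_force: [9.5, 1.0, 14.9]
opening: 0.572
```

```bash
python3 - <<'E'
from h import *
tp('o_w6')
E
```

```text
t 42.75 pos [ 0.5049 -0.0478  0.0355] loc [ 0.0082 -0.079 ] yawrel -0.0008 F [ 9.5  1.  14.9] op 48.9
3 (array([-0.026 , -0.0777]), np.float64(0.0321), 'tilt 0.121', 'roll -0.004', 'yawrel 0.002', 'rms 0.04')
```

>>> move_arm([
  {"dx": 0,"dy": 0.2,"dz": 0,"yaw": 0},
  {"dx": 0,"dy": 0.2,"dz": 0,"yaw": 0},
  {"dx": 0,"dy": 0.1,"dz": 0,"yaw": 0},
  {"dx": 0,"dy": 0,"dz": 0,"yaw": 0},
])

```text
time: 43.2
tool_pos: [0.5059, -0.0478, 0.0309]
tool_rot: [-1.565, -0.0, -1.486]
wrist_force: [10.9, 0.1, 13.8]
opening: 0.574
```

```bash
python3 - <<'E'
from h import *
tp('o_w7')
E
```

```text
t 43.20 pos [ 0.5059 -0.0478  0.0309] loc [ 0.0092 -0.0791] yawrel -0.0008 F [10.9  0.1 13.8] op 49.0
3 (array([-0.026 , -0.0777]), np.float64(0.0313), 'tilt 0.028', 'roll -0.001', 'yawrel 0.002', 'rms 0.08')
```

>>> move_arm([
  {"dx": 0,"dy": 0.15,"dz": 0,"yaw": 0},
  {"dx": 0,"dy": 0.1,"dz": 0,"yaw": 0},
  {"dx": 0,"dy": 0,"dz": 0,"yaw": 0},
  {"dx": 0,"dy": 0,"dz": 0,"yaw": 0},
])

```text
time: 43.65
tool_pos: [0.5062, -0.0477, 0.0285]
tool_rot: [-1.564, -0.0, -1.486]
wrist_force: [12.6, 0.5, 11.4]
opening: 0.575
```

```bash
python3 - <<'E'
from h import *
tp('o_w8')
E
```

```text
t 43.65 pos [ 0.5062 -0.0477  0.0285] loc [ 0.0095 -0.079 ] yawrel -0.0008 F [12.6  0.5 11.4] op 49.1
3 (array([-0.026 , -0.0777]), np.float64(0.0309), 'tilt -0.021', 'roll 0.001', 'yawrel 0.002', 'rms 0.08')
```

View pics/o_w8.png

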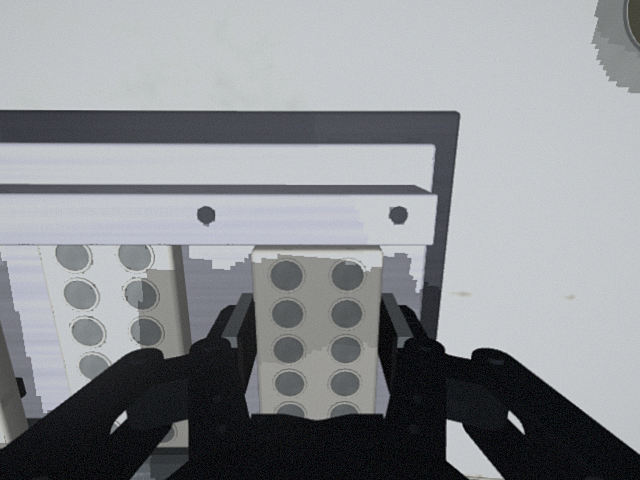

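>>> move_arm([
  {"dx": 0,"dy": 0,"dz": 0,"yaw": 0},
  {"dx": 0,"dy": 0,"dz": 0,"yaw": 0},
  {"dx": 0,"dy": 0,"dz": 0,"yaw": 0},
  {"dx": 0,"dy": 0,"dz": 0,"yaw": 0},
], fingers=6)

```text
time: 44.1
tool_pos: [0.5019, -0.0481, 0.0267]
tool_rot: [-1.572, 0.0, -1.487]
wrist_force: [0.7, 0.7, 0.0]
opening: 0.7
```

>>> move_arm([
  {"dx": 0,"dy": -4,"dz": 0,"yaw": 0},
  {"dx": 0,"dy": -5,"dz": 0,"yaw": 0},
  {"dx": -3,"dy": -5,"dz": -1,"yaw": 0},
  {"dx": -4,"dy": -5,"dz": -1.5,"yaw": 0},
  {"dx": 0,"dy": -2,"dz": -1.5,"yaw": 0},
])

```text
time: 44.6
tool_pos: [0.4633, 0.008, 0.2203]
tool_rot: [-1.567, 0.001, -1.483]
wrist_force: [0.3, -0.1, 0.2]
opening: 0.704
```

>>> move_arm([
  {"dx": 0,"dy": 0,"dz": 0,"yaw": 0},
  {"dx": 0,"dy": 0,"dz": 0,"yaw": 0},
  {"dx": 0,"dy": 0,"dz": 0,"yaw": 0},
])

```text
time: 44.9
tool_pos: [0.4628, 0.0042, 0.2163]
tool_rot: [-1.572, 0.0, -1.487]
wrist_force: [0.4, -0.2, -0.7]
opening: 0.698
```

```bash
python3 - <<'E'
from h import *
st();snap('wrist','p_w');snap('scene','p_s');crop('p_s',150,240,320,350,4,'p_sc')
im=cv2.imread('pics/p_w.png')[60:360,120:540];cv2.imwrite('pics/p_wc.png',cv2.resize(im,None,fx=1.9,fy=1.9,interpolation=2))
E
```

```text
t 44.90 pos [0.4628 0.0042 0.2163] loc [-0.0293 -0.0236] yawrel -0.0016 F [ 0.4 -0.2 -0.7] op 59.6
```

View pics/p_wc.png

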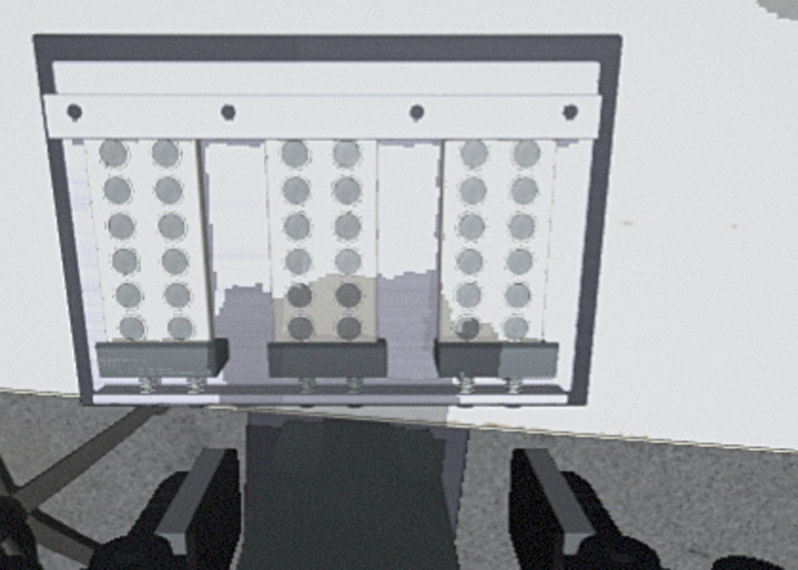

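View pics/p_sc.png

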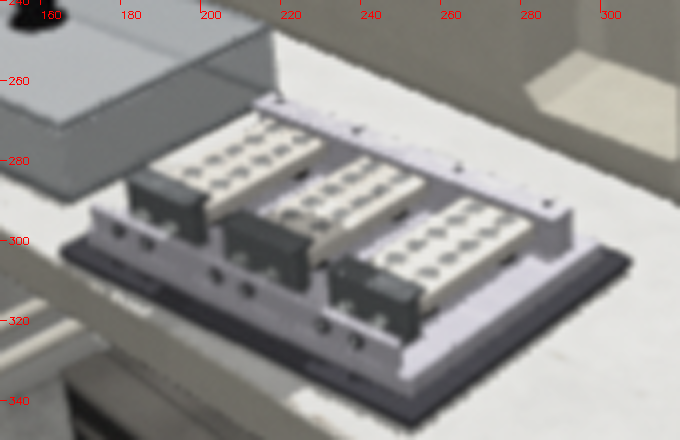

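View pics/p_s.png

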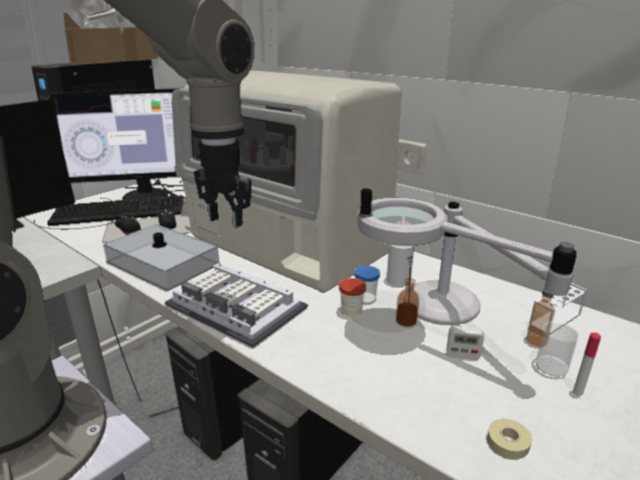

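```bash
python3 - <<'E'
from h import *
toolmove([.5076,.3493,.0588],-1.487)
E
```

```text
dx -34.01 dz 7.34 cm yaw turn -0.0001 dy 15.74
```

>>> move_arm([
  {"dx": -2.8,"dy": 0,"dz": 0.8,"yaw": 0},
  {"dx": -4.5,"dy": 0,"dz": 0.9,"yaw": 0},
  {"dx": -4.5,"dy": 0,"dz": 0.9,"yaw": 0},
  {"dx": -4.5,"dy": 0,"dz": 0.9,"yaw": 0},
  {"dx": -4.5,"dy": 0,"dz": 0.9,"yaw": 0},
])

```text
time: 45.5
tool_pos: [0.4894, 0.2171, 0.2163]
tool_rot: [-1.572, -0.0, -1.487]
wrist_force: [0.4, -0.4, -0.4]
opening: 0.7
```

>>> move_arm([
  {"dx": -4.5,"dy": 0,"dz": 1,"yaw": 0},
  {"dx": -4.5,"dy": 0,"dz": 1,"yaw": 0},
  {"dx": -4.2,"dy": 2,"dz": 0.94,"yaw": 0},
  {"dx": 0,"dy": 4,"dz": 0,"yaw": 0},
  {"dx": 0,"dy": 0,"dz": 0,"yaw": 0},
])

```text
time: 46.0
tool_pos: [0.505, 0.3486, 0.1515]
tool_rot: [-1.579, -0.004, -1.485]
wrist_force: [-0.9, -0.4, -0.5]
opening: 0.702
```

>>> move_arm([
  {"dx": 0,"dy": 0,"dz": 0,"yaw": 0},
  {"dx": 0,"dy": 0,"dz": 0,"yaw": 0},
])

```text
time: 46.2
tool_pos: [0.5085, 0.3489, 0.1588]
tool_rot: [-1.57, 0.0, -1.488]
wrist_force: [0.4, -0.1, 0.0]
opening: 0.702
```

```bash
python3 - <<'E'
from h import *
st();toolmove([.5076,.3493,.0588],-1.487);snap('wrist','q_w')
E
```

```text
t 46.20 pos [0.5085 0.3489 0.1588] loc [0.0456 0.316 ] yawrel -0.0026 F [ 0.4 -0.1  0. ] op 60.0
dx -0.05 dz -0.09 cm yaw turn -0.0011 dy 10.00
```

View pics/q_w.png

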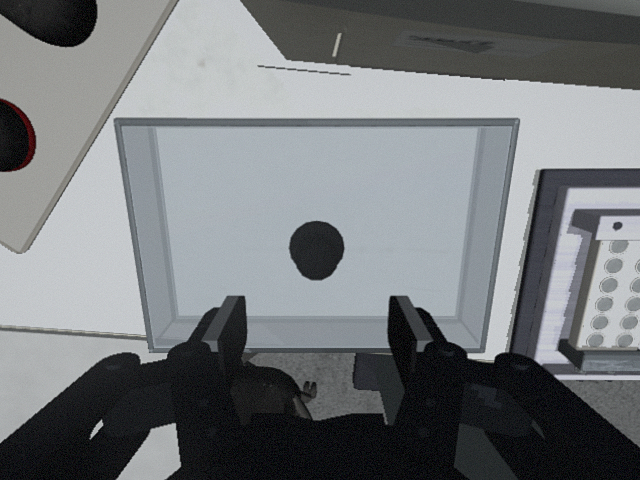

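>>> move_arm([
  {"dx": -0.05,"dy": 4,"dz": -0.1,"yaw": 0},
  {"dx": 0,"dy": 4,"dz": 0,"yaw": 0},
  {"dx": 0,"dy": 1.9,"dz": 0,"yaw": 0},
  {"dx": 0,"dy": 0,"dz": 0,"yaw": 0},
  {"dx": 0,"dy": 0,"dz": 0,"yaw": 0},
])

```text
time: 46.75
tool_pos: [0.5074, 0.3501, 0.06]
tool_rot: [-1.569, 0.001, -1.487]
wrist_force: [0.3, -0.2, 0.3]
opening: 0.701
```

```bash
python3 - <<'E'
from h import *
st();toolmove([.5076,.3493,.0588],-1.487)
E
```

```text
t 46.75 pos [0.5074 0.3501 0.06  ] loc [0.0446 0.3173] yawrel -0.0018 F [ 0.3 -0.2  0.3] op 59.9
dx 0.08 dz 0.01 cm yaw turn -0.0003 dy 0.12
```

>>> move_arm([
  {"dx": 0,"dy": 0,"dz": 0,"yaw": 0},
  {"dx": 0,"dy": 0,"dz": 0,"yaw": 0},
  {"dx": 0,"dy": 0,"dz": 0,"yaw": 0},
  {"dx": 0,"dy": 0,"dz": 0,"yaw": 0},
  {"dx": 0,"dy": 0,"dz": 0,"yaw": 0},
], fingers=1, grip_force=60)

```text
time: 47.25
tool_pos: [0.5074, 0.3504, 0.0601]
tool_rot: [-1.569, 0.001, -1.487]
wrist_force: [-2.7, -3.1, 14.1]
opening: 0.316
```

>>> move_arm([
  {"dx": 0,"dy": -0.5,"dz": 0,"yaw": 0},
  {"dx": 0,"dy": -1.5,"dz": 0,"yaw": 0},
  {"dx": 0,"dy": -2.5,"dz": 0,"yaw": 0},
  {"dx": 0,"dy": -3,"dz": 0,"yaw": 0},
  {"dx": 0,"dy": -1.5,"dz": 0,"yaw": 0},
])

```text
time: 47.75
tool_pos: [0.5073, 0.3507, 0.1518]
tool_rot: [-1.568, 0.002, -1.487]
wrist_force: [0.1, 0.2, -1.4]
opening: 0.306
```

```bash
python3 - <<'E'
from h import *
st();toolmove([.4910,.0297,.14],-1.487)
E
```

```text
t 47.75 pos [0.5073 0.3507 0.1518] loc [0.0445 0.3179] yawrel -0.0010 F [ 0.1  0.2 -1.4] op 26.1
dx 31.85 dz -4.32 cm yaw turn 0.0005 dy 1.18
```

>>> move_arm([
  {"dx": 1.5,"dy": 0,"dz": -0.2,"yaw": 0},
  {"dx": 3,"dy": 0,"dz": -0.4,"yaw": 0},
  {"dx": 3,"dy": 0,"dz": -0.4,"yaw": 0},
  {"dx": 3,"dy": 0,"dz": -0.4,"yaw": 0},
  {"dx": 3,"dy": 0,"dz": -0.4,"yaw": 0},
])

```text
time: 48.25
tool_pos: [0.4992, 0.2119, 0.1478]
tool_rot: [-1.572, -0.001, -1.487]
wrist_force: [1.7, -0.8, -2.3]
opening: 0.306
```

>>> move_arm([
  {"dx": 3,"dy": 0,"dz": -0.4,"yaw": 0},
  {"dx": 3,"dy": 0,"dz": -0.4,"yaw": 0},
  {"dx": 3,"dy": 0,"dz": -0.4,"yaw": 0},
  {"dx": 3,"dy": 0,"dz": -0.4,"yaw": 0},
  {"dx": 3,"dy": 0,"dz": -0.4,"yaw": 0},
])

```text
time: 48.75
tool_pos: [0.4917, 0.0609, 0.1479]
tool_rot: [-1.572, -0.0, -1.487]
wrist_force: [0.5, -0.4, -2.3]
opening: 0.309
```

>>> move_arm([
  {"dx": 2.3,"dy": 0,"dz": -0.5,"yaw": 0},
  {"dx": 1,"dy": 0,"dz": 0,"yaw": 0},
  {"dx": 0,"dy": 0,"dz": 0,"yaw": 0},
  {"dx": 0,"dy": 0,"dz": 0,"yaw": 0},
  {"dx": 0,"dy": 0,"dz": 0,"yaw": 0},
])

```text
time: 49.25
tool_pos: [0.4904, 0.0307, 0.1482]
tool_rot: [-1.571, 0.0, -1.485]
wrist_force: [0.1, 0.4, -2.0]
opening: 0.308
```

```bash
python3 - <<'E'
from h import *
st();toolmove([.4910,.0297,.14],-1.487);snap('wrist','r_w');snap('scene','r_s')
E
```

```text
t 49.25 pos [0.4904 0.0307 0.1482] loc [0.0004 0.0005] yawrel 0.0004 F [ 0.1  0.4 -2. ] op 26.3
dx 0.10 dz 0.05 cm yaw turn 0.0019 dy 0.82
```

View pics/r_w.png

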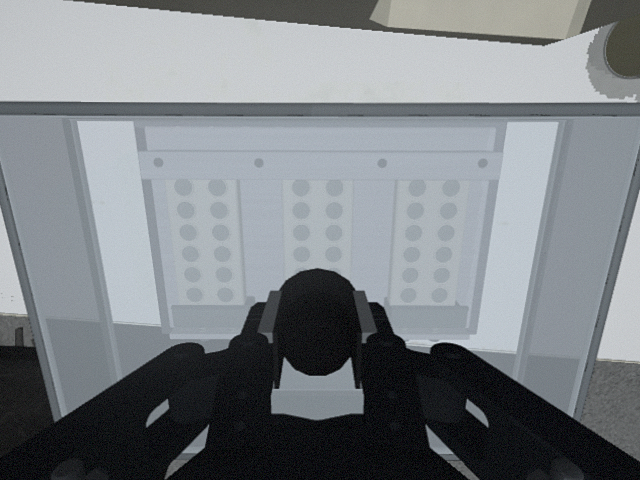

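View pics/r_s.png

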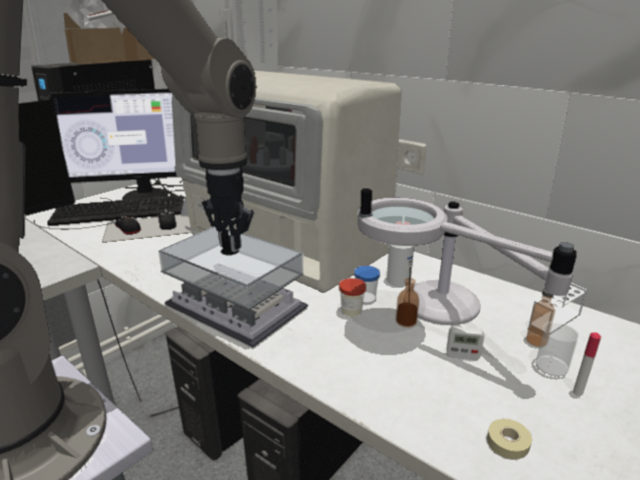

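>>> move_arm([
  {"dx": 0.08,"dy": 1.5,"dz": 0.05,"yaw": 0.001},
  {"dx": 0,"dy": 2,"dz": 0,"yaw": 0},
  {"dx": 0,"dy": 1.5,"dz": 0,"yaw": 0},
  {"dx": 0,"dy": 0.5,"dz": 0,"yaw": 0},
  {"dx": 0,"dy": 0,"dz": 0,"yaw": 0},
])

```text
time: 49.85
tool_pos: [0.4907, 0.0292, 0.0929]
tool_rot: [-1.572, 0.0, -1.487]
wrist_force: [-0.9, 0.6, -2.3]
opening: 0.303
```

>>> move_arm([
  {"dx": 0,"dy": 0,"dz": 0,"yaw": 0},
  {"dx": 0,"dy": 0,"dz": 0,"yaw": 0},
])

```text
time: 50.05
tool_pos: [0.4915, 0.0289, 0.0941]
tool_rot: [-1.57, 0.0, -1.487]
wrist_force: [0.5, 0.1, -2.8]
opening: 0.309
```

```bash
python3 - <<'E'
from h import *
st();toolmove([.4910,.0297,.072],-1.487);snap('wrist','r_w2')
E
```

```text
t 50.05 pos [0.4915 0.0289 0.0941] loc [ 0.0014 -0.0014] yawrel -0.0019 F [ 0.5  0.1 -2.8] op 26.4
dx -0.08 dz -0.04 cm yaw turn -0.0004 dy 2.21
```

View pics/r_w2.png

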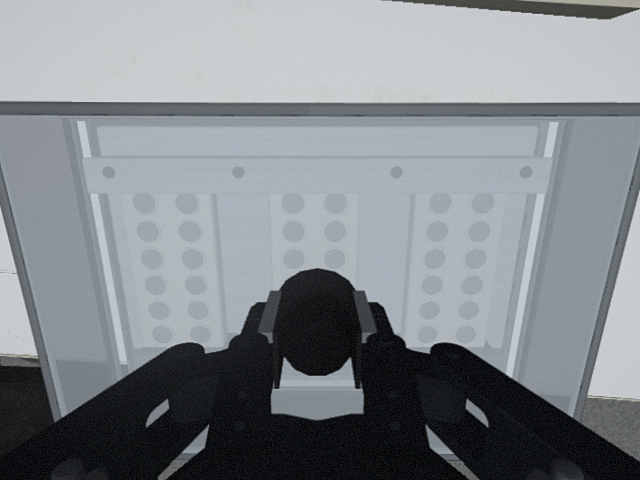

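>>> move_arm([
  {"dx": -0.05,"dy": 0.6,"dz": -0.04,"yaw": 0},
  {"dx": 0,"dy": 0.5,"dz": 0,"yaw": 0},
  {"dx": 0,"dy": 0.4,"dz": 0,"yaw": 0},
  {"dx": 0,"dy": 0,"dz": 0,"yaw": 0},
])

```text
time: 50.5
tool_pos: [0.4901, 0.0292, 0.0776]
tool_rot: [-1.572, 0.0, -1.488]
wrist_force: [-0.3, -0.0, -3.3]
opening: 0.309
```

>>> move_arm([
  {"dx": 0,"dy": 0.4,"dz": 0,"yaw": 0},
  {"dx": 0,"dy": 0.2,"dz": 0,"yaw": 0},
  {"dx": 0,"dy": 0,"dz": 0,"yaw": 0},
])

```text
time: 50.8
tool_pos: [0.4905, 0.0292, 0.0722]
tool_rot: [-1.571, -0.0, -1.487]
wrist_force: [-0.2, -1.2, -1.7]
opening: 0.306
```

```bash
python3 - <<'E'
from h import *
st();toolmove([.4910,.0297,.072],-1.487)
E
```

```text
t 50.80 pos [0.4905 0.0292 0.0722] loc [ 0.0004 -0.001 ] yawrel -0.0020 F [-0.2 -1.2 -1.7] op 26.1
dx -0.04 dz 0.05 cm yaw turn -0.0005 dy 0.02
```

>>> move_arm([
  {"dx": 0,"dy": 0.1,"dz": 0,"yaw": 0},
  {"dx": 0,"dy": 0.1,"dz": 0,"yaw": 0},
  {"dx": 0,"dy": 0,"dz": 0,"yaw": 0},
])

```text
time: 51.1
tool_pos: [0.4907, 0.0292, 0.072]
tool_rot: [-1.57, -0.0, -1.488]
wrist_force: [-15.5, -2.1, 44.1]
opening: 0.308
```

>>> move_arm([
  {"dx": 0,"dy": -0.15,"dz": 0,"yaw": 0},
  {"dx": 0,"dy": 0,"dz": 0,"yaw": 0},
])

```text
time: 51.3
tool_pos: [0.4908, 0.0292, 0.0721]
tool_rot: [-1.57, 0.0, -1.488]
wrist_force: [-3.0, -1.1, 12.5]
opening: 0.306
```

>>> move_arm([
  {"dx": 0,"dy": 0,"dz": 0,"yaw": 0},
  {"dx": 0,"dy": 0,"dz": 0,"yaw": 0},
  {"dx": 0,"dy": 0,"dz": 0,"yaw": 0},
], fingers=6)

```text
time: 51.6
tool_pos: [0.4906, 0.0292, 0.0717]
tool_rot: [-1.571, 0.0, -1.488]
wrist_force: [-0.8, -0.3, -0.1]
opening: 0.704
```

>>> move_arm([
  {"dx": 0,"dy": -3,"dz": 0,"yaw": 0},
  {"dx": 0,"dy": -5,"dz": 0,"yaw": 0},
  {"dx": 0,"dy": -5,"dz": 0,"yaw": 0},
  {"dx": 0,"dy": -5,"dz": -1,"yaw": 0},
  {"dx": 0,"dy": -5,"dz": -1,"yaw": 0},
])

```text
time: 52.1
tool_pos: [0.4703, 0.0275, 0.3018]
tool_rot: [-1.571, 0.0, -1.487]
wrist_force: [0.5, -0.1, 0.0]
opening: 0.707
```

>>> move_arm([
  {"dx": 0,"dy": -5,"dz": 0,"yaw": 0},
  {"dx": 0,"dy": -5,"dz": 0,"yaw": 0},
  {"dx": 0,"dy": 0,"dz": 0,"yaw": 0},
  {"dx": 0,"dy": 0,"dz": 0,"yaw": 0},
  {"dx": 0,"dy": 0,"dz": 0,"yaw": 0},
])

```text
time: 52.6
tool_pos: [0.4706, 0.0275, 0.3988]
tool_rot: [-1.572, -0.0, -1.488]
wrist_force: [-0.7, 0.2, 0.8]
opening: 0.703
```

```bash
python3 - <<'E'
from h import *
st();snap('wrist','s_w');snap('scene','s_s');snap('top','s_t')
crop('s_s',150,230,350,350,4,'s_sc')
im=cv2.imread('pics/s_w.png')[70:270,170:470];cv2.imwrite('pics/s_wc.png',cv2.resize(im,None,fx=2.6,fy=2.6,interpolation=2))
E
```

```text
t 52.60 pos [0.4706 0.0275 0.3988] loc [-0.0196 -0.0011] yawrel -0.0020 F [-0.7  0.2  0.8] op 60.0
```

View pics/s_w.png

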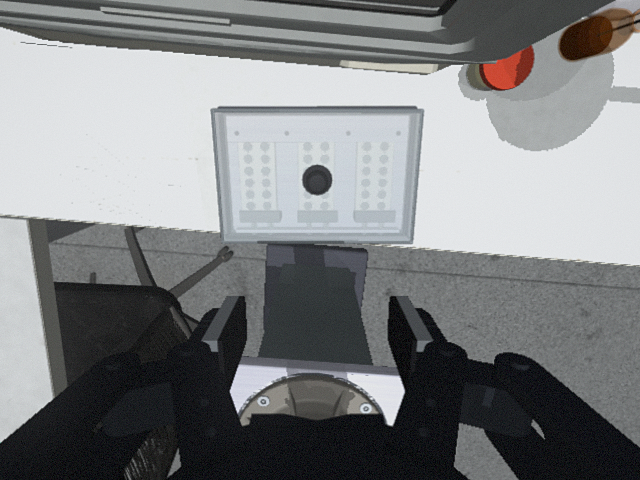

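View pics/s_sc.png

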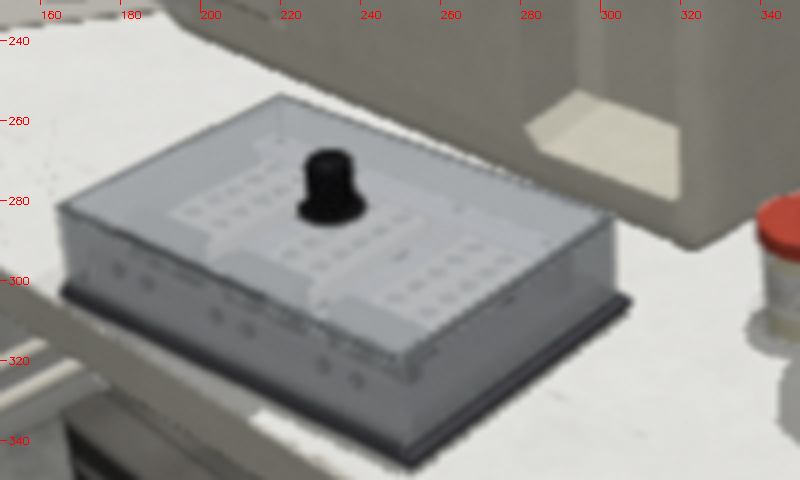

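View pics/s_wc.png

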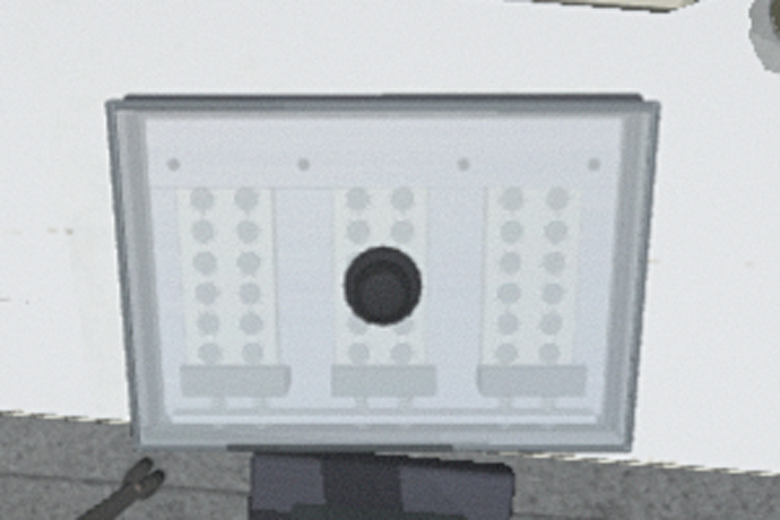

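```bash
python3 - <<'E'
from h import *
toolmove([.575,-.241,.4])
E
```

```text
dx 27.62 dz 8.16 cm  dy -0.13
```

>>> move_arm([
  {"dx": 3.6,"dy": 0,"dz": 1.2,"yaw": 0},
  {"dx": 4,"dy": 0,"dz": 1.2,"yaw": 0},
  {"dx": 4,"dy": 0,"dz": 1.2,"yaw": 0},
  {"dx": 4,"dy": 0,"dz": 1.2,"yaw": 0},
  {"dx": 4,"dy": 0,"dz": 1.2,"yaw": 0},
])

```text
time: 53.25
tool_pos: [0.5473, -0.1644, 0.399]
tool_rot: [-1.572, 0.0, -1.487]
wrist_force: [-0.5, 1.7, 0.3]
opening: 0.701
```

>>> move_arm([
  {"dx": 4,"dy": 0,"dz": 1.1,"yaw": 0},
  {"dx": 4,"dy": 0,"dz": 1.1,"yaw": 0},
  {"dx": 0,"dy": 0,"dz": 0,"yaw": 0},
  {"dx": 0,"dy": 0,"dz": 0,"yaw": 0},
  {"dx": 0,"dy": 0,"dz": 0,"yaw": 0},
])

```text
time: 53.75
tool_pos: [0.5757, -0.2397, 0.3993]
tool_rot: [-1.572, 0.001, -1.487]
wrist_force: [0.2, -0.2, -0.8]
opening: 0.697
```

```bash
python3 - <<'E'
from h import *
st();snap('wrist','t_w')
E
```

```text
t 53.75 pos [ 0.5757 -0.2397  0.3993] loc [ 0.0624 -0.2762] yawrel -0.0010 F [ 0.2 -0.2 -0.8] op 59.5
```

View pics/t_w.png

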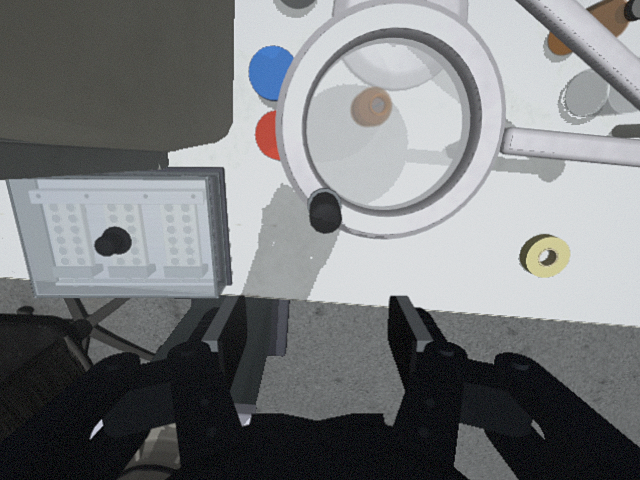

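```bash
python3 - <<'E'
from h import *
print(at_z('wrist',[(326,217)],.314), at_z('wrist',[(392,122)],.264)); toolmove([.604,-.241,.2805])
E
```

```text
[[ 0.59829241 -0.24204341  0.314     ]] [[ 0.66229054 -0.28579534  0.264     ]]
dx 0.39 dz 2.81 cm  dy 11.92
```

>>> move_arm([
  {"dx": 0.38,"dy": 0,"dz": 2.7,"yaw": 0},
  {"dx": 0,"dy": 3,"dz": 0,"yaw": 0},
  {"dx": 0,"dy": 4,"dz": 0,"yaw": 0},
  {"dx": 0,"dy": 3.5,"dz": 0,"yaw": 0},
  {"dx": 0,"dy": 1.2,"dz": 0,"yaw": 0},
])

```text
time: 54.3
tool_pos: [0.6015, -0.2406, 0.2797]
tool_rot: [-1.575, 0.002, -1.486]
wrist_force: [0.7, 0.1, -0.1]
opening: 0.702
```

>>> move_arm([
  {"dx": 0,"dy": 0,"dz": 0,"yaw": 0},
  {"dx": 0,"dy": 0,"dz": 0,"yaw": 0},
])

```text
time: 54.5
tool_pos: [0.6036, -0.2421, 0.2847]
tool_rot: [-1.569, -0.001, -1.487]
wrist_force: [0.2, -0.1, 0.6]
opening: 0.703
```

```bash
python3 - <<'E'
from h import *
st();snap('wrist','t_w2')
E
```

```text
t 54.50 pos [ 0.6036 -0.2421  0.2847] loc [ 0.09  -0.281] yawrel -0.0017 F [ 0.2 -0.1  0.6] op 60.0
```

View pics/t_w2.png

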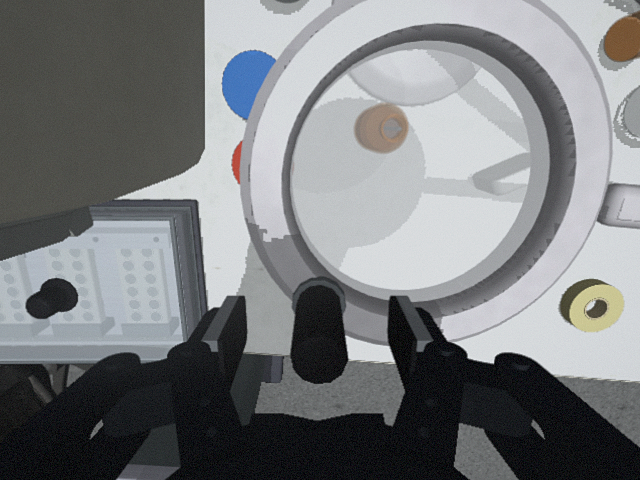

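Handle centred between the pads; lower slightly, grip.

>>> move_arm([
  {"dx": 0,"dy": 0.2,"dz": 0,"yaw": 0},
  {"dx": 0,"dy": 0,"dz": 0,"yaw": 0},
  {"dx": 0,"dy": 0,"dz": 0,"yaw": 0},
  {"dx": 0,"dy": 0,"dz": 0,"yaw": 0},
  {"dx": 0,"dy": 0,"dz": 0,"yaw": 0},
], fingers=1, grip_force=50)

```text
time: 55.05
tool_pos: [0.6032, -0.2424, 0.2817]
tool_rot: [-1.57, -0.0, -1.488]
wrist_force: [-1.9, 0.7, 6.8]
opening: 0.239
```

```bash
python3 - <<'E'
from h import *
st();toolmove([.429,.073])
E
```

```text
t 55.05 pos [ 0.6032 -0.2424  0.2817] loc [ 0.0896 -0.2812] yawrel -0.0021 F [-1.9  0.7  6.8] op 20.4
dx -32.88 dz -14.74 cm
```

>>> move_arm([
  {"dx": -0.9,"dy": 0,"dz": -0.4,"yaw": 0},
  {"dx": -1.85,"dy": 0,"dz": -0.83,"yaw": 0},
  {"dx": -1.85,"dy": 0,"dz": -0.83,"yaw": 0},
  {"dx": -1.85,"dy": 0,"dz": -0.83,"yaw": 0},
  {"dx": -1.85,"dy": 0,"dz": -0.83,"yaw": 0},
])

```text
time: 55.55
tool_pos: [0.5588, -0.163, 0.2816]
tool_rot: [-1.569, -0.001, -1.489]
wrist_force: [0.6, -4.2, 6.2]
opening: 0.241
```

>>> move_arm([
  {"dx": -1.85,"dy": 0,"dz": -0.83,"yaw": 0},
  {"dx": -1.85,"dy": 0,"dz": -0.83,"yaw": 0},
  {"dx": -1.85,"dy": 0,"dz": -0.83,"yaw": 0},
  {"dx": -1.85,"dy": 0,"dz": -0.83,"yaw": 0},
  {"dx": -1.85,"dy": 0,"dz": -0.83,"yaw": 0},
])

```text
time: 56.05
tool_pos: [0.5098, -0.074, 0.2816]
tool_rot: [-1.569, -0.001, -1.489]
wrist_force: [1.0, -2.8, 4.8]
opening: 0.243
```

>>> move_arm([
  {"dx": -1.85,"dy": 0,"dz": -0.83,"yaw": 0},
  {"dx": -1.85,"dy": 0,"dz": -0.83,"yaw": 0},
  {"dx": -1.85,"dy": 0,"dz": -0.83,"yaw": 0},
  {"dx": -1.85,"dy": 0,"dz": -0.83,"yaw": 0},
  {"dx": -1.85,"dy": 0,"dz": -0.83,"yaw": 0},
])

```text
time: 56.55
tool_pos: [0.461, 0.0151, 0.2815]
tool_rot: [-1.569, -0.001, -1.488]
wrist_force: [1.9, -4.0, 4.0]
opening: 0.246
```

>>> move_arm([
  {"dx": -1.85,"dy": 0,"dz": -0.83,"yaw": 0},
  {"dx": -1.85,"dy": 0,"dz": -0.83,"yaw": 0},
  {"dx": -1.2,"dy": 0,"dz": -0.5,"yaw": 0},
  {"dx": -1,"dy": 0,"dz": -0.4,"yaw": 0},
  {"dx": 0,"dy": 0,"dz": 0,"yaw": 0},
])

```text
time: 57.05
tool_pos: [0.4304, 0.0729, 0.2815]
tool_rot: [-1.569, 0.0, -1.486]
wrist_force: [0.8, 1.5, 6.6]
opening: 0.242
```

```bash
python3 - <<'E'
from h import *
st();snap('wrist','u_w');snap('top','u_t');snap('scene','u_s')
E
```

```text
t 57.05 pos [0.4304 0.0729 0.2815] loc [-0.0557  0.0476] yawrel -0.0001 F [0.8 1.5 6.6] op 20.6
```

View pics/u_w.png

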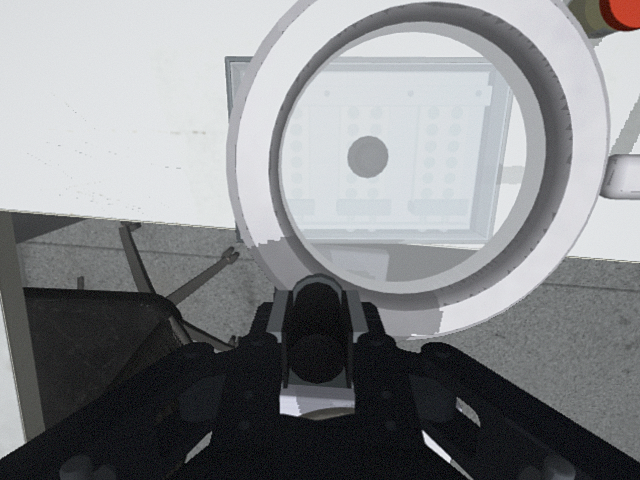

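```bash
cat >> h.py <<'E'
from scipy.optimize import least_squares
def lensfit(px,z=.264,cam='wrist'):
    W=at_z(cam,px,z)[:,:2]
    f=lambda p:np.hypot(*(W-p[:2]).T)-p[2]
    s=least_squares(f,[*W.mean(0),.086]);print('lens',s.x.round(4),'loc',loc(s.x[:2])[0].round(4),'rms',np.sqrt((s.fun**2).mean()).round(4))
E
python3 - <<'E'
from h import *
crop('u_w',215,0,635,350,1,'x');im=cv2.imread('pics/u_w.png')[0:350,215:625];cv2.imwrite('pics/u_wc.png',cv2.resize(im,(779,665),interpolation=2)[:600])
E
```

```text
(no output)
```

View pics/u_wc.png

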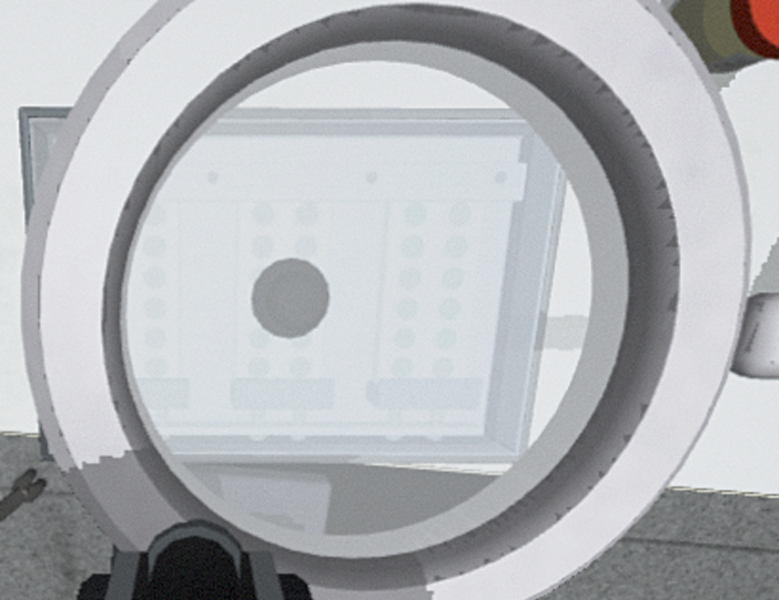

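View pics/u_t.png

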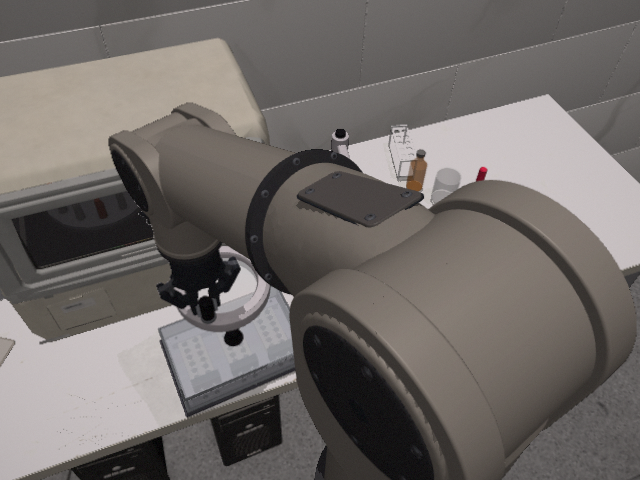

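View pics/u_s.png

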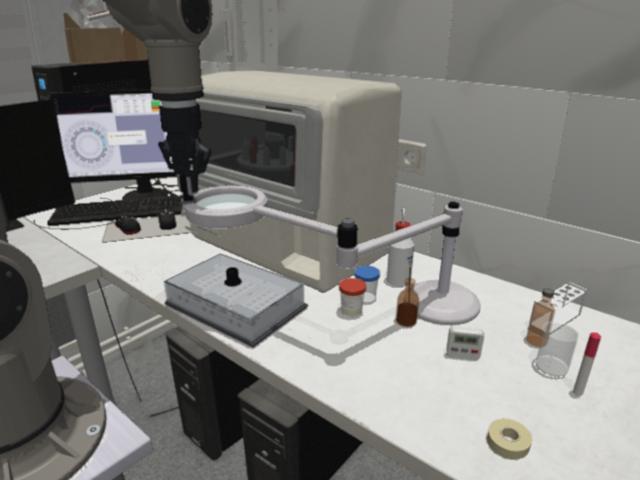

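```bash
python3 - <<'E'
from h import *
f=lambda l:[(x/1.9+215,y/1.9) for x,y in l]
lensfit(f([(104,300),(128,195),(200,92),(300,28),(410,3),(520,33),(600,98),(660,185),(679,290),(643,420),(560,520),(430,585)]))
lensfit(f([(22,300),(38,180),(95,75),(748,300),(735,180),(700,80),(735,380),(670,490),(520,597)]),.26)
E
```

```text
lens [0.4896 0.0343 0.0658] loc [-0.      0.0042] rms 0.0007
lens [0.4904 0.0346 0.0844] loc [0.0008 0.0044] rms 0.0016
```

>>> move_arm([
  {"dx": 0.2,"dy": 0,"dz": 0,"yaw": 0},
  {"dx": 0.2,"dy": 0,"dz": 0,"yaw": 0},
  {"dx": 0,"dy": 0,"dz": 0,"yaw": 0},
  {"dx": 0,"dy": 0,"dz": 0,"yaw": 0},
])

```text
time: 57.6
tool_pos: [0.4313, 0.0678, 0.2814]
tool_rot: [-1.57, 0.0, -1.487]
wrist_force: [2.0, -0.2, 6.4]
opening: 0.243
```

>>> move_arm([
  {"dx": 0,"dy": 0,"dz": 0,"yaw": 0},
  {"dx": 0,"dy": 0,"dz": 0,"yaw": 0},
  {"dx": 0,"dy": 0,"dz": 0,"yaw": 0},
], fingers=5)

```text
time: 57.9
tool_pos: [0.4306, 0.0675, 0.2806]
tool_rot: [-1.571, 0.0, -1.488]
wrist_force: [0.1, -0.1, 0.5]
opening: 0.584
```

>>> move_arm([
  {"dx": 0,"dy": -2,"dz": 0,"yaw": 0},
  {"dx": 0,"dy": -4,"dz": 0,"yaw": 0},
  {"dx": 0,"dy": -5,"dz": 0,"yaw": 0},
  {"dx": 4,"dy": -3,"dz": 0,"yaw": 0},
  {"dx": 0,"dy": 0,"dz": 0,"yaw": 0},
])

```text
time: 58.4
tool_pos: [0.4355, 0.024, 0.4248]
tool_rot: [-1.565, -0.0, -1.492]
wrist_force: [1.3, 0.3, -0.2]
opening: 0.584
```

>>> move_arm([
  {"dx": 0,"dy": 0,"dz": 0,"yaw": 0},
  {"dx": 0,"dy": 0,"dz": 0,"yaw": 0},
  {"dx": 0,"dy": 0,"dz": 0,"yaw": 0},
])

```text
time: 58.7
tool_pos: [0.4337, 0.0283, 0.42]
tool_rot: [-1.572, 0.0, -1.487]
wrist_force: [0.0, 0.4, -0.3]
opening: 0.585
```

```bash
python3 - <<'E'
from h import *
st();snap('wrist','v_w')
im=cv2.imread('pics/v_w.png')[0:300,170:500];cv2.imwrite('pics/v_wc.png',cv2.resize(im,None,fx=2,fy=2,interpolation=2))
E
```

```text
t 58.70 pos [0.4337 0.0283 0.42  ] loc [-0.0563  0.0029] yawrel -0.0010 F [ 0.   0.4 -0.3] op 49.9
```

View pics/v_wc.png

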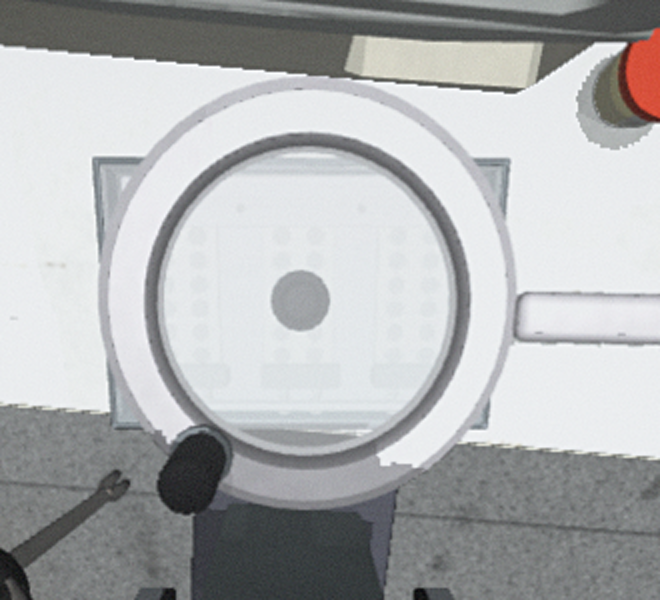

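```bash
python3 - <<'E'
from h import *
f=lambda l:[(x/2+170,y/2) for x,y in l]
lensfit(f([(147,298),(470,298),(307,133),(310,467)]))
lensfit(f([(99,290),(515,290),(305,77),(308,510)]),.26)
print('knob',at_z('wrist',f([(300,298)]),.1),'expected px',proj('wrist',[[*HT,.1]]))
E
```

```text
lens [0.4913 0.0287 0.0651] loc [ 0.0011 -0.0016] rms 0.0001
lens [0.4906 0.0292 0.0851] loc [ 0.0005 -0.001 ] rms 0.0003
knob [[0.49054409 0.03086297 0.1       ]] expected px [[320.49232659 149.49704379]]
```

```bash
python3 - <<'E'
from h import *
st();snap('scene','w_s')
E
```

```text
t 58.75 pos [0.4338 0.0282 0.4201] loc [-0.0562  0.0028] yawrel -0.0011 F [ 0.1  0.8 -0.6] op 50.2
```

View pics/w_s.png

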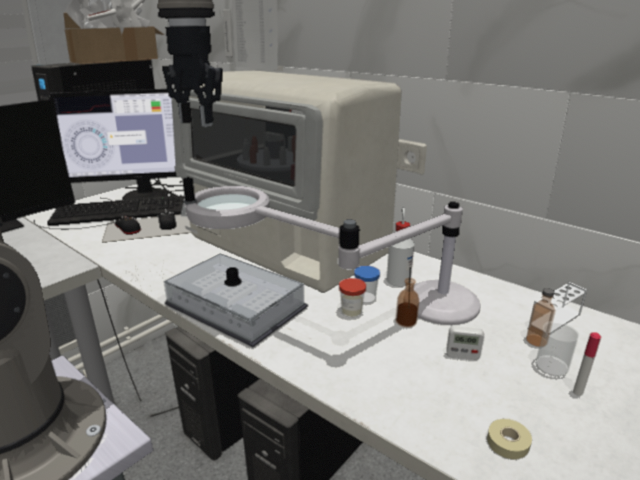

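```bash
python3 -c "
from h import *
print(robot.job_done())"
```

```text
the job is handed in; nothing more can be done
None
```

The job is handed in at about 59 s of the 210 s allowed. All three tiles are clamped, the cover is back on and the magnifier is centred over the holder.

I swung the magnifier clear by its handle and set the cover on the desk to the left. Each tile went in tilted under its sprung jaw, was pushed back, lowered flat behind the fixed jaw and let go. I then put the cover back and returned the magnifier.

**Last checks:**
- **Tiles:** with the cover off, the pictures showed all three lying flat, with the far end under the fixed lip and the near end under the sprung jaw. The jaw travel itself was judged from the pictures, not read.
- **Cover:** its corners are where they were at the start, to the eye, with the flange showing evenly all round.
- **Lens:** it measured 1 to 2 mm from the holder's centre and had not moved in the last pictures after I let go. The two ring fits disagreed by about 1 mm.
- **Cups, bottle and timer:** they stand in their starting places in the last scene picture.

**Disagreements and force:** early pictures taken while the arm was still settling put the holder about 6 mm off in y, so I used the settled wrist-camera values instead. The highest wrist forces were about 49 N while tilting the first tile and 44 N while seating the cover. Both came through the held part, not the arm or gripper body.

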